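# Build up the stacked heel of a boot

## Robot

A 6-joint arm with a two-finger parallel gripper is mounted at the origin on the work surface. World frame = base frame: x ahead of the robot, y to its left, z up, the work surface at z = 0. Lengths are in m, angles in rad, forces in N, time in s.
With the tool pointing down it reaches from about 0.35 to 0.975 m from the base axis. Payload 4.9 kg.
Tool frame: the origin (TCP) lies at the very end of the fingers, on their centre line; the grasp point (between the pads) lies 19 mm behind it (manip.hold_point_z is the distance from the TCP to the grasp point, in m); z points along the fingers, y is the direction in which the jaws open and shut (so a half turn about z gives the same grasp; the last joint's range is limited). The gripper opens to 85 mm and grips with 20 to 120 N. Pads are 22 mm wide; open, the fingers measure 114 mm over their backs; the gripper's body (76 mm by 85 mm) begins 54 mm behind the grasp point. The pads swing forward as they close: fully open they stand 13 mm farther back than shut.
Start: joints at [1.172, 0.053, 1.613, -0, 1.476, -0.119], TCP at [0.173, 0.601, 0.192] pointing down, gripper open.
Joint ranges: [-3.01, 3.01], [-1.01, 2.22], [0.06, 2.58], [-1.02, 4.17], [0.09, 2.62], [-3.14, 3.14]. Speed limits (rad/s): [2.57, 2.57, 3.14, 3.14, 3.14, 3.14].

## Interface

Orientations are given as a unit quaternion [w, x, y, z].
In Python, from plant import monitor, grab_frame, camera_params, ticket, manip gives the robot as it stands.
- The arm moves only by the tool play_rows, never from a script. Its argument "commands" is a list of rows, each an object of numbers: "dx", "dy", "dz": the shift along the tool's x, y, z in cm; "rx", "ry", "rz": the turn, a rotation vector about the tool's x, y, z in rad; "claw": the closure, from 0 (fully open) to 1 (shut). In form: [{"dx": .., "dy": .., "dz": .., "rx": .., "ry": .., "rz": .., "claw": ..}, ...]. A call has 1 to 5 rows; each row is the pose to reach, as a shift and turn from the pose measured when the call began, along the tool's axes at that moment; what a row does not reach only later rows make up. A row lasts 1/10 s, in which the tool goes at most 50 mm and 8.59 degrees, less where a joint would pass 70% of its speed; a pose out of reach is approached as far as the arm can. A call with a gripper value outside its range is refused whole. The fingers move at their own pace and stop on an object; the grip force is fixed at half the most. Time passes only in rows, so rows that repeat a pose let the fingers close. It gives the time, the measured TCP pose, the force and the opening at its end, in the units of the state.
- monitor.state(): the state, without advancing time (a new reading comes with each control period).
- grab_frame(name): name is "side" or "top"; returns the picture (420x560x3 uint8, blue, green, red); there is no depth.
- camera_params(name): a dict with "fx", "fy", "cx", "cy" (pixels), "k1" (the pictures are not rectified: a ray, as slopes to the right and down, at radius r is drawn at 1 + k1 r^2 times it, then the intrinsics apply), "rvec" (rotation vector, rad) and "tvec" (3), from world to camera coordinates, as OpenCV has them. Camera axes: x right, y down, z forward; pixel columns grow to the right and rows downward; lengths in m; the calibration is good to about 2 mm. A picture is of the moment at which its call begins. camera_params takes no time and is no camera call.
- ticket.job_done(): hands the job in, once; it reports no verdict.
The state is a dict: "time": time; "joint_pos": joint angles; "joint_vel": joint speeds; "joint_efforts": joint torques, N m; "tool_pos": TCP position; "tool_rot": TCP orientation; "contact_force": force on the tool from outside, world axes, zero at the start; "ft_torque": the same for the moment, N m; "gripper_width": opening from 0.0 (shut) to 1.0 (fully open).
Only numpy, scipy, OpenCV 4.12 (cv2) and the standard library are available. Lean on these libraries where they do the work, as an engineer would, in place of code of your own. Each camera call takes 0.05 s, during which the arm holds its last target.

## Task

The black boot that is upside down on the iron jack has lost its heel: build the heel up on its bare seat so that it matches the finished mate. Set the lifts one upon another from the widest to the narrowest, the tan one on the seat, then the russet, then the oxblood, and the black rubber top piece last, each flat, the same way round as the seat, with its straight front edge flush with the seat's straight front line and centred from side to side. Leave the finished boot, the tins, the thread and the hammer where they are.

Things in the scene. Friction and masses are not known exactly. Their poses are not given: they have to be found in the camera images.
- heel_seat (a point): Bare heel seat of the black boot (290 x 100 mm) fixed sole up on an iron jack: a level pale leather D, 170 mm above the bench, 70 long, 68 wide, round at the boot's back, straight in front. The point is the middle of the straight front line, on the surface; x points to the toe, z up, so the seat reaches 70 mm towards -x. Beyond the line the sole climbs, to 38 mm above the seat 100 mm ahead.
- tan_lift_center (a point): Heel lift of natural pale tan leather: loose flat D lying on the green cutting mat (2 mm thick); 68 mm long (x), 66 wide (y), 10 thick. The point is its centre, half-way along, across and up. x points to its straight front edge, 34.0 mm from the centre; the back is a half circle. Its sides are straight and parallel from the centre forwards: grip it there, across its width.
- russet_lift_center (a point): Heel lift of russet (orange-brown) leather: loose flat D lying on the green cutting mat (2 mm thick); 63 mm long (x), 60 wide (y), 10 thick. The point is its centre, half-way along, across and up. x points to its straight front edge, 31.5 mm from the centre; the back is a half circle. Its sides are straight and parallel from the centre forwards: grip it there, across its width.
- oxblood_lift_center (a point): Heel lift of dark oxblood-red leather: loose flat D lying on the green cutting mat (2 mm thick); 58 mm long (x), 54 wide (y), 10 thick. The point is its centre, half-way along, across and up. x points to its straight front edge, 29.0 mm from the centre; the back is a half circle. Its sides are straight and parallel from the centre forwards: grip it there, across its width.
- rubber_top_center (a point): Heel top piece of black rubber with five thin grey grip bars on its upper face: loose flat D lying on the green cutting mat (2 mm thick); 53 mm long (x), 48 wide (y), 8 thick. The point is its centre, half-way along, across and up. x points to its straight front edge, 26.5 mm from the centre; the back is a half circle. Its sides are straight and parallel from the centre forwards: grip it there, across its width.
- finished_boot: The finished mate: a black ankle boot standing upright on the bench with its complete stacked heel; 290 mm long, 100 mm wide, 170 mm tall. The origin is on the bench under the heel; x points to the toe. Loose; leave it where it is.
- nail_tin: Open round steel tin of small brass nails, 62 mm across, 24 mm tall, on the cutting mat among the lifts; origin at the centre of its underside. Loose; leave it where it is.
- thread_spool: Cream spool of thread standing on the bench, 42 mm across, 50 mm tall; origin at the centre of its underside. Loose; leave it where it is.
- polish_tin: Round flat polish tin with a red lid, 71 mm across, 22 mm tall; origin at the centre of its underside. Loose; leave it where it is.
- hammer: Hammer lying on the bench, 220 mm long, head and handle lying along the bench. Loose; leave it where it is.
Things that resemble listed ones, but are neither listed nor needed, are in the scene too. What is shaped like the part that bears oxblood_lift_center but blue or turquoise is not meant.

How it is judged:
By the outcome, as a careful person would: the job done as asked, in the order asked, and still so for the second after the job is handed in, with the robot touching nothing.
It also fails if it takes over 120 s, if anything falls off the work surface, if the arm or the gripper's body presses on something with over 40 N, if the wrist force passes 120 N, or if a joint passes its speed limit or range.

## Working session

There is one attempt and no reset: what is moved stays moved. The work goes in short steps, Python scripts to look and compute and a tool call to move; the robot and the scene stay as the last step left them, time stands still between calls to the robot, and variables do not carry over. Pictures are saved under pics/ and viewed, and the job is handed in when it is done.

Besides the shell and the picture viewer there is one more tool, called after "Emit:" as a command line: name --argument value ..., lists and objects as JSON in quotes. play_rows: Moves the arm, as the interface text tells. Its arguments: {"type":"object","properties":{"commands":{"type":"array"}},"required":["commands"]}

```bash
ls; mkdir -p pics; python3 - <<'E'
from plant import monitor, grab_frame, camera_params, manip
import cv2
for n in("side","top"):
    cv2.imwrite(f"pics/{n}0.png",grab_frame(n)); print(camera_params(n))
print(monitor.state()); print(manip.hold_point_z)
E
```

```text
pics
{'fx': 529.6333422433758, 'fy': 529.6333422433758, 'cx': 285.9318352263696, 'cy': 213.74337355651463, 'k1': -0.1325725081871553, 'rvec': array([ 2.11869626, -0.9232687 ,  0.40628308]), 'tvec': array([-0.39435567,  0.36985761,  0.86349436])}
{'fx': 476.83875001537984, 'fy': 476.83875001537984, 'cx': 279.1135087118112, 'cy': 214.36474557740706, 'k1': 0.0049301880300203745, 'rvec': array([ 2.20663569, -2.15411437,  0.13427421]), 'tvec': array([-0.02543567,  0.56327538,  1.31233709])}
{'time': 0.1, 'joint_pos': array([ 1.17201790e+00,  5.32730919e-02,  1.61419229e+00,  7.07622050e-06,
        1.47601734e+00, -1.19012654e-01]), 'joint_vel': array([ 0.00036396, -0.00140585, -0.00487628,  0.00108251,  0.00037683,
        0.00209421]), 'joint_efforts': array([ 2.04642021e-06, -3.94904959e+01, -3.71363211e+01, -1.43262428e-04,
        3.90848887e-03,  9.83761083e-06]), 'tool_pos': array([0.17232995, 0.6000895 , 0.19117578]), 'tool_rot': array([-2.45345875e-04,  1.39427420e-01,  9.90231842e-01, -9.12638604e-04]), 'contact_force': array([-0.12749419,  0.73943286, -0.37006724]), 'ft_torque': array([-0.0845506 ,  0.03717511,  0.01964939]), 'gripper_width': 1.0005700588439488}
0.0187
```

View pics/side0.png

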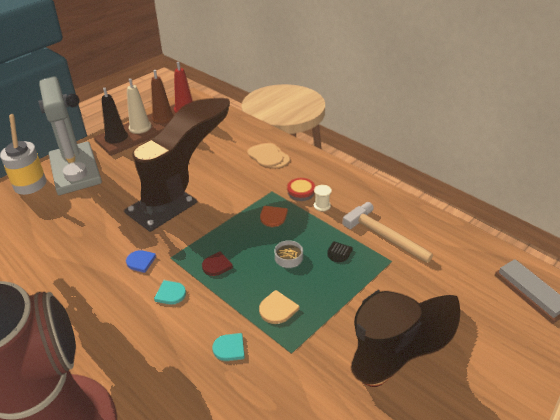

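View pics/top0.png

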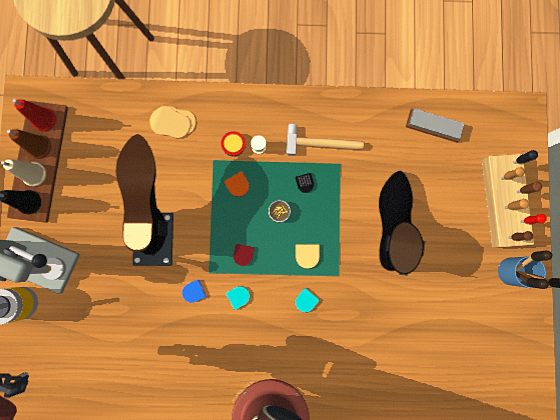

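```bash
cat > h.py <<'E'
import numpy as np, cv2
from plant import monitor, grab_frame, camera_params, ticket, manip
from scipy.spatial.transform import Rotation as R
def cam(n):
    p=camera_params(n); K=np.array([[p['fx'],0,p['cx']],[0,p['fy'],p['cy']],[0,0,1]])
    return K,np.array([p['k1'],0,0,0,0.]),p['rvec'],p['tvec']
def proj(n,P):
    K,d,r,t=cam(n); return cv2.projectPoints(np.array(P,float).reshape(-1,1,3),r,t,K,d)[0].reshape(-1,2)
def ray(n,uv,z):
    K,d,r,t=cam(n); uv=np.array(uv,float).reshape(-1,1,2)
    s=cv2.undistortPoints(uv,K,d).reshape(-1,2); Rm=cv2.Rodrigues(r)[0]
    D=np.c_[s,np.ones(len(s))]@Rm; C=-Rm.T@t
    return C+D*((z-C[2])/D[:,2])[:,None]
def crop(img,x0,y0,w,h,k,fn):
    cv2.imwrite(fn,cv2.resize(img[y0:y0+h,x0:x0+w],None,fx=k,fy=k,interpolation=cv2.INTER_CUBIC))
E
python3 - <<'E'
from h import *
print(proj("top",[[0,0,0],[.173,.601,.192],[.5,0,0]]),proj("side",[[0,0,0],[.173,.601,.192]]))
t=cv2.imread("pics/top0.png"); s=cv2.imread("pics/side0.png")
crop(t,205,155,140,125,5,"pics/c1.png"); crop(t,95,125,90,145,4,"pics/c2.png")
E
```

```text
[[269.86302618 419.21758352]
 [ 17.03360073 365.81920537]
 [274.21633041 237.43994832]] [[ 56.62103996 428.80898617]
 [-26.06447446 160.61133589]]
```

View pics/c1.png

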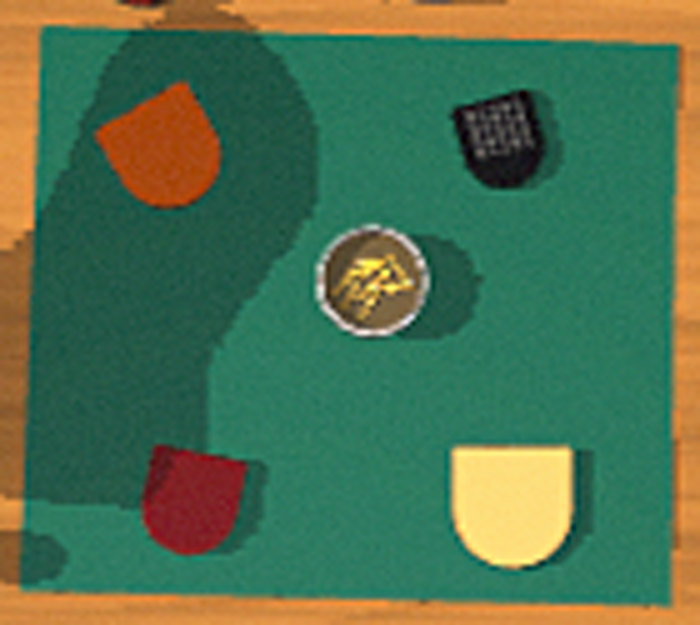

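View pics/c2.png

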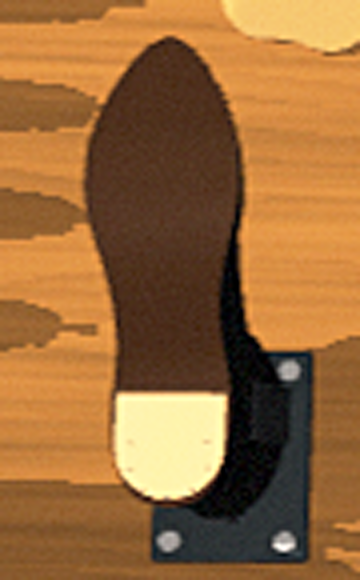

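```bash
cat > fit.py <<'E'
from h import *
from scipy.optimize import least_squares
def D(L,W,n=40):
    r=W/2; a=np.linspace(np.pi/2,3*np.pi/2,n)
    c=L/2 - (L-r)
    arc=np.c_[c+r*np.cos(a),r*np.sin(a)]
    return np.r_[[[L/2,r]],arc,[[L/2,-r]]]
def hull(n,p,L,W,z0,z1):
    x,y,th=p; c,s=np.cos(th),np.sin(th)
    d=D(L,W)@np.array([[c,s],[-s,c]])+[x,y]
    P=np.r_[np.c_[d,np.full(len(d),z1)],np.c_[d,np.full(len(d),z0)]]
    return cv2.convexHull(proj(n,P).astype(np.float32))
def mask(n,img,kind):
    k=3; im=cv2.resize(cv2.GaussianBlur(img,(3,3),0),None,fx=k,fy=k,interpolation=cv2.INTER_CUBIC)
    h=cv2.cvtColor(im,cv2.COLOR_BGR2HSV).astype(int); H,S,V=h[...,0],h[...,1],h[...,2]
    if kind in('tan','seat'): m=(H>12)&(H<35)&(V>(190 if n=='top' else 170))&(S<165)
    if kind=='russet': m=((H<15)|(H>170))&(S>150)
    if kind=='ox': m=((H<10)|(H>165))&(S>120)
    if kind=='rub': m=(V<62)|((S<90)&(V<150))
    return m.astype(np.uint8),k
def contour(n,img,kind,uv,win=30):
    m,k=mask(n,img,kind); u,v=[int(a) for a in uv]
    w=np.zeros_like(m); w[(v-win)*k:(v+win)*k,(u-win)*k:(u+win)*k]=1; m=m*w
    m=cv2.morphologyEx(m,cv2.MORPH_OPEN,np.ones((5,5))); m=cv2.morphologyEx(m,cv2.MORPH_CLOSE,np.ones((9,9)))
    cs=cv2.findContours(m,cv2.RETR_EXTERNAL,cv2.CHAIN_APPROX_NONE)[0]
    c=max(cs,key=cv2.contourArea).reshape(-1,2)
    return (c+.5)/k-.5
def fit(obs,L,W,z0,z1,p0):
    def f(p):
        r=[]
        for n,c in obs:
            h=hull(n,p,L,W,z0,z1)
            r+= [cv2.pointPolygonTest(h,(float(a),float(b)),True) for a,b in c[::3]]
        return np.array(r)
    s=least_squares(f,p0,loss='soft_l1',f_scale=.5,diff_step=1e-4,x_scale=[.01,.01,.1])
    return s.x,np.sqrt(np.mean(f(s.x)**2)),np.mean(f(s.x))
SPEC=dict(tan=(.068,.066,.010),russet=(.063,.060,.010),ox=(.058,.054,.010),rub=(.053,.048,.008),seat=(.070,.068,0))
E
cat > m1.py <<'E'
from fit import *
I={n:cv2.imread(f"pics/{n}0.png") for n in("top","side")}
uv=dict(top=dict(tan=(308,255),russet=(237,183),ox=(243,255),rub=(305,182),seat=(138,236)),
 side=dict(tan=(279,308),russet=(273,215),ox=(217,264),rub=(340,251),seat=(151,151)))
th0=dict(tan=0,russet=.5,ox=-.2,rub=.2,seat=0)
vis={n:I[n].copy() for n in I}
for k in SPEC:
    L,W,t=SPEC[k]; z0=.002 if k!='seat' else .17
    C={n:contour(n,I[n],k,uv[n][k],20 if k!='seat' else 18) for n in I}
    p0=np.r_[ray("top",uv['top'][k],z0+t)[0,:2],th0[k]]
    for combo in(("top",),("side",),("top","side")):
        x,e,m=fit([(n,C[n]) for n in combo],L,W,z0,z0+t,p0)
        print(k,combo,np.round(x,4),"rms",round(e,2),"mean",round(m,2))
    for n in I:
        cv2.polylines(vis[n],[np.int32(hull(n,x,L,W,z0,z0+t)*8)],True,(255,0,255),1,cv2.LINE_AA,3)
crop(vis['top'],95,150,250,130,3,"pics/v1.png"); crop(vis['side'],120,130,250,200,3,"pics/v2.png")
E
python3 m1.py
```

```text
tan ('top',) [ 0.4494 -0.0939  0.0011] rms 0.49 mean 0.47
tan ('side',) [ 0.45   -0.0892  0.0212] rms 1.08 mean 0.99
tan ('top', 'side') [ 0.4489 -0.0921 -0.007 ] rms 1.04 mean 0.77
russet ('top',) [0.647  0.1081 0.5603] rms 0.36 mean 0.33
russet ('side',) [0.647  0.1108 0.7081] rms 0.97 mean 0.82
russet ('top', 'side') [0.6465 0.1088 0.577 ] rms 0.85 mean 0.62
ox ('top',) [ 0.4473  0.088  -0.2129] rms 0.58 mean 0.55
ox ('side',) [ 0.4483  0.0916 -0.4171] rms 1.28 mean 0.99
ox ('top', 'side') [ 0.4472  0.0894 -0.2631] rms 1.05 mean 0.83
rub ('top',) [ 0.6582 -0.0856  0.2873] rms 0.37 mean 0.34
rub ('side',) [ 0.6711 -0.0801  0.215 ] rms 5.03 mean -4.58
rub ('top', 'side') [ 0.6604 -0.0844  0.1748] rms 4.78 mean -3.24
seat ('top',) [ 0.4858  0.3446 -0.0394] rms 0.77 mean 0.53
seat ('side',) [0.486  0.3473 0.0524] rms 0.56 mean 0.39
seat ('top', 'side') [ 0.4853  0.3452 -0.0093] rms 0.79 mean 0.47
```

View pics/v1.png

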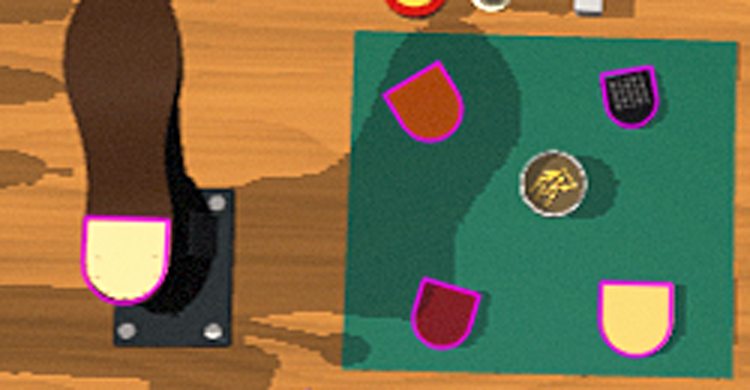

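View pics/v2.png

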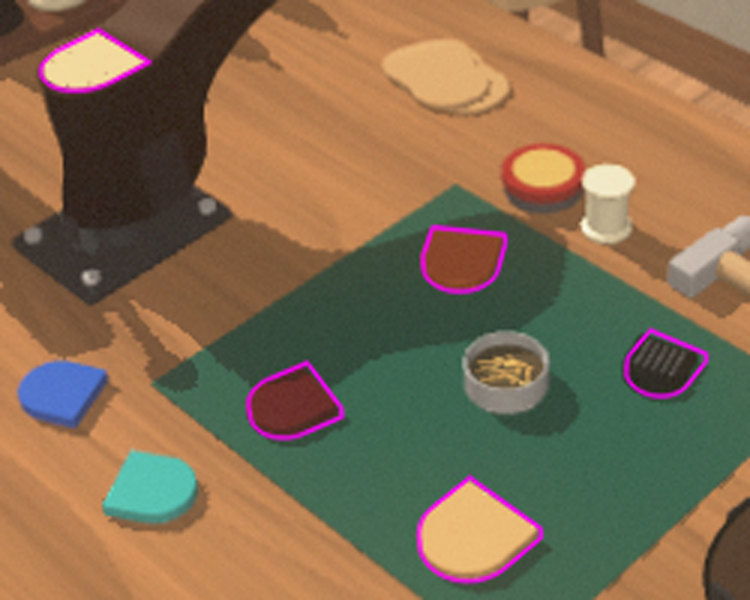

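```bash
cat > m2.py <<'E'
from fit import *
I={n:cv2.imread(f"pics/{n}0.png") for n in("top","side")}
uv=dict(top=dict(tan=(308,255),seat=(138,236)),side=dict(tan=(279,308),seat=(151,151)))
for k in('tan','seat'):
    L,W,t=SPEC[k]; z=.012 if k=='tan' else .17
    for n in I:
        c=contour(n,I[n],k,uv[n][k],20 if k!='seat' else 18)
        P=ray(n,c,z)[:,:2]
        print(k,n,"x",P[:,0].min(),P[:,0].max(),"y",P[:,1].min(),P[:,1].max())
        xm=P[:,0].max(); ym=(P[:,1].min()+P[:,1].max())/2
        f=P[(P[:,0]>xm-.012)&(abs(P[:,1]-ym)<.026)]
        q=np.polyfit(f[:,1],f[:,0],1); print(" front: dx/dy",q[0],"x at mid",np.polyval(q,ym),np.std(f[:,0]-np.polyval(q,f[:,1])))
        for s in(1,-1):
            g=P[((P[:,1]-ym)*s>.02)&(P[:,0]<xm-.008)&(P[:,0]>xm-.032)]
            q=np.polyfit(g[:,0],g[:,1],1); print(" side",s,"dy/dx",q[0],"y",np.polyval(q,xm-.018))
print(ray("top",[(280,211)],.024))
E
python3 m2.py
python3 - <<'E'
from h import *
t=cv2.imread("pics/top0.png"); s=cv2.imread("pics/side0.png")
crop(t,112,210,55,50,10,"pics/c3.png"); crop(s,125,130,60,45,10,"pics/c4.png")
E
```

```text
tan top x 0.41723992322726844 0.4827905323585152 y -0.12586621944941057 -0.061070233997088955
 front: dx/dy -0.02382410273072767 x at mid 0.48209894229883077 4.601854897003372e-08
 side 1 dy/dx 0.019395465134596408 y -0.06135443439757275
 side -1 dy/dx 0.014591733626597875 y -0.12559448638532902
tan side x 0.4123616894360862 0.48168402210609634 y -0.1267139154391821 -0.05900154340068142
 front: dx/dy -0.021371441777802824 x at mid 0.48077050536957505 0.0002135824535335207
 side 1 dy/dx 0.024917123859730043 y -0.05958542915756483
 side -1 dy/dx 0.0014106224966695738 y -0.12575610208468388
seat top x 0.4541293176776241 0.519511034196013 y 0.3095120964501255 0.3792608364912943
 front: dx/dy -0.024803415152891542 x at mid 0.5188822703423377 1.5296795582367162e-08
 side 1 dy/dx -0.06826333701340999 y 0.3780065985648138
 side -1 dy/dx -0.011322936173987313 y 0.30997792307443894
seat side x 0.4530485109334573 0.5191117192088257 y 0.31311709104096574 0.38231824978359596
 front: dx/dy -0.023565427829361156 x at mid 0.5181761770184654 0.00028437576336170356
 side 1 dy/dx -0.011956176876050164 y 0.3818327886835368
 side -1 dy/dx 0.01872573460835291 y 0.31374385681706846
[[ 0.57379057 -0.01424378  0.024     ]]
```

View pics/c3.png

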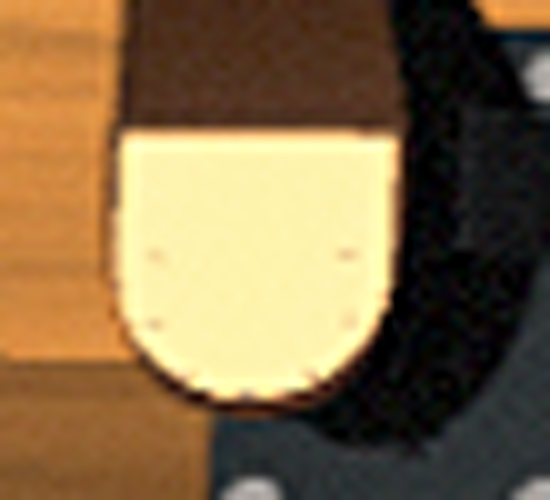

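View pics/c4.png

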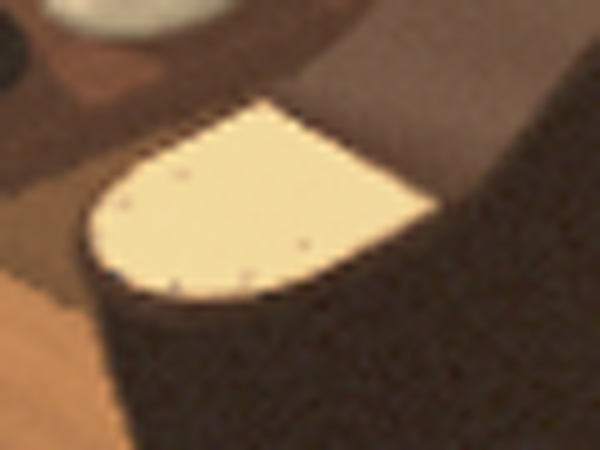

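```bash
cat > go.py <<'E'
import sys
from h import *
def cmd(x,y,z,yaw):
    s=monitor.state(); q=s['tool_rot']; Rc=R.from_quat([q[1],q[2],q[3],q[0]])
    # target: tool y along (-sin,cos), tool x = -(cos,sin), z down
    c,sn=np.cos(yaw),np.sin(yaw)
    Rt=R.from_matrix(np.array([[-c,-sn,0],[-sn,c,0],[0,0,-1]]).T)
    d=Rc.inv().apply(np.array([x,y,z])-s['tool_pos'])*100
    r=(Rc.inv()*Rt).as_rotvec()
    yw=Rc.as_matrix()[:,0]; 
    print("t",round(s['time'],2),"pos",np.round(s['tool_pos'],4),"yaw",round(float(np.arctan2(-yw[1],-yw[0])),4),"F",np.round(s['contact_force'],1),"w",round(s['gripper_width'],3))
    print("dx %.2f dy %.2f dz %.2f rx %.3f ry %.3f rz %.3f"%(*d,*r), "J6",np.round(s['joint_pos'],2))
if __name__=="__main__": cmd(*map(float,sys.argv[1:5]))
E
python3 go.py .24 .45 .33 .3
```

```text
t 0.1 pos [0.1723 0.6001 0.1912] yaw -0.2798 F [-0.1  0.7 -0.4] w 1.001
dx -10.65 dy -12.58 dz -13.86 rx -0.002 ry -0.001 rz -0.580 J6 [ 1.17  0.05  1.61  0.    1.48 -0.12]
```

Emit:
play_rows --commands '[{"dx":0,"dy":0,"dz":-5,"claw":0},{"dx":0,"dy":0,"dz":-10,"claw":0},{"dx":-4,"dy":-4,"dz":-14,"claw":0},{"dx":-7,"dy":-8,"dz":-14,"claw":0},{"dx":-10,"dy":-12,"dz":-14,"claw":0}]'

```text
invalid input
```

```bash
python3 go.py .45 .12 .30 .02
```

```text
t 0.1 pos [0.1723 0.6001 0.1912] yaw -0.2798 F [-0.1  0.7 -0.4] w 1.001
dx -39.94 dy -38.50 dz -10.82 rx -0.002 ry -0.001 rz -0.300 J6 [ 1.17  0.05  1.61  0.    1.48 -0.12]
```

All fields are probably required.

Emit:
play_rows --commands '[{"dx":0,"dy":0,"dz":-5,"rx":0,"ry":0,"rz":0,"claw":0},{"dx":0,"dy":0,"dz":-10,"rx":0,"ry":0,"rz":0,"claw":0},{"dx":-3,"dy":-3,"dz":-14,"rx":0,"ry":0,"rz":0,"claw":0},{"dx":-6,"dy":-7,"dz":-14,"rx":0,"ry":0,"rz":-0.1,"claw":0},{"dx":-9,"dy":-11,"dz":-14,"rx":0,"ry":0,"rz":-0.2,"claw":0}]'

```text
time: 0.6
tool_pos: [0.227, 0.475, 0.3333]
tool_rot: [0.001, 0.037, 0.999, 0.0]
contact_force: [1.8, -0.6, -0.0]
gripper_width: 1.001
```

```bash
python3 go.py .45 -.05 .30 .02
```

```text
t 0.6 pos [0.227  0.475  0.3333] yaw -0.0744 F [ 1.8 -0.6 -0. ] w 1.001
dx -26.14 dy -50.70 dz 3.32 rx 0.001 ry 0.001 rz -0.094 J6 [ 0.98 -0.23  1.65 -0.    1.72 -0.51]
```

Emit:
play_rows --commands '[{"dx":-2.5,"dy":-4.5,"dz":0,"rx":0,"ry":0,"rz":-0.02,"claw":0},{"dx":-5,"dy":-9,"dz":0,"rx":0,"ry":0,"rz":-0.04,"claw":0},{"dx":-7.5,"dy":-13.5,"dz":0,"rx":0,"ry":0,"rz":-0.06,"claw":0},{"dx":-10,"dy":-18,"dz":0,"rx":0,"ry":0,"rz":-0.08,"claw":0},{"dx":-12.5,"dy":-22.5,"dz":0,"rx":0,"ry":0,"rz":-0.094,"claw":0}]'

```text
time: 1.1
tool_pos: [0.3316, 0.247, 0.3329]
tool_rot: [0.001, -0.011, 1.0, 0.0]
contact_force: [0.9, 0.3, -0.4]
gripper_width: 1.0
```

```bash
python3 go.py .4594 -.092 .12 .02
```

```text
t 1.1 pos [0.3316 0.247  0.3329] yaw 0.021 F [ 0.9  0.3 -0.4] w 1.0
dx -12.04 dy -34.18 dz 21.28 rx 0.001 ry 0.002 rz 0.001 J6 [ 0.46 -0.51  1.86  0.    1.79 -1.13]
```

Emit:
play_rows --commands '[{"dx":-2,"dy":-4.5,"dz":1,"rx":0,"ry":0,"rz":0,"claw":0},{"dx":-4,"dy":-9,"dz":2,"rx":0,"ry":0,"rz":0,"claw":0},{"dx":-6,"dy":-13.5,"dz":3,"rx":0,"ry":0,"rz":0,"claw":0},{"dx":-8,"dy":-18,"dz":5,"rx":0,"ry":0,"rz":0,"claw":0},{"dx":-10,"dy":-22.5,"dz":7,"rx":0,"ry":0,"rz":0,"claw":0}]'

```text
time: 1.6
tool_pos: [0.4333, 0.0295, 0.2656]
tool_rot: [0.001, -0.01, 1.0, 0.0]
contact_force: [-0.0, -0.2, 0.7]
gripper_width: 0.999
```

```bash
python3 go.py .4594 -.092 .08 .02
```

```text
t 1.6 pos [0.4333 0.0295 0.2656] yaw 0.0204 F [-0.  -0.2  0.7] w 0.999
dx -2.31 dy -12.22 dz 18.56 rx 0.001 ry 0.003 rz 0.000 J6 [-0.1  -0.46  1.93  0.    1.67 -1.7 ]
```

Emit:
play_rows --commands '[{"dx":-1,"dy":-4,"dz":3,"rx":0,"ry":0,"rz":0,"claw":0},{"dx":-2.3,"dy":-8,"dz":7,"rx":0,"ry":0,"rz":0,"claw":0},{"dx":-2.3,"dy":-12.2,"dz":11,"rx":0,"ry":0.003,"rz":0,"claw":0},{"dx":-2.3,"dy":-12.2,"dz":15,"rx":0,"ry":0.003,"rz":0,"claw":0},{"dx":-2.3,"dy":-12.2,"dz":18.5,"rx":0,"ry":0.003,"rz":0,"claw":0}]'

```text
time: 2.1
tool_pos: [0.4583, -0.0933, 0.0779]
tool_rot: [-0.001, -0.009, 1.0, 0.001]
contact_force: [-0.0, -0.2, -0.5]
gripper_width: 1.0
```

```bash
python3 go.py .4594 -.092 .02 .02; python3 - <<'E'
from h import *
s=grab_frame("side"); cv2.imwrite("pics/side1.png",s); crop(s,200,170,200,150,4,"pics/s1c.png")
t=grab_frame("top"); cv2.imwrite("pics/top1.png",t)
p=monitor.state()['tool_pos']; print(proj("side",[p,p+[0,0,.01],p+[0,.0425,.013],p+[0,-.0425,.013]]))
E
```

```text
t 2.1 pos [ 0.4583 -0.0933  0.0779] yaw 0.0173 F [-0.  -0.2 -0.5] w 1.0
dx -0.12 dy 0.12 dz 5.79 rx 0.001 ry -0.002 rz -0.003 J6 [-0.36 -0.23  2.08  0.    1.3  -1.95]
[[276.30749835 284.16578104]
 [276.16440492 280.65429131]
 [260.45850455 268.64427486]
 [292.48359318 291.00091786]]
```

View pics/s1c.png

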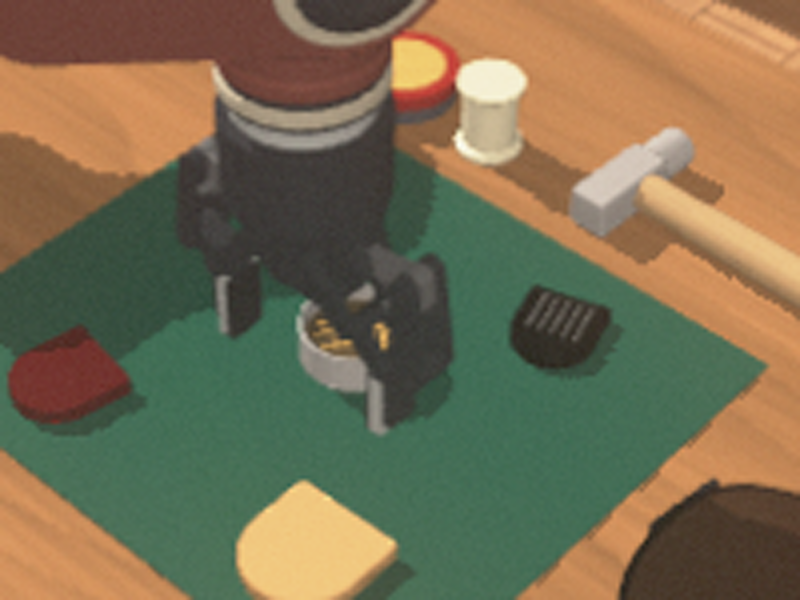

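View pics/top1.png

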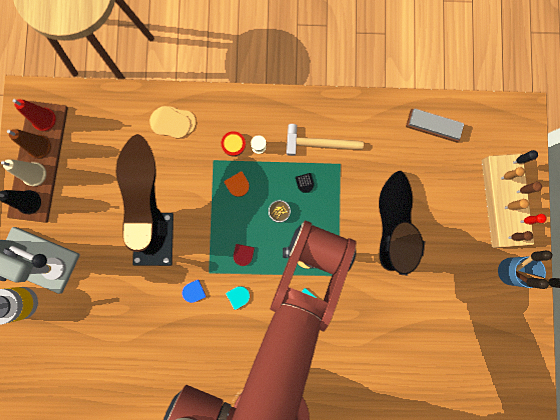

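Emit:
play_rows --commands '[{"dx":-0.1,"dy":0.1,"dz":1.5,"rx":0,"ry":-0.002,"rz":0,"claw":0},{"dx":-0.1,"dy":0.1,"dz":3,"rx":0,"ry":-0.002,"rz":0,"claw":0},{"dx":-0.1,"dy":0.1,"dz":3,"rx":0,"ry":-0.002,"rz":0,"claw":0},{"dx":-0.1,"dy":0.1,"dz":3,"rx":0,"ry":-0.002,"rz":0,"claw":0}]'

```text
time: 2.6
tool_pos: [0.4555, -0.0893, 0.0455]
tool_rot: [-0.005, -0.01, 1.0, 0.003]
contact_force: [0.5, -0.3, -0.0]
gripper_width: 0.999
```

```bash
python3 go.py .4594 -.092 .02 .02; python3 - <<'E'
from h import *
s=grab_frame("side"); cv2.imwrite("pics/side2.png",s); crop(s,230,200,110,130,5,"pics/s2c.png")
p=monitor.state()['tool_pos']; print(proj("side",[p,p+[0,0,.01],p+[0,.0425,.013],p+[0,-.0425,.013]]))
E
```

```text
t 2.6 pos [ 0.4555 -0.0893  0.0455] yaw 0.0196 F [ 0.5 -0.3 -0. ] w 0.999
dx -0.41 dy -0.29 dz 2.55 rx 0.005 ry -0.009 rz -0.000 J6 [-0.36 -0.19  2.1   0.    1.24 -1.95]
[[277.08977227 292.82811531]
 [276.95434506 289.44457528]
 [261.53358603 277.50538662]
 [292.96292683 299.78185301]]
```

View pics/s2c.png

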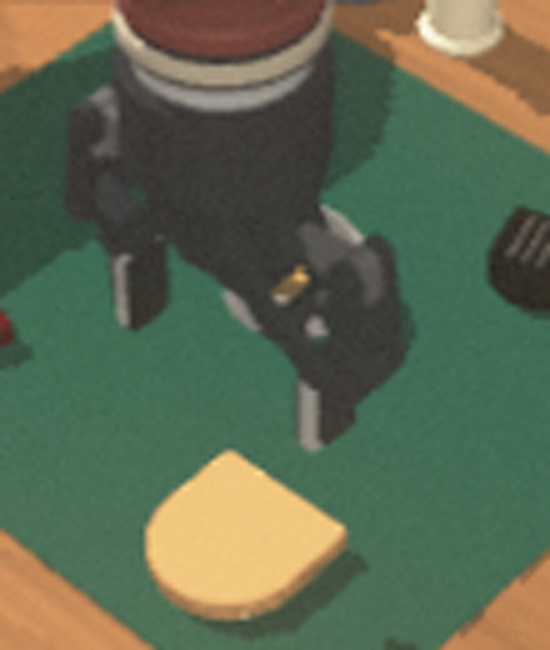

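```bash
python3 - <<'E'
from h import *
s=monitor.state(); print({k:np.round(v,4) for k,v in s.items()})
cv2.imwrite("pics/top2.png",grab_frame("top"))
t=cv2.imread("pics/top2.png"); crop(t,160,200,220,220,3,"pics/t2c.png")
for n in("top","side"):
    K,d,r,tt=cam(n); print(n,-cv2.Rodrigues(r)[0].T@tt)
p=s['tool_pos'];print(proj("top",[p,p+[0,0,.2]]))
E
```

```text
{'time': np.float64(2.65), 'joint_pos': array([-3.5530e-01, -1.9450e-01,  2.1024e+00,  1.7000e-03,  1.2432e+00,
       -1.9462e+00]), 'joint_vel': array([-0.0034, -0.0013, -0.0025,  0.0004, -0.0054,  0.0003]), 'joint_efforts': array([ 1.17000e-02, -2.45391e+01, -3.29425e+01,  4.30000e-03,
        6.40000e-02,  3.00000e-04]), 'tool_pos': array([ 0.4558, -0.0894,  0.0458]), 'tool_rot': array([-0.0041, -0.0098,  0.9999,  0.0024]), 'contact_force': array([-0.4745,  0.5575,  0.1826]), 'ft_torque': array([-0.0214,  0.0034, -0.004 ]), 'gripper_width': np.float64(1.0022)}
top [0.42901281 0.01686113 1.36228428]
side [-0.02391215 -0.58185164  0.83594883]
[[306.49773809 253.37528144]
 [313.41945658 251.78976253]]
```

View pics/t2c.png

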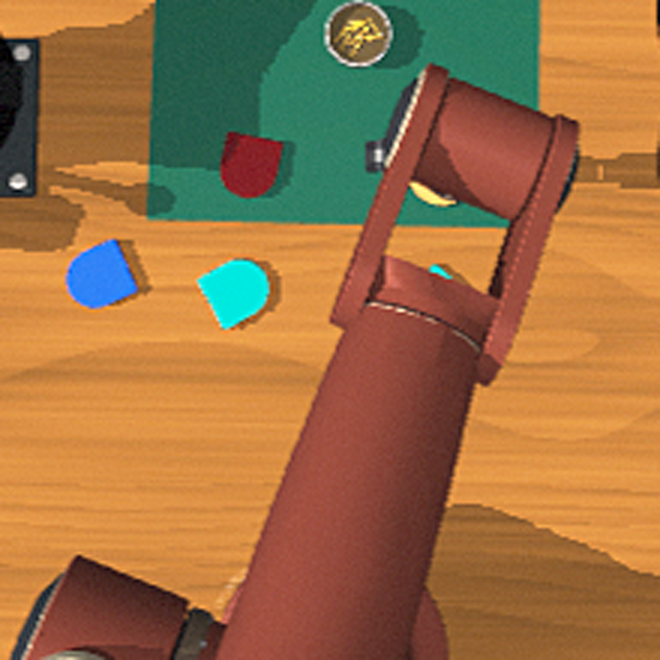

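View pics/side2.png

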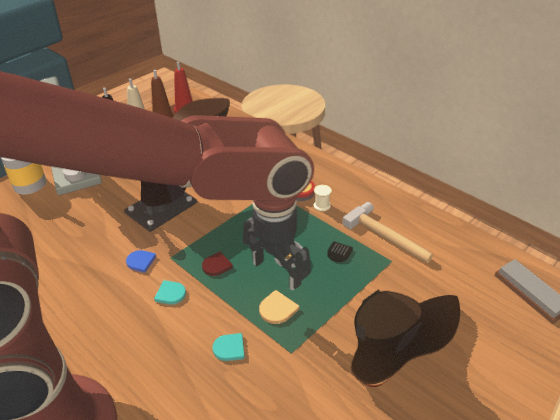

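```bash
python3 - <<'E'
from h import *
t=cv2.imread("pics/top2.png"); crop(t,265,215,70,60,10,"pics/t2d.png")
p=monitor.state()['tool_pos']
pts=[p+[0,s*.057,h] for s in(1,) for h in(.0,.03,.06,.09)]
print(proj("top",pts),proj("side",pts))
E
```

```text
[[285.86864665 252.85795906]
 [286.29139746 252.63918712]
 [286.73427569 252.40999976]
 [287.19875384 252.16963504]] [[256.83408579 278.27931315]
 [256.04706079 267.99146771]
 [255.23256647 257.29634871]
 [254.3894297  246.17306535]]
```

View pics/t2d.png

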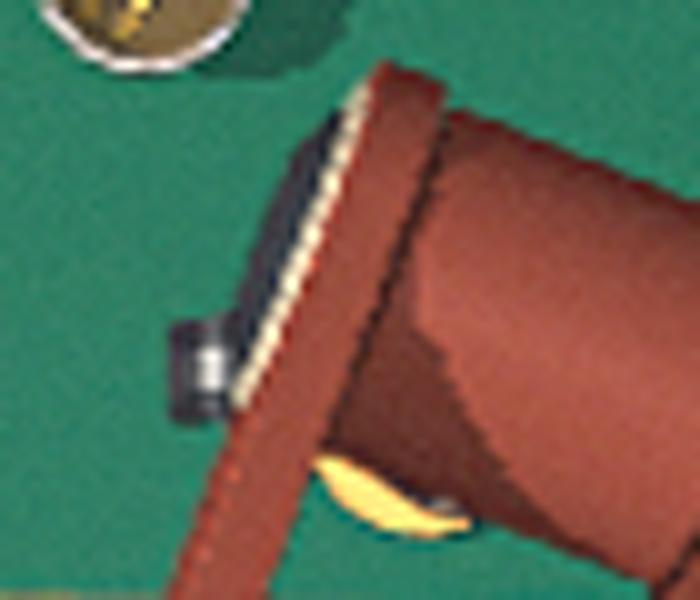

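```bash
python3 - <<'E'
from h import *
for uv in [(256,265.6),(292.5,290),(252.5,251),(290.2,276)]:
    for x in (.445,.456,.467):
        a=ray("side",[uv],0)[0]; b=ray("side",[uv],.2)[0]
        k=(x-a[0])/(b[0]-a[0]); print(uv,x,np.round(a+k*(b-a),4))
E
```

```text
(256, 265.6) 0.445 [ 0.445  -0.0454  0.1001]
(256, 265.6) 0.456 [ 0.456  -0.0329  0.0828]
(256, 265.6) 0.467 [ 0.467  -0.0203  0.0656]
(292.5, 290) 0.445 [ 0.445  -0.1412  0.1031]
(292.5, 290) 0.456 [ 0.456  -0.1308  0.0859]
(292.5, 290) 0.467 [ 0.467  -0.1205  0.0688]
(252.5, 251) 0.445 [ 0.445  -0.0386  0.1349]
(252.5, 251) 0.456 [ 0.456  -0.0259  0.1185]
(252.5, 251) 0.467 [ 0.467  -0.0131  0.102 ]
(290.2, 276) 0.445 [ 0.445  -0.1359  0.1368]
(290.2, 276) 0.456 [ 0.456  -0.1254  0.1204]
(290.2, 276) 0.467 [ 0.467 -0.115  0.104]
```

Emit:
play_rows --commands '[{"dx":-0.4,"dy":-0.3,"dz":0.8,"rx":0.005,"ry":-0.009,"rz":0,"claw":0},{"dx":-0.4,"dy":-0.3,"dz":1.6,"rx":0.005,"ry":-0.009,"rz":0,"claw":0},{"dx":-0.4,"dy":-0.3,"dz":2.5,"rx":0.005,"ry":-0.009,"rz":0,"claw":0},{"dx":-0.4,"dy":-0.3,"dz":2.5,"rx":0.005,"ry":-0.009,"rz":0,"claw":0},{"dx":-0.4,"dy":-0.3,"dz":2.5,"rx":0.005,"ry":-0.009,"rz":0,"claw":0}]'

```text
time: 3.2
tool_pos: [0.4592, -0.0922, 0.02]
tool_rot: [-0.0, -0.01, 1.0, 0.0]
contact_force: [-0.2, -0.0, -0.5]
gripper_width: 0.997
```

```bash
python3 go.py .4594 -.092 .01 .02; python3 - <<'E'
from h import *
s=grab_frame("side"); cv2.imwrite("pics/side3.png",s); crop(s,230,200,110,130,5,"pics/s3c.png")
E
```

```text
t 3.2 pos [ 0.4592 -0.0922  0.02  ] yaw 0.0194 F [-0.2 -0.  -0.5] w 0.997
dx -0.03 dy 0.01 dz 1.00 rx 0.000 ry -0.000 rz -0.001 J6 [-0.36 -0.15  2.11  0.    1.18 -1.95]
```

View pics/s3c.png

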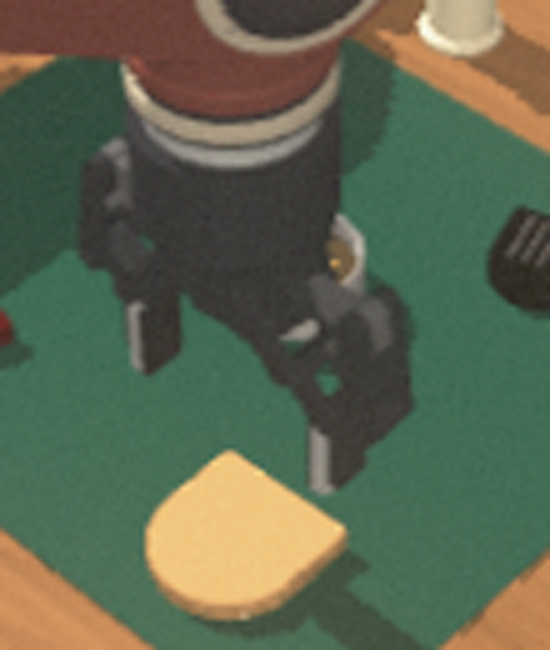

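Emit:
play_rows --commands '[{"dx":0,"dy":0,"dz":0.5,"rx":0,"ry":0,"rz":0,"claw":0},{"dx":0,"dy":0,"dz":1.0,"rx":0,"ry":0,"rz":0,"claw":0},{"dx":0,"dy":0,"dz":1.5,"rx":0,"ry":0,"rz":0,"claw":0},{"dx":0,"dy":0,"dz":2.0,"rx":0,"ry":0,"rz":0,"claw":0},{"dx":0,"dy":0,"dz":2.0,"rx":0,"ry":0,"rz":0,"claw":0}]'

```text
time: 3.75
tool_pos: [0.4587, -0.092, -0.0006]
tool_rot: [-0.001, -0.01, 1.0, 0.0]
contact_force: [0.2, -0.9, 0.8]
gripper_width: 0.999
```

```bash
python3 go.py .4594 -.092 .00 .02; python3 - <<'E'
from h import *
s=grab_frame("side"); cv2.imwrite("pics/side4.png",s); crop(s,230,220,110,110,6,"pics/s4c.png")
t=grab_frame("top"); cv2.imwrite("pics/top4.png",t); crop(t,265,215,70,70,8,"pics/t4c.png")
E
```

```text
t 3.75 pos [ 0.4587 -0.092  -0.0006] yaw 0.0194 F [ 0.2 -0.9  0.8] w 0.999
dx -0.07 dy -0.01 dz -0.06 rx 0.001 ry -0.002 rz -0.001 J6 [-0.36 -0.12  2.12  0.    1.14 -1.95]
```

View pics/s4c.png

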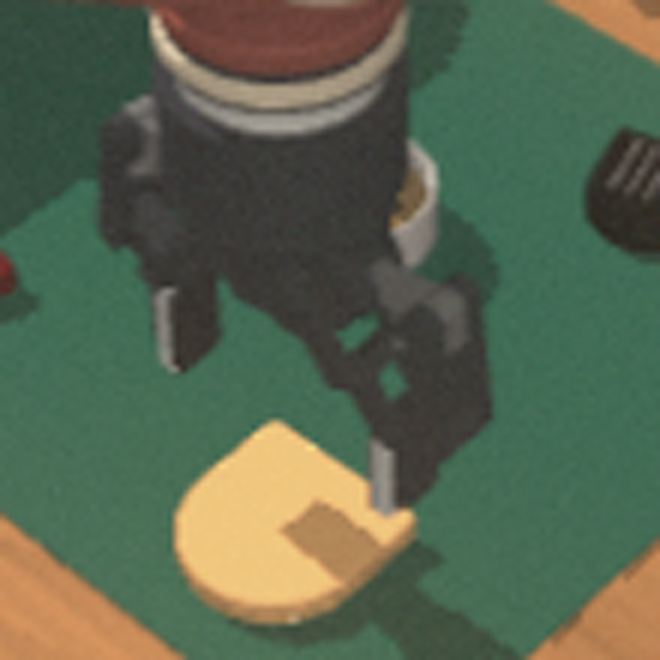

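View pics/t4c.png

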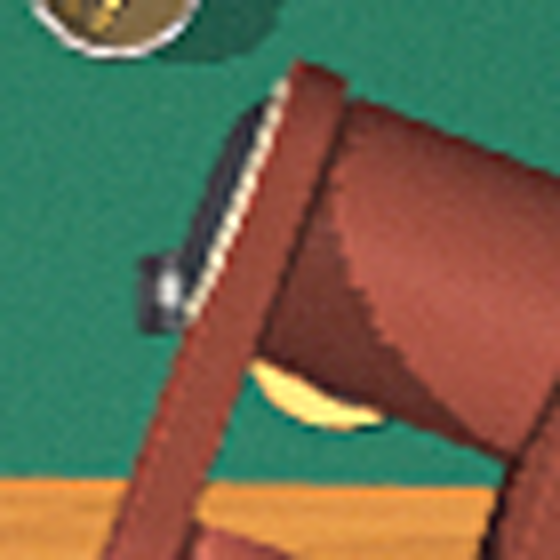

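Emit:
play_rows --commands '[{"dx":0,"dy":0,"dz":0.4,"rx":0,"ry":0,"rz":0,"claw":0},{"dx":0,"dy":0,"dz":0.8,"rx":0,"ry":0,"rz":0,"claw":0},{"dx":0,"dy":0,"dz":0.8,"rx":0,"ry":0,"rz":0,"claw":0}]'

```text
time: 4.15
tool_pos: [0.4588, -0.092, -0.0085]
tool_rot: [-0.001, -0.01, 1.0, 0.0]
contact_force: [0.4, 0.5, 0.4]
gripper_width: 0.999
```

```bash
python3 go.py .4594 -.092 -.01 .02; python3 - <<'E'
from h import *
s=grab_frame("side"); cv2.imwrite("pics/side5.png",s); crop(s,230,220,110,110,6,"pics/s5c.png")
E
```

```text
t 4.15 pos [ 0.4588 -0.092  -0.0085] yaw 0.0194 F [0.4 0.5 0.4] w 0.999
dx -0.06 dy -0.00 dz 0.15 rx 0.001 ry -0.001 rz -0.001 J6 [-0.36 -0.1   2.13  0.    1.12 -1.95]
```

View pics/s5c.png

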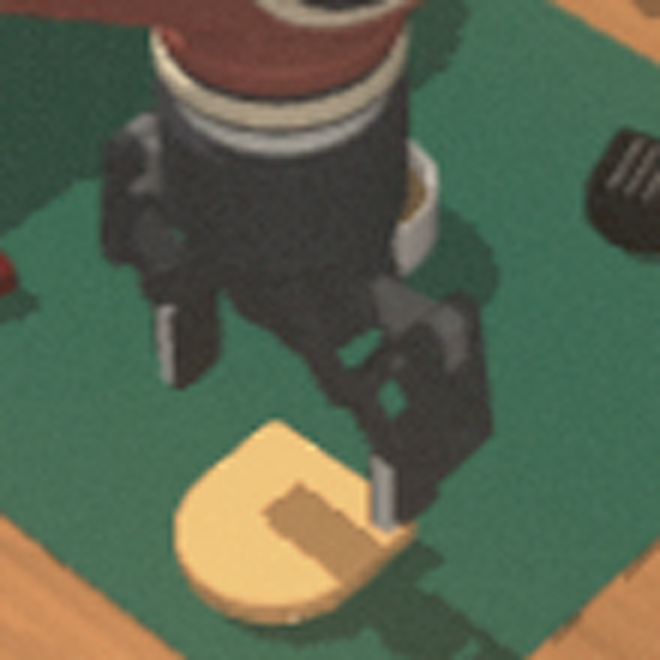

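```bash
python3 - <<'E'
from h import *
for x in (.448,.459,.470):
  for z in (.002,.02,.04):
    print(x,z,(proj("side",[[x,-.0495,z],[x,-.1345,z]])-[230,220])*6)
E
```

```text
0.448 0.002 [[185.8629415  474.25483296]
 [368.30556252 608.81093234]]
0.448 0.02 [[183.35411781 439.53834691]
 [367.86001244 574.31762762]]
0.448 0.04 [[180.50488887 400.00804434]
 [367.35096492 534.98445257]]
0.459 0.002 [[208.62243281 456.19295961]
 [391.01283129 589.24778334]]
0.459 0.02 [[206.3865963  421.44750001]
 [390.8397498  554.70067652]]
0.459 0.04 [[203.84753308 381.89133033]
 [390.6403194  515.31408374]]
0.47 0.002 [[231.14846915 438.30753428]
 [413.47145002 569.88271664]]
0.47 0.02 [[229.1794604  403.5367316 ]
 [413.56404581 535.28630045]]
0.47 0.04 [[226.94346646 363.95878108]
 [413.66639587 495.85136553]]
```

Emit:
play_rows --commands '[{"dx":0,"dy":0,"dz":0.4,"rx":0,"ry":0,"rz":0,"claw":0},{"dx":0,"dy":0,"dz":0.8,"rx":0,"ry":0,"rz":0,"claw":0},{"dx":0,"dy":0,"dz":1.2,"rx":0,"ry":0,"rz":0,"claw":0},{"dx":0,"dy":0,"dz":1.2,"rx":0,"ry":0,"rz":0,"claw":0}]'

```text
time: 4.6
tool_pos: [0.4583, -0.0918, -0.0211]
tool_rot: [-0.001, -0.01, 1.0, 0.001]
contact_force: [-0.0, -0.5, -0.1]
gripper_width: 1.002
```

```bash
python3 go.py .4594 -.092 -.01 .02; python3 - <<'E'
from h import *
s=grab_frame("side"); cv2.imwrite("pics/side6.png",s); crop(s,230,220,110,110,6,"pics/s6c.png")
E
```

```text
t 4.6 pos [ 0.4583 -0.0918 -0.0211] yaw 0.0194 F [-0.  -0.5 -0.1] w 1.002
dx -0.10 dy -0.02 dz -1.11 rx 0.001 ry -0.002 rz -0.001 J6 [-0.36 -0.08  2.13  0.    1.1  -1.95]
```

View pics/s6c.png

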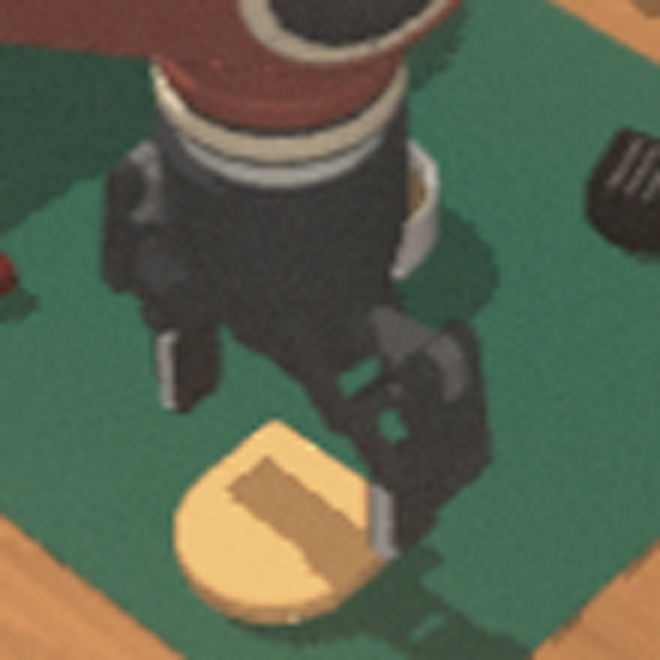

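Emit:
play_rows --commands '[{"dx":0,"dy":0,"dz":0.4,"rx":0,"ry":0,"rz":0,"claw":0},{"dx":0,"dy":0,"dz":0.8,"rx":0,"ry":0,"rz":0,"claw":0},{"dx":0,"dy":0,"dz":1.2,"rx":0,"ry":0,"rz":0,"claw":0},{"dx":0,"dy":0,"dz":1.2,"rx":0,"ry":0,"rz":0,"claw":0}]'

```text
time: 5.05
tool_pos: [0.4579, -0.0916, -0.0335]
tool_rot: [-0.002, -0.01, 1.0, 0.001]
contact_force: [-0.5, -0.7, -0.7]
gripper_width: 1.003
```

```bash
python3 go.py .4594 -.092 -.01 .02; python3 - <<'E'
from h import *
s=grab_frame("side"); cv2.imwrite("pics/side7.png",s); crop(s,230,220,110,110,6,"pics/s7c.png")
E
```

```text
t 5.05 pos [ 0.4579 -0.0916 -0.0335] yaw 0.0194 F [-0.5 -0.7 -0.7] w 1.003
dx -0.14 dy -0.04 dz -2.36 rx 0.002 ry -0.003 rz -0.001 J6 [-0.36 -0.06  2.14  0.    1.07 -1.95]
```

View pics/s7c.png

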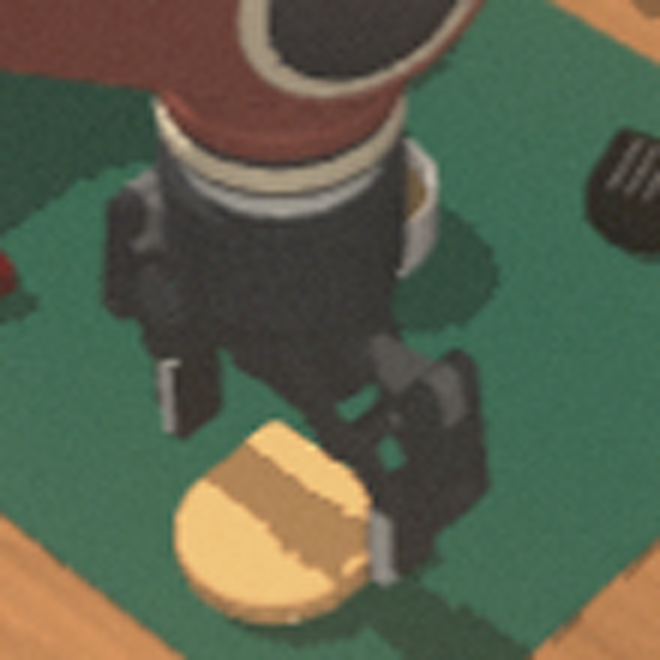

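Emit:
play_rows --commands '[{"dx":-0.1,"dy":0,"dz":0.3,"rx":0.002,"ry":-0.003,"rz":0,"claw":0},{"dx":-0.1,"dy":0,"dz":0.6,"rx":0.002,"ry":-0.003,"rz":0,"claw":0},{"dx":-0.1,"dy":0,"dz":0.6,"rx":0.002,"ry":-0.003,"rz":0,"claw":0}]'

```text
time: 5.4
tool_pos: [0.4587, -0.0915, -0.0397]
tool_rot: [-0.0, -0.01, 1.0, -0.0]
contact_force: [-1.2, -0.0, 0.1]
gripper_width: 0.999
```

```bash
python3 go.py .4594 -.092 -.04 .02; python3 - <<'E'
from h import *
s=grab_frame("side"); cv2.imwrite("pics/side8.png",s); crop(s,240,250,80,80,8,"pics/s8c.png")
E
```

```text
t 5.4 pos [ 0.4587 -0.0915 -0.0397] yaw 0.0194 F [-1.2 -0.   0.1] w 0.999
dx -0.07 dy -0.05 dz 0.03 rx -0.000 ry -0.001 rz -0.001 J6 [-0.36 -0.05  2.14 -0.    1.05 -1.95]
```

View pics/s8c.png

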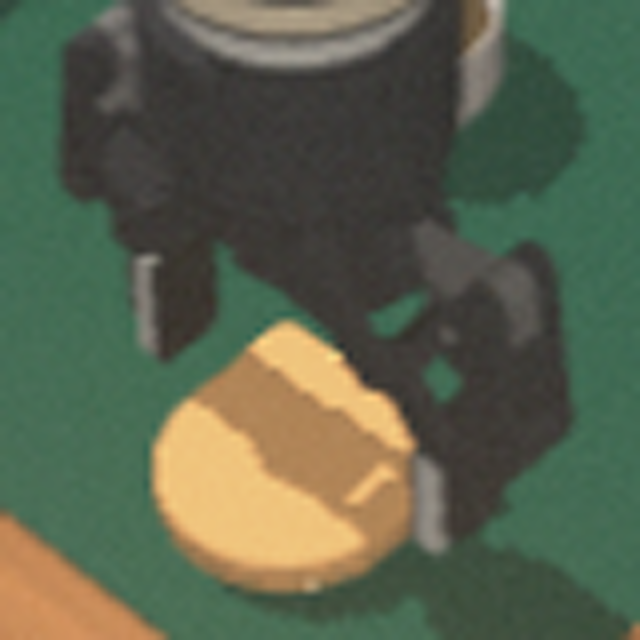

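Emit:
play_rows --commands '[{"dx":-0.1,"dy":0,"dz":0.3,"rx":0,"ry":0,"rz":0,"claw":0},{"dx":-0.1,"dy":0,"dz":0.3,"rx":0,"ry":0,"rz":0,"claw":0.1},{"dx":-0.1,"dy":0,"dz":0.3,"rx":0,"ry":0,"rz":0,"claw":0.1},{"dx":-0.1,"dy":0,"dz":0.3,"rx":0,"ry":0,"rz":0,"claw":0.15},{"dx":-0.1,"dy":0,"dz":0.3,"rx":0,"ry":0,"rz":0,"claw":0.15}]'

```text
time: 5.95
tool_pos: [0.4599, -0.0916, -0.0424]
tool_rot: [-0.0, -0.01, 1.0, -0.0]
contact_force: [0.2, 0.6, 0.0]
gripper_width: 0.85
```

```bash
python3 go.py .4594 -.092 -.04 .02; python3 - <<'E'
from h import *
s=grab_frame("side"); cv2.imwrite("pics/side9.png",s); crop(s,240,250,80,80,8,"pics/s9c.png")
E
```

```text
t 5.95 pos [ 0.4599 -0.0916 -0.0424] yaw 0.0195 F [0.2 0.6 0. ] w 0.85
dx 0.05 dy -0.04 dz -0.24 rx -0.000 ry -0.000 rz -0.001 J6 [-0.36 -0.04  2.13 -0.    1.05 -1.95]
```

View pics/s9c.png

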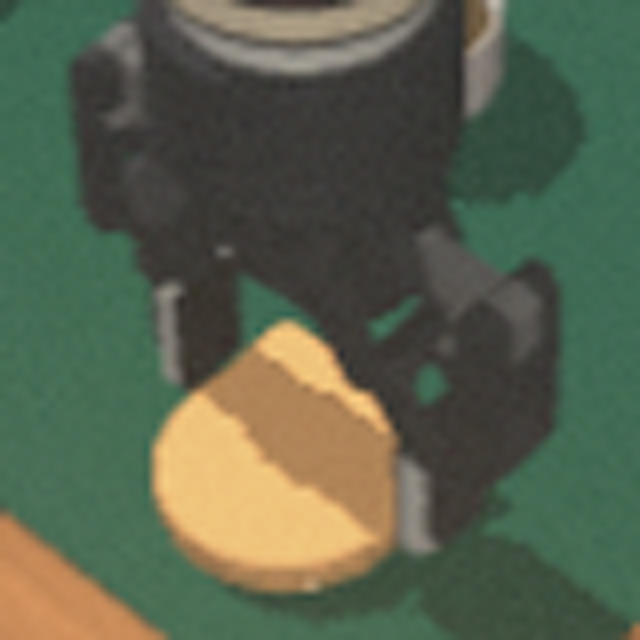

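Emit:
play_rows --commands '[{"dx":0,"dy":0,"dz":0,"rx":0,"ry":0,"rz":0,"claw":0.25},{"dx":0,"dy":0,"dz":0,"rx":0,"ry":0,"rz":0,"claw":0.4},{"dx":0,"dy":0,"dz":0,"rx":0,"ry":0,"rz":0,"claw":0.4},{"dx":0,"dy":0,"dz":0,"rx":0,"ry":0,"rz":0,"claw":0.4}]'

```text
time: 6.4
tool_pos: [0.4605, -0.0918, -0.0418]
tool_rot: [0.0, -0.01, 1.0, -0.0]
contact_force: [-1.7, 0.1, 5.6]
gripper_width: 0.752
```

```bash
python3 go.py .4594 -.092 .04 .02; python3 - <<'E'
from h import *
s=grab_frame("side"); cv2.imwrite("pics/side10.png",s); crop(s,240,250,80,80,8,"pics/s10c.png")
E
```

```text
t 6.4 pos [ 0.4605 -0.0918 -0.0418] yaw 0.0194 F [-1.7  0.1  5.6] w 0.752
dx 0.10 dy -0.02 dz -8.18 rx -0.001 ry 0.001 rz -0.001 J6 [-0.36 -0.04  2.13 -0.    1.05 -1.95]
```

View pics/s10c.png

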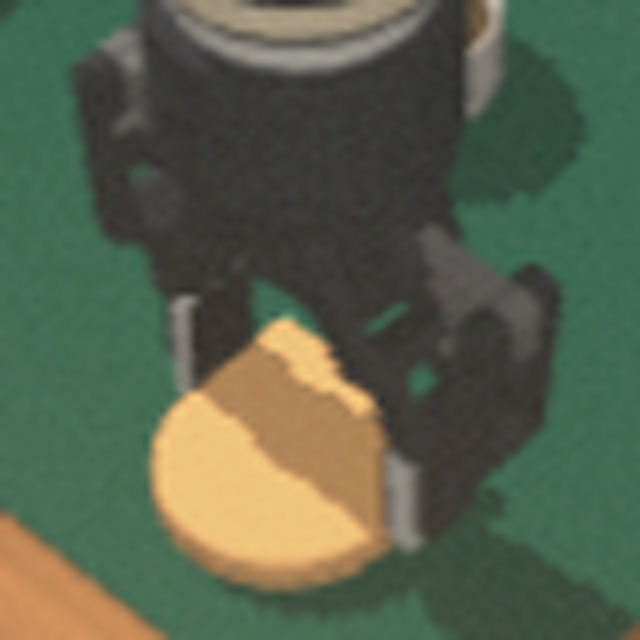

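Emit:
play_rows --commands '[{"dx":0,"dy":0,"dz":-0.1,"rx":0,"ry":0,"rz":0,"claw":0.15},{"dx":0,"dy":0,"dz":-0.35,"rx":0,"ry":0,"rz":0,"claw":0.15},{"dx":0,"dy":0,"dz":-0.35,"rx":0,"ry":0,"rz":0,"claw":0.4},{"dx":0,"dy":0,"dz":-0.35,"rx":0,"ry":0,"rz":0,"claw":0.4},{"dx":0,"dy":0,"dz":-0.35,"rx":0,"ry":0,"rz":0,"claw":0.4}]'

```text
time: 6.95
tool_pos: [0.4612, -0.0921, -0.0374]
tool_rot: [0.001, -0.01, 1.0, -0.001]
contact_force: [-1.6, 0.3, 6.6]
gripper_width: 0.741
```

Emit:
play_rows --commands '[{"dx":0,"dy":0,"dz":0,"rx":0,"ry":0,"rz":0,"claw":0.4},{"dx":0,"dy":0,"dz":0,"rx":0,"ry":0,"rz":0,"claw":0.4},{"dx":0,"dy":0,"dz":-1,"rx":0,"ry":0,"rz":0,"claw":0.4},{"dx":0,"dy":0,"dz":-3,"rx":0,"ry":0,"rz":0,"claw":0.4},{"dx":0,"dy":0,"dz":-3,"rx":0,"ry":0,"rz":0,"claw":0.4}]'

```text
time: 7.45
tool_pos: [0.4633, -0.0928, -0.0048]
tool_rot: [0.003, -0.01, 1.0, -0.002]
contact_force: [0.1, 0.1, -0.4]
gripper_width: 0.746
```

```bash
python3 go.py .4594 -.092 .24 .02; python3 - <<'E'
from h import *
s=grab_frame("side"); cv2.imwrite("pics/side11.png",s); crop(s,230,230,90,90,8,"pics/s11c.png")
cv2.imwrite("pics/top11.png",grab_frame("top"))
E
```

```text
t 7.45 pos [ 0.4633 -0.0928 -0.0048] yaw 0.0195 F [ 0.1  0.1 -0.4] w 0.746
dx 0.23 dy 0.01 dz -24.48 rx -0.003 ry 0.007 rz -0.001 J6 [-0.36 -0.11  2.12 -0.    1.12 -1.95]
```

View pics/s11c.png

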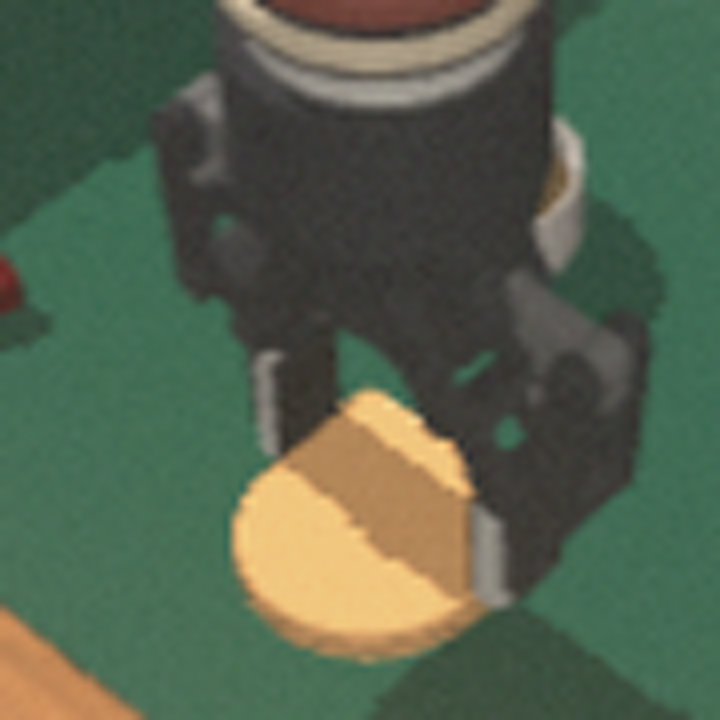

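Emit:
play_rows --commands '[{"dx":0,"dy":0,"dz":-5,"rx":0,"ry":0,"rz":0,"claw":0.4},{"dx":0,"dy":0,"dz":-10,"rx":0,"ry":0,"rz":0,"claw":0.4},{"dx":0,"dy":0,"dz":-15,"rx":0,"ry":0,"rz":0,"claw":0.4},{"dx":0,"dy":0,"dz":-20,"rx":0,"ry":0.007,"rz":0,"claw":0.4},{"dx":0,"dy":0,"dz":-24.5,"rx":0,"ry":0.007,"rz":0,"claw":0.4}]'

```text
time: 8.05
tool_pos: [0.4604, -0.0916, 0.2393]
tool_rot: [-0.002, -0.01, 1.0, -0.001]
contact_force: [0.9, -1.2, -1.5]
gripper_width: 0.743
```

```bash
python3 go.py .4984 .345 .24 .021
```

```text
t 8.05 pos [ 0.4604 -0.0916  0.2393] yaw 0.0194 F [ 0.9 -1.2 -1.5] w 0.743
dx -4.64 dy 43.58 dz -0.16 rx -0.002 ry -0.005 rz -0.002 J6 [-0.35 -0.35  1.9  -0.    1.6  -1.94]
```

Emit:
play_rows --commands '[{"dx":-0.5,"dy":4.5,"dz":0,"rx":0,"ry":0,"rz":0,"claw":0.4},{"dx":-1,"dy":9,"dz":0,"rx":0,"ry":0,"rz":0,"claw":0.4},{"dx":-1.5,"dy":13.5,"dz":0,"rx":0,"ry":0,"rz":0,"claw":0.4},{"dx":-2,"dy":18,"dz":0,"rx":0,"ry":0,"rz":0,"claw":0.4},{"dx":-2.5,"dy":22.5,"dz":0,"rx":0,"ry":0,"rz":0,"claw":0.4}]'

```text
time: 8.55
tool_pos: [0.4805, 0.1356, 0.2375]
tool_rot: [-0.003, -0.01, 1.0, -0.001]
contact_force: [0.4, 0.7, -0.3]
gripper_width: 0.744
```

Emit:
play_rows --commands '[{"dx":-0.5,"dy":4.5,"dz":0,"rx":0,"ry":0,"rz":0,"claw":0.4},{"dx":-1,"dy":9,"dz":0,"rx":0,"ry":0,"rz":0,"claw":0.4},{"dx":-1.5,"dy":13.5,"dz":0,"rx":0,"ry":0,"rz":0,"claw":0.4},{"dx":-2,"dy":18,"dz":0,"rx":0,"ry":0,"rz":0,"claw":0.4},{"dx":-2.1,"dy":20,"dz":0,"rx":0,"ry":0,"rz":0,"claw":0.4}]'

```text
time: 9.05
tool_pos: [0.4967, 0.3389, 0.2349]
tool_rot: [-0.004, -0.011, 1.0, -0.001]
contact_force: [-0.5, -0.3, -0.4]
gripper_width: 0.74
```

```bash
python3 go.py .4984 .345 .15 .021
```

```text
t 9.05 pos [0.4967 0.3389 0.2349] yaw 0.0222 F [-0.5 -0.3 -0.4] w 0.74
dx -0.26 dy 0.63 dz 8.49 rx -0.002 ry -0.009 rz 0.001 J6 [ 0.47 -0.02  1.61  0.    1.55 -1.12]
```

Emit:
play_rows --commands '[{"dx":-0.2,"dy":0.6,"dz":2,"rx":-0.002,"ry":-0.009,"rz":0,"claw":0.4},{"dx":-0.2,"dy":0.6,"dz":4,"rx":-0.002,"ry":-0.009,"rz":0,"claw":0.4},{"dx":-0.2,"dy":0.6,"dz":6,"rx":-0.002,"ry":-0.009,"rz":0,"claw":0.4},{"dx":-0.2,"dy":0.6,"dz":8,"rx":-0.002,"ry":-0.009,"rz":0,"claw":0.4},{"dx":-0.2,"dy":0.6,"dz":8,"rx":-0.002,"ry":-0.009,"rz":0,"claw":0.4}]'

```text
time: 9.55
tool_pos: [0.4953, 0.3428, 0.1499]
tool_rot: [-0.004, -0.011, 1.0, -0.002]
contact_force: [-0.6, 0.4, -1.0]
gripper_width: 0.743
```

```bash
python3 go.py .4984 .345 .14 .021; python3 - <<'E'
from h import *
s=grab_frame("side"); cv2.imwrite("pics/side12.png",s); crop(s,110,80,110,110,6,"pics/s12c.png")
t=grab_frame("top"); cv2.imwrite("pics/top12.png",t); crop(t,90,180,110,100,6,"pics/t12c.png")
E
```

```text
t 9.55 pos [0.4953 0.3428 0.1499] yaw 0.0219 F [-0.6  0.4 -1. ] w 0.743
dx -0.32 dy 0.21 dz 0.98 rx -0.005 ry -0.007 rz 0.001 J6 [ 0.48  0.04  1.7  -0.    1.41 -1.11]
```

View pics/s12c.png

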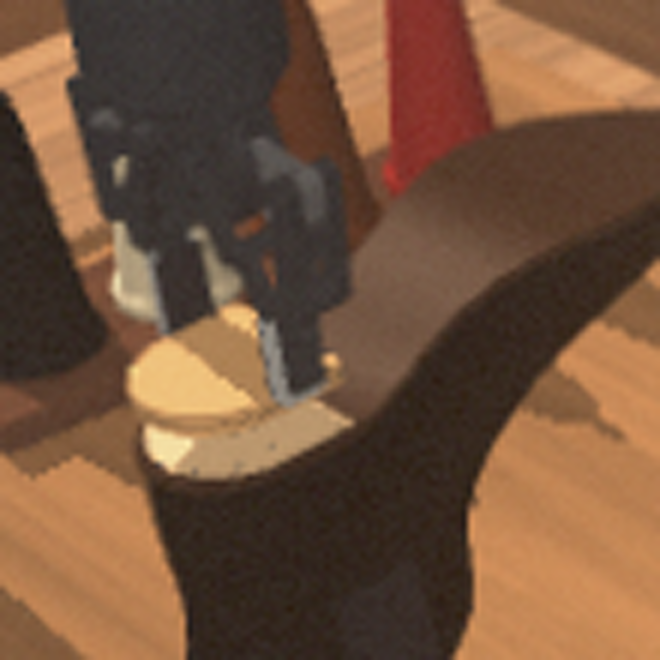

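View pics/t12c.png

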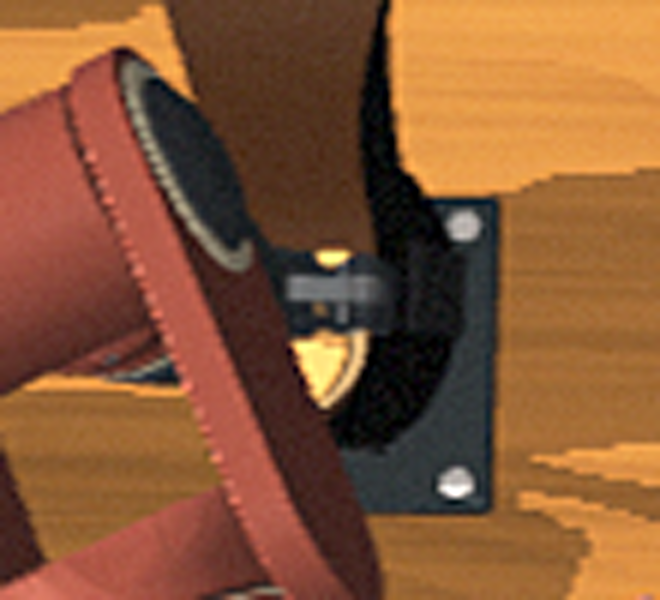

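Emit:
play_rows --commands '[{"dx":-0.3,"dy":0.2,"dz":0.5,"rx":-0.005,"ry":-0.007,"rz":0,"claw":0.4},{"dx":-0.3,"dy":0.2,"dz":1.0,"rx":-0.005,"ry":-0.007,"rz":0,"claw":0.4},{"dx":-0.3,"dy":0.2,"dz":1.4,"rx":-0.005,"ry":-0.007,"rz":0,"claw":0.4},{"dx":-0.3,"dy":0.2,"dz":1.4,"rx":-0.005,"ry":-0.007,"rz":0,"claw":0.4},{"dx":-0.3,"dy":0.2,"dz":1.4,"rx":-0.005,"ry":-0.007,"rz":0,"claw":0.4}]'

```text
time: 10.15
tool_pos: [0.5005, 0.3461, 0.1402]
tool_rot: [0.003, -0.011, 1.0, 0.002]
contact_force: [-0.3, -0.3, -0.5]
gripper_width: 0.743
```

```bash
python3 go.py .4984 .345 .131 .021; python3 - <<'E'
from h import *
s=grab_frame("side"); cv2.imwrite("pics/side13.png",s); crop(s,115,105,80,70,9,"pics/s13c.png")
t=grab_frame("top"); cv2.imwrite("pics/top13.png",t); crop(t,120,210,50,55,10,"pics/t13c.png")
E
```

```text
t 10.15 pos [0.5005 0.3461 0.1402] yaw 0.0219 F [-0.3 -0.3 -0.5] w 0.743
dx 0.21 dy -0.11 dz 0.92 rx 0.004 ry 0.006 rz 0.001 J6 [ 0.48  0.05  1.71  0.    1.38 -1.11]
```

View pics/s13c.png

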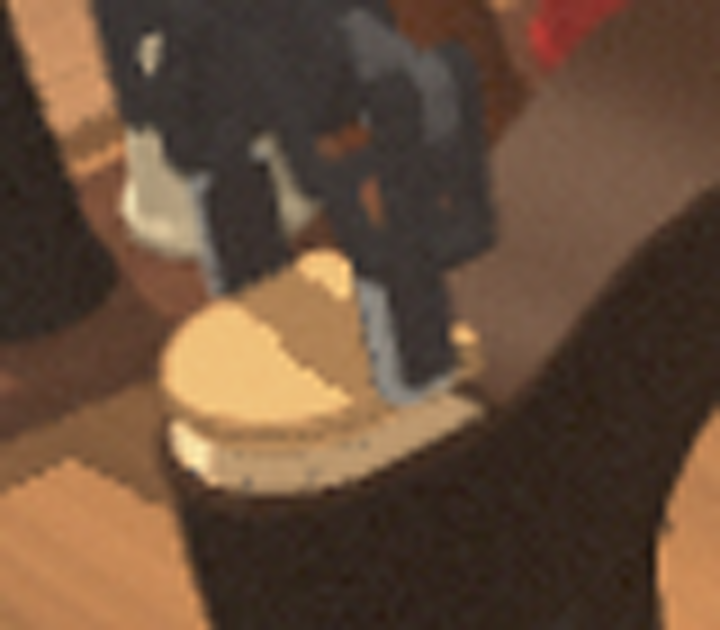

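View pics/t13c.png

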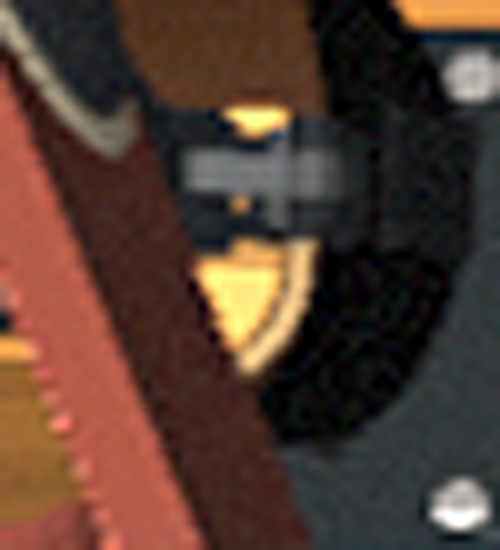

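Emit:
play_rows --commands '[{"dx":0.1,"dy":-0.05,"dz":0.3,"rx":0.002,"ry":0.003,"rz":0,"claw":0.4},{"dx":0.1,"dy":-0.05,"dz":0.6,"rx":0.002,"ry":0.003,"rz":0,"claw":0.4},{"dx":0.1,"dy":-0.05,"dz":0.6,"rx":0.002,"ry":0.003,"rz":0,"claw":0.4},{"dx":0.1,"dy":-0.05,"dz":0.6,"rx":0.002,"ry":0.003,"rz":0,"claw":0.4},{"dx":0.1,"dy":-0.05,"dz":0.6,"rx":0.002,"ry":0.003,"rz":0,"claw":0.4}]'

```text
time: 10.75
tool_pos: [0.4997, 0.3457, 0.1345]
tool_rot: [0.002, -0.011, 1.0, 0.001]
contact_force: [-0.0, -0.4, -0.4]
gripper_width: 0.745
```

```bash
python3 go.py .4984 .345 .131 .021; python3 - <<'E'
from fit import *
s=grab_frame("side"); cv2.imwrite("pics/side14.png",s); v=s.copy()
# ideal final silhouette by side-camera seat: front mid (.521,.3473), yaw .023 
for (L,W,z0,z1,col) in((.068,.066,.17,.18,(255,0,255)),(.07,.068,.17,.17,(0,255,0))):
    th=.023; c=np.array([.521,.3473])-L/2*np.array([np.cos(th),np.sin(th)])
    k=9; h=((hull("side",[*c,th],L,W,z0,z1)-[115,105])+.5)*k
    if col[0]: H1=h
    else: H2=h
im=cv2.resize(s[105:175,115:195],None,fx=9,fy=9,interpolation=cv2.INTER_CUBIC)
cv2.polylines(im,[np.int32(H1)],True,(255,0,255),1); cv2.polylines(im,[np.int32(H2)],True,(0,255,0),1)
cv2.imwrite("pics/s14c.png",im)
E
```

```text
t 10.75 pos [0.4997 0.3457 0.1345] yaw 0.0218 F [-0.  -0.4 -0.4] w 0.745
dx 0.14 dy -0.07 dz 0.35 rx 0.002 ry 0.003 rz 0.001 J6 [ 0.48  0.05  1.71  0.    1.37 -1.11]
```

View pics/s14c.png

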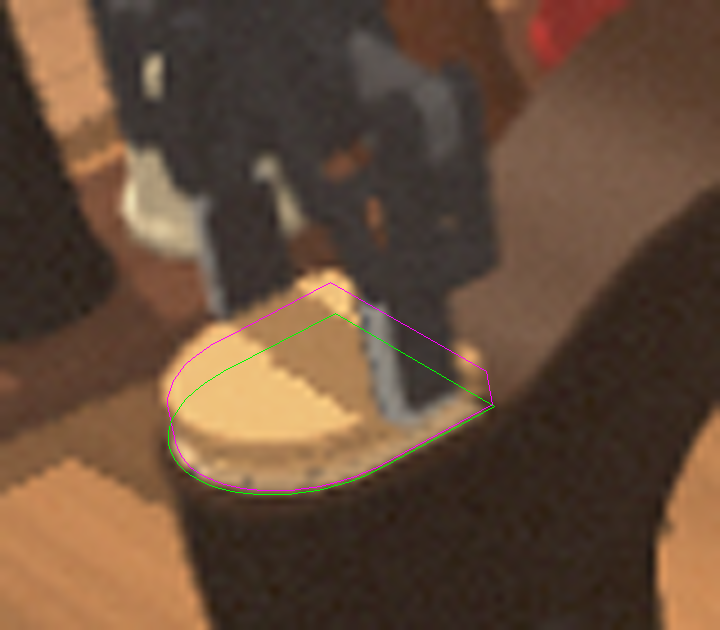

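Emit:
play_rows --commands '[{"dx":0.1,"dy":-0.05,"dz":0.2,"rx":0.002,"ry":0.003,"rz":0,"claw":0.4},{"dx":0.1,"dy":-0.05,"dz":0.4,"rx":0.002,"ry":0.003,"rz":0,"claw":0.4},{"dx":0.1,"dy":-0.05,"dz":0.4,"rx":0.002,"ry":0.003,"rz":0,"claw":0.4}]'

```text
time: 11.1
tool_pos: [0.4988, 0.3453, 0.1307]
tool_rot: [0.0, -0.011, 1.0, -0.0]
contact_force: [-0.3, -0.4, 0.3]
gripper_width: 0.745
```

```bash
python3 go.py .4984 .345 .131 .021; cat > ov.py <<'E'
import sys
from fit import *
def ov(fn,L,W,z0,z1,seat=(.521,.3473,.023),n="side",x0=115,y0=105,w=80,hh=70,k=9):
    s=grab_frame(n); cv2.imwrite(f"pics/{fn}.png",s)
    im=cv2.resize(s[y0:y0+hh,x0:x0+w],None,fx=k,fy=k,interpolation=cv2.INTER_CUBIC)
    th=seat[2]
    for (l,ww,a,b,col) in((L,W,z0,z1,(255,0,255)),(.07,.068,.17,.17,(0,255,0))):
        c=np.array(seat[:2])-l/2*np.array([np.cos(th),np.sin(th)])
        h=((hull(n,[*c,th],l,ww,a,b)-[x0,y0])+.5)*k
        cv2.polylines(im,[np.int32(h)],True,col,1)
    cv2.imwrite(f"pics/{fn}c.png",im)
if __name__=="__main__": ov(sys.argv[1],*map(float,sys.argv[2:6]))
E
python3 ov.py side15 .068 .066 .17 .18
```

```text
t 11.1 pos [0.4988 0.3453 0.1307] yaw 0.0219 F [-0.3 -0.4  0.3] w 0.745
dx 0.04 dy -0.03 dz -0.03 rx -0.000 ry 0.000 rz 0.001 J6 [ 0.48  0.05  1.72 -0.    1.37 -1.11]
```

View pics/side15c.png

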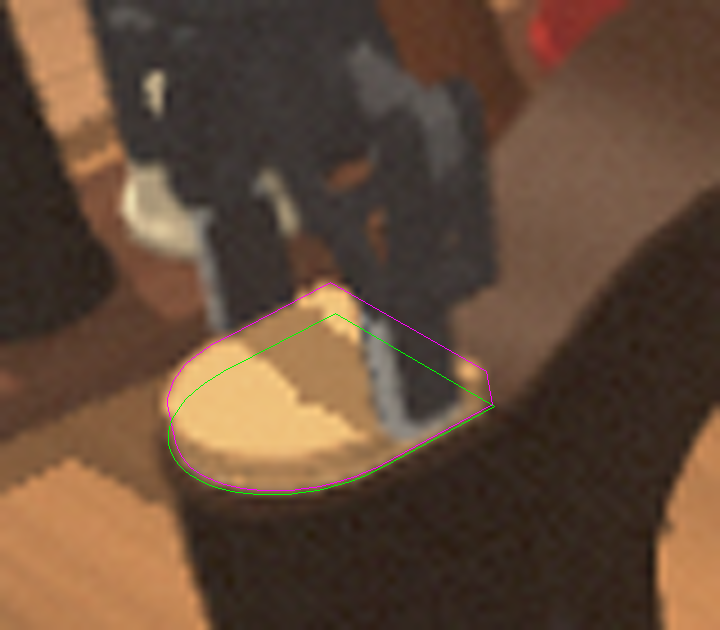

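Emit:
play_rows --commands '[{"dx":0.04,"dy":0,"dz":0.1,"rx":0,"ry":0,"rz":0,"claw":0.4},{"dx":0.04,"dy":0,"dz":0.2,"rx":0,"ry":0,"rz":0,"claw":0.4},{"dx":0.04,"dy":0,"dz":0.2,"rx":0,"ry":0,"rz":0,"claw":0.4}]'

```text
time: 11.45
tool_pos: [0.4989, 0.3453, 0.1306]
tool_rot: [0.001, -0.011, 1.0, -0.0]
contact_force: [-3.2, -1.4, 7.3]
gripper_width: 0.74
```

```bash
python3 go.py .4984 .345 .131 .021; python3 ov.py side16 .068 .066 .17 .18
```

```text
t 11.45 pos [0.4989 0.3453 0.1306] yaw 0.022 F [-3.2 -1.4  7.3] w 0.74
dx 0.05 dy -0.03 dz -0.04 rx -0.000 ry 0.002 rz 0.001 J6 [ 0.48  0.05  1.72 -0.    1.37 -1.11]
```

View pics/side16c.png

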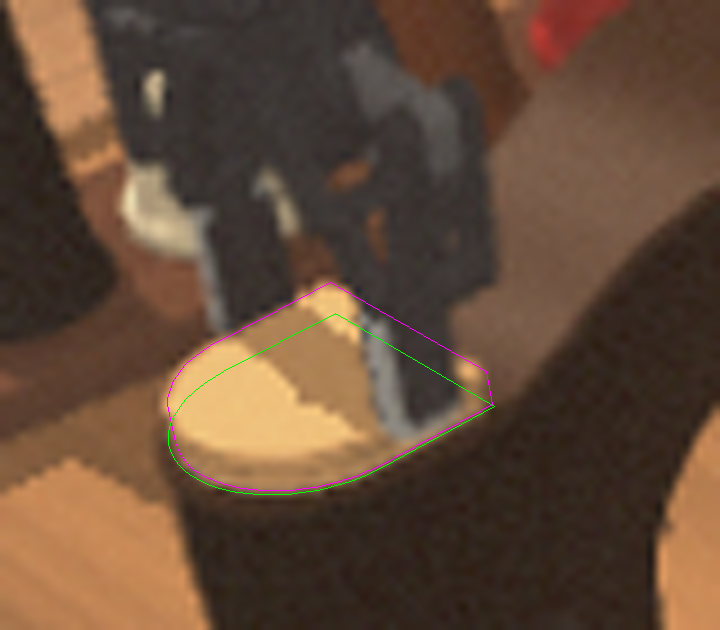

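Emit:
play_rows --commands '[{"dx":0,"dy":0,"dz":0,"rx":0,"ry":0,"rz":0,"claw":0.25},{"dx":0,"dy":0,"dz":0,"rx":0,"ry":0,"rz":0,"claw":0.15},{"dx":0,"dy":0,"dz":0,"rx":0,"ry":0,"rz":0,"claw":0},{"dx":0,"dy":0,"dz":0,"rx":0,"ry":0,"rz":0,"claw":0},{"dx":0,"dy":0,"dz":-1,"rx":0,"ry":0,"rz":0,"claw":0}]'

```text
time: 12.0
tool_pos: [0.4977, 0.3446, 0.1387]
tool_rot: [-0.001, -0.011, 1.0, -0.001]
contact_force: [-0.5, -0.3, -0.6]
gripper_width: 1.0
```

Emit:
play_rows --commands '[{"dx":0,"dy":0,"dz":-3,"rx":0,"ry":0,"rz":0,"claw":0},{"dx":0,"dy":0,"dz":-7,"rx":0,"ry":0,"rz":0,"claw":0},{"dx":0,"dy":0,"dz":-11,"rx":0,"ry":0,"rz":0,"claw":0},{"dx":0,"dy":-2,"dz":-12,"rx":0,"ry":0,"rz":0,"claw":0},{"dx":0,"dy":-6,"dz":-12,"rx":0,"ry":0,"rz":0,"claw":0}]'

```text
time: 12.5
tool_pos: [0.5005, 0.2865, 0.2636]
tool_rot: [0.002, -0.013, 1.0, 0.001]
contact_force: [1.7, -2.0, 0.1]
gripper_width: 0.996
```

```bash
python3 go.py .655 .112 .24 .55
```

```text
t 12.5 pos [0.5005 0.2865 0.2636] yaw 0.0254 F [ 1.7 -2.   0.1] w 0.996
dx -14.99 dy -17.84 dz 2.41 rx 0.000 ry 0.005 rz -0.525 J6 [ 0.39 -0.1   1.64 -0.    1.59 -1.21]
```

```bash
cat >> fit.py <<'E'
def fit2(obs,L,W,z0,z1,p0):
    no=len(obs)
    def f(p):
        r=[]
        for i,(n,c) in enumerate(obs):
            h=hull(n,p[:3],L,W,z0,z1)
            r.append(np.array([cv2.pointPolygonTest(h,(float(a),float(b)),True) for a,b in c])-p[3+i])
        return np.concatenate(r)
    best=None
    for d in(-.15,-.05,.05,.15):
        q=np.r_[p0,[.4]*no]; q[2]+=d
        s=least_squares(f,q,loss='soft_l1',f_scale=.2,diff_step=1e-3,x_scale=[.01,.01,.1]+[.3]*no)
        if best is None or s.cost<best.cost: best=s
    return best.x,np.sqrt(np.mean(f(best.x)**2))
E
cat > m3.py <<'E'
from fit import *
I={n:cv2.imread(f"pics/{n}0.png") for n in("top","side")}
uv=dict(top=dict(tan=(308,255),russet=(237,183),ox=(243,255),rub=(305,182),seat=(138,236)),
 side=dict(tan=(279,308),russet=(273,215),ox=(217,264),rub=(340,251),seat=(151,151)))
p0=dict(tan=(.45,-.092,.02),russet=(.647,.108,.56),ox=(.447,.088,-.21),rub=(.658,-.085,.28),seat=(.486,.345,.02))
for k in SPEC:
    L,W,t=SPEC[k]; z0=.002 if k!='seat' else .17
    for n in I:
        if k=='rub' and n=='side': continue
        c=contour(n,I[n],k,uv[n][k],20 if k!='seat' else 18)
        x,e=fit2([(n,c)],L,W,z0,z0+t,p0[k]); print(k,n,np.round(x,4),round(e,3))
E
python3 m3.py
```

```text
tan top [ 0.4495 -0.094   0.0199  0.4692] 0.102
tan side [ 0.449  -0.09    0.0176  1.0358] 0.231
russet top [0.6471 0.108  0.5612 0.3293] 0.142
russet side [0.6456 0.111  0.5707 0.9151] 0.153
ox top [ 0.4473  0.0881 -0.177   0.553 ] 0.145
ox side [ 0.446   0.0913 -0.1934  1.1665] 0.238
rub top [ 0.6582 -0.0857  0.2986  0.3422] 0.139
seat top [0.4856 0.3441 0.0109 0.5521] 0.544
seat side [0.4852 0.3473 0.031  0.4111] 0.387
```

Emit:
play_rows --commands '[{"dx":-3,"dy":-3.6,"dz":0,"rx":0,"ry":0,"rz":-0.1,"claw":0},{"dx":-6,"dy":-7,"dz":0,"rx":0,"ry":0.002,"rz":-0.2,"claw":0},{"dx":-9,"dy":-10.6,"dz":0,"rx":0,"ry":0.002,"rz":-0.32,"claw":0},{"dx":-12,"dy":-14.2,"dz":0,"rx":0,"ry":0.002,"rz":-0.42,"claw":0},{"dx":-15,"dy":-17.8,"dz":1,"rx":0,"ry":0.002,"rz":-0.525,"claw":0}]'

```text
time: 13.0
tool_pos: [0.6571, 0.1108, 0.2569]
tool_rot: [0.004, -0.274, 0.962, -0.0]
contact_force: [1.2, 1.2, 1.1]
gripper_width: 1.002
```

```bash
python3 go.py .655 .112 .24 .565; python3 - <<'E'
from fit import *
I={n:grab_frame(n) for n in("top","side")}
for n in I: cv2.imwrite(f"pics/{n}20.png",I[n])
crop(I["top"],112,205,60,60,9,"pics/t20c.png"); crop(I["side"],115,110,80,60,9,"pics/s20c.png")
E
```

```text
t 13.0 pos [0.6571 0.1108 0.2569] yaw 0.5546 F [1.2 1.2 1.1] w 1.002
dx 0.13 dy 0.22 dz 1.69 rx -0.003 ry 0.007 rz -0.010 J6 [ 0.06  0.11  1.44  0.    1.58 -2.07]
```

View pics/t20c.png

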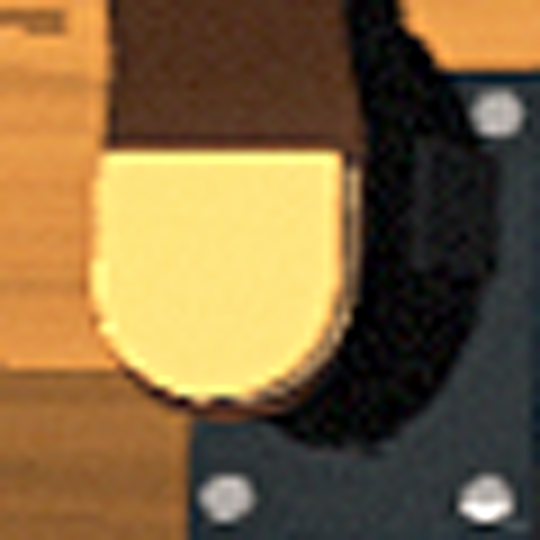

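View pics/s20c.png

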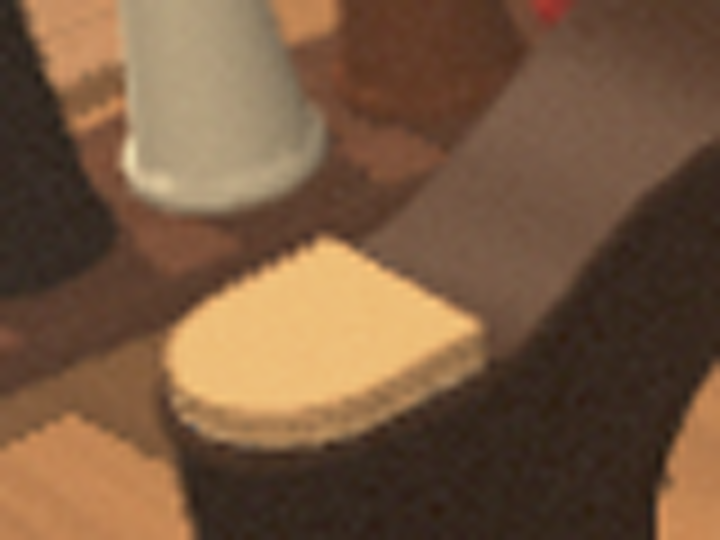

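```bash
cat > m4.py <<'E'
from fit import *
import sys
# compare placed piece front corners: read px corners L,R in top & side
def rep(n,corners,z):
    P=ray(n,corners,z); m=P.mean(0); d=P[0]-P[1]
    print(n,"mid",np.round(m[:2],4),"w",round(np.linalg.norm(d),4),"yaw",round(float(np.arctan2(-d[0],d[1])),3))
if __name__=="__main__":
    rep("top",[(112+118/10-.5,210+132/10-.5),(112+401/10-.5,210+132/10-.5)],.17)   # seat
    rep("top",[(112+103/9-.5,205+152/9-.5),(112+340/9-.5,205+152/9-.5)],.18)  # tan
    rep("side",[(125+263/10-.5,130+99/10-.5),(125+440/10-.5,130+205/10-.5)],.17)
    rep("side",[(115+326/9-.5,110+236/9-.5),(115+486/9-.5,110+327/9-.5)],.18)
    I={n:cv2.imread(f"pics/{n}20.png") for n in("top","side")}
    for n,uv in(("top",(137,236)),("side",(150,147))):
        c=contour(n,I[n],'tan',uv,18); 
        for (L,W,z0) in ((.068,.066,.18),):
            print(n,fit2([(n,c)],L,W,.17,.18,(.486,.345,.02)))
E
python3 m4.py
```

```text
top mid [0.5197 0.3435] w 0.0699 yaw 0.025
top mid [0.5221 0.3442] w 0.0645 yaw 0.025
side mid [0.519  0.3483] w 0.0692 yaw 0.01
side mid [0.5208 0.3482] w 0.0678 yaw 0.025
top (array([0.48819158, 0.34536405, 0.02400274, 0.28740596]), np.float64(0.20719177452189028))
side (array([0.48935395, 0.35250042, 0.04193121, 1.10104632]), np.float64(0.36424228352201143))
```

```bash
cat > prof.py <<'E'
from fit import *
def edge(n,img,P0,d,half=.012,lat=.018,z=.17,yaw=.022):
    """half-level crossing along direction d (2D world unit) about point P0, averaged laterally; returns offset (m)"""
    d=np.array(d,float); e=np.array([-d[1],d[0]])
    s=np.linspace(-half,half,97); l=np.linspace(-lat,lat,41)
    g=cv2.cvtColor(img,cv2.COLOR_BGR2GRAY).astype(np.float32)
    out=[]
    pts=np.array([[*(np.array(P0)+a*d+b*e),z] for b in l for a in s])
    uv=proj(n,pts).astype(np.float32)
    v=cv2.remap(g,uv[:,0].reshape(len(l),-1),uv[:,1].reshape(len(l),-1),cv2.INTER_LINEAR)
    offs=[]
    for r in v:
        hi=np.median(r[:20]); lo=np.median(r[-20:]); m=(hi+lo)/2
        k=np.where((r[:-1]-m)*(r[1:]-m)<=0)[0]
        if len(k): 
            i=k[np.argmin(abs(k-48))]; offs.append(s[i]+(m-r[i])/(r[i+1]-r[i])*(s[1]-s[0]))
        else: offs.append(np.nan)
    offs=np.array(offs); q=np.polyfit(l[~np.isnan(offs)],offs[~np.isnan(offs)],1)
    return np.nanmedian(offs),-q[0],np.round(np.nanstd(offs-np.polyval(q,l)),5)
if __name__=="__main__":
    Y=.022;D0=(np.cos(Y),np.sin(Y))
    for n in("top","side"):
        a=cv2.imread(f"pics/{n}0.png");b=cv2.imread(f"pics/{n}20.png")
        yy=.3441 if n=="top" else .3473
        print(n,"seat",edge(n,a,(.5205,yy),D0,z=.17)," tan",edge(n,b,(.5205,yy),D0,z=.18))
E
python3 prof.py
```

```text
top seat (np.float64(-0.000667863622307778), np.float64(0.003614476649631497), np.float64(3e-05))  tan (np.float64(0.001775029197335243), np.float64(0.002948250582814085), np.float64(2e-05))
side seat (np.float64(-0.0020887150466442107), np.float64(0.010447474074414063), np.float64(0.00021))  tan (np.float64(0.0005092416564002638), np.float64(0.009339324095002672), np.float64(0.00023))
```

```bash
cat > lat.py <<'E'
from prof import *
import sys
Y=.022;c,s=np.cos(Y),np.sin(Y)
def lateral(n,img,W,z,fx,y,back):
    P=np.array([fx,y])-back*np.array([c,s])
    r=[]
    for sg in(1,-1):
        d=sg*np.array([-s,c]); o=edge(n,img,P+d*W/2,d,half=.007,lat=.008,z=z); r.append(o[0])
    return "left out %.4f right out %.4f -> centre off %.4f"%(r[0],r[1],(r[0]-r[1])/2)
if __name__=="__main__":
    for n in("top","side"):
        a=cv2.imread(f"pics/{n}0.png");b=cv2.imread(f"pics/{n}20.png"); yy=.3441 if n=="top" else .3473
        print(n,"seat",lateral(n,a,.068,.17,.52,yy,.018)); print(n,"tan",lateral(n,b,.066,.18,.522,yy,.018))
E
python3 lat.py
```

```text
top seat left out -0.0011 right out 0.0009 -> centre off -0.0010
top tan left out 0.0006 right out 0.0004 -> centre off 0.0001
side seat left out 0.0009 right out 0.0002 -> centre off 0.0004
side tan left out 0.0008 right out -0.0005 -> centre off 0.0007
```

```bash
python3 go.py .4985 .345 .25 .022
```

```text
t 13.1 pos [0.6571 0.1076 0.2523] yaw 0.5462 F [ 0.3  0.6 -0.4] w 1.0
dx 1.22 dy 28.53 dz 0.19 rx -0.001 ry 0.001 rz 0.524 J6 [ 0.05  0.12  1.44 -0.    1.58 -2.07]
```

Emit:
play_rows --commands '[{"dx":0.2,"dy":4.5,"dz":0,"rx":0,"ry":0,"rz":0.1,"claw":0},{"dx":0.4,"dy":9,"dz":0,"rx":0,"ry":0,"rz":0.2,"claw":0},{"dx":0.6,"dy":13.5,"dz":0,"rx":0,"ry":0,"rz":0.3,"claw":0},{"dx":0.8,"dy":18,"dz":0,"rx":0,"ry":0,"rz":0.4,"claw":0},{"dx":1.0,"dy":22.5,"dz":0,"rx":0,"ry":0,"rz":0.524,"claw":0}]'

```text
time: 13.6
tool_pos: [0.5302, 0.2964, 0.253]
tool_rot: [0.001, -0.009, 1.0, -0.0]
contact_force: [0.9, 0.6, 0.4]
gripper_width: 1.0
```

```bash
python3 go.py .4987 .345 .19 .022
```

```text
t 13.6 pos [0.5302 0.2964 0.253 ] yaw 0.0172 F [0.9 0.6 0.4] w 1.0
dx 3.08 dy 4.92 dz 6.29 rx -0.000 ry 0.002 rz -0.005 J6 [ 0.39 -0.02  1.58 -0.    1.57 -1.2 ]
```

Emit:
play_rows --commands '[{"dx":3.1,"dy":4.9,"dz":0,"rx":0,"ry":0,"rz":-0.005,"claw":0},{"dx":3.1,"dy":4.9,"dz":2,"rx":0,"ry":0,"rz":-0.005,"claw":0},{"dx":3.1,"dy":4.9,"dz":4,"rx":0,"ry":0,"rz":-0.005,"claw":0},{"dx":3.1,"dy":4.9,"dz":6.3,"rx":0,"ry":0,"rz":-0.005,"claw":0},{"dx":3.1,"dy":4.9,"dz":6.3,"rx":0,"ry":0,"rz":-0.005,"claw":0}]'

```text
time: 14.1
tool_pos: [0.4958, 0.3444, 0.1865]
tool_rot: [-0.002, -0.011, 1.0, -0.001]
contact_force: [0.0, -0.8, -0.5]
gripper_width: 1.002
```

```bash
python3 go.py .4987 .345 .135 .022
```

```text
t 14.1 pos [0.4958 0.3444 0.1865] yaw 0.0229 F [ 0.  -0.8 -0.5] w 1.002
dx -0.31 dy 0.07 dz 5.15 rx -0.003 ry -0.004 rz 0.001 J6 [ 0.48  0.01  1.67 -0.    1.47 -1.11]
```

Emit:
play_rows --commands '[{"dx":-0.2,"dy":0.05,"dz":2.5,"rx":-0.003,"ry":-0.004,"rz":0,"claw":0},{"dx":-0.2,"dy":0.05,"dz":4.5,"rx":-0.003,"ry":-0.004,"rz":0,"claw":0},{"dx":-0.2,"dy":0.05,"dz":5.2,"rx":-0.003,"ry":-0.004,"rz":0,"claw":0},{"dx":-0.2,"dy":0.05,"dz":5.2,"rx":-0.003,"ry":-0.004,"rz":0,"claw":0},{"dx":-0.2,"dy":0.05,"dz":5.2,"rx":-0.003,"ry":-0.004,"rz":0,"claw":0}]'

```text
time: 14.6
tool_pos: [0.4984, 0.3452, 0.1363]
tool_rot: [0.001, -0.011, 1.0, 0.001]
contact_force: [0.0, 0.3, 0.7]
gripper_width: 0.997
```

```bash
python3 go.py .4987 .345 .133 .022
```

```text
t 14.6 pos [0.4984 0.3452 0.1363] yaw 0.0228 F [0.  0.3 0.7] w 0.997
dx -0.02 dy -0.02 dz 0.33 rx 0.001 ry 0.002 rz 0.001 J6 [ 0.48  0.05  1.71  0.    1.38 -1.11]
```

Close with a slightly lower pose, then raise a few mm and shift 2.4 mm back.

Emit:
play_rows --commands '[{"dx":0,"dy":0,"dz":0.25,"rx":0,"ry":0.001,"rz":0,"claw":0.15},{"dx":0,"dy":0,"dz":0.25,"rx":0,"ry":0.001,"rz":0,"claw":0.3},{"dx":0,"dy":0,"dz":0.25,"rx":0,"ry":0.001,"rz":0,"claw":0.4},{"dx":0,"dy":0,"dz":0.25,"rx":0,"ry":0.001,"rz":0,"claw":0.4},{"dx":0,"dy":0,"dz":0.25,"rx":0,"ry":0.001,"rz":0,"claw":0.4}]'

```text
time: 15.1
tool_pos: [0.5005, 0.3452, 0.1378]
tool_rot: [0.003, -0.011, 1.0, 0.001]
contact_force: [-0.7, -3.5, 8.8]
gripper_width: 0.606
```

```bash
python3 go.py .4987 .345 .133 .022;python3 - <<'E'
from h import *
s=grab_frame("side"); cv2.imwrite("pics/side21.png",s); crop(s,115,105,80,70,9,"pics/s21c.png")
E
```

```text
t 15.1 pos [0.5005 0.3452 0.1378] yaw 0.0226 F [-0.7 -3.5  8.8] w 0.606
dx 0.18 dy -0.02 dz 0.48 rx 0.001 ry 0.006 rz 0.001 J6 [ 0.48  0.05  1.71 -0.    1.38 -1.11]
```

View pics/s21c.png

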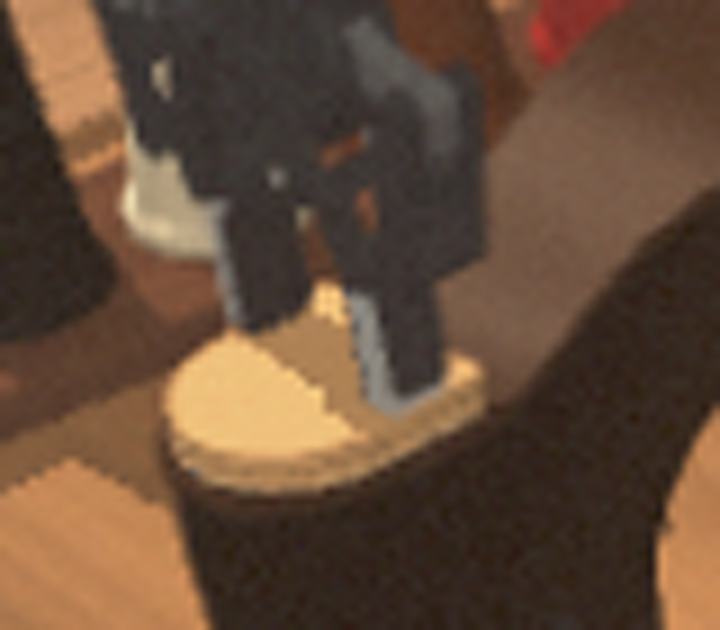

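Emit:
play_rows --commands '[{"dx":0,"dy":0,"dz":-0.5,"rx":0,"ry":0,"rz":0,"claw":0},{"dx":0.15,"dy":0,"dz":-0.5,"rx":0,"ry":0.003,"rz":0,"claw":0},{"dx":0.15,"dy":0,"dz":0,"rx":0,"ry":0.003,"rz":0,"claw":0},{"dx":0.15,"dy":0,"dz":0.4,"rx":0,"ry":0.003,"rz":0,"claw":0},{"dx":0.15,"dy":0,"dz":0.7,"rx":0,"ry":0.003,"rz":0,"claw":0}]'

```text
time: 15.65
tool_pos: [0.4983, 0.3449, 0.1292]
tool_rot: [0.001, -0.011, 1.0, 0.0]
contact_force: [-0.3, 0.2, -0.9]
gripper_width: 1.008
```

```bash
python3 go.py .4987 .345 .13 .022
```

```text
t 15.65 pos [0.4983 0.3449 0.1292] yaw 0.0227 F [-0.3  0.2 -0.9] w 1.008
dx -0.04 dy 0.01 dz -0.08 rx 0.001 ry 0.001 rz 0.001 J6 [ 0.48  0.05  1.72  0.    1.37 -1.11]
```

Emit:
play_rows --commands '[{"dx":0,"dy":0,"dz":0,"rx":0,"ry":0,"rz":0,"claw":0.2},{"dx":0,"dy":0,"dz":0,"rx":0,"ry":0,"rz":0,"claw":0.4},{"dx":0,"dy":0,"dz":0,"rx":0,"ry":0,"rz":0,"claw":0.4},{"dx":0,"dy":0,"dz":0,"rx":0,"ry":0,"rz":0,"claw":0.4},{"dx":0,"dy":0,"dz":0,"rx":0,"ry":0,"rz":0,"claw":0.4}]'

```text
time: 16.15
tool_pos: [0.4982, 0.3448, 0.1289]
tool_rot: [0.0, -0.011, 1.0, 0.0]
contact_force: [0.4, -0.4, 0.2]
gripper_width: 0.747
```

```bash
python3 go.py .4987 .345 .13 .022; python3 - <<'E'
from h import *
s=grab_frame("side"); cv2.imwrite("pics/side22.png",s); crop(s,115,105,80,70,9,"pics/s22c.png")
E
```

```text
t 16.15 pos [0.4982 0.3448 0.1289] yaw 0.0227 F [ 0.4 -0.4  0.2] w 0.747
dx -0.05 dy 0.01 dz -0.10 rx 0.000 ry 0.001 rz 0.001 J6 [ 0.48  0.05  1.72  0.    1.37 -1.11]
```

View pics/s22c.png

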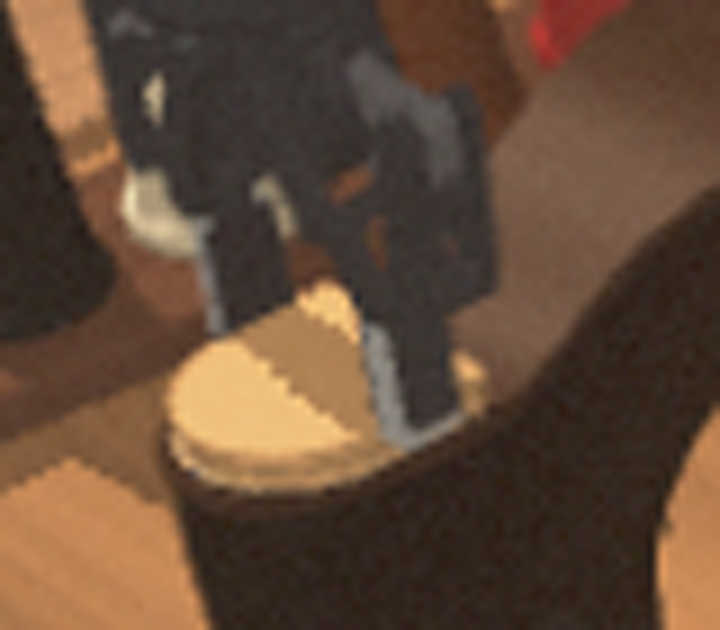

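Emit:
play_rows --commands '[{"dx":0,"dy":0,"dz":-0.3,"rx":0,"ry":0,"rz":0,"claw":0.4},{"dx":0.1,"dy":-0.03,"dz":-0.3,"rx":0,"ry":0,"rz":0,"claw":0.4},{"dx":0.24,"dy":-0.05,"dz":-0.3,"rx":0,"ry":0,"rz":0,"claw":0.4},{"dx":0.24,"dy":-0.05,"dz":-0.3,"rx":0,"ry":0,"rz":0,"claw":0.4},{"dx":0.24,"dy":-0.05,"dz":-0.2,"rx":0,"ry":0,"rz":0,"claw":0.4}]'

```text
time: 16.7
tool_pos: [0.4958, 0.3443, 0.1311]
tool_rot: [0.001, -0.011, 1.0, 0.0]
contact_force: [0.1, -0.3, -0.7]
gripper_width: 0.75
```

```bash
python3 go.py .4958 .3443 .129 .022
```

```text
t 16.7 pos [0.4958 0.3443 0.1311] yaw 0.0227 F [ 0.1 -0.3 -0.7] w 0.75
dx 0.00 dy -0.00 dz 0.21 rx 0.001 ry 0.001 rz 0.001 J6 [ 0.48  0.05  1.72  0.    1.37 -1.11]
```

Exactly on target; lower and release.

Emit:
play_rows --commands '[{"dx":0,"dy":0,"dz":0.15,"rx":0,"ry":0,"rz":0,"claw":0.4},{"dx":0,"dy":0,"dz":0.25,"rx":0,"ry":0,"rz":0,"claw":0.4},{"dx":0,"dy":0,"dz":0.25,"rx":0,"ry":0,"rz":0,"claw":0.4},{"dx":0,"dy":0,"dz":0.2,"rx":0,"ry":0,"rz":0,"claw":0.2},{"dx":0,"dy":0,"dz":0.2,"rx":0,"ry":0,"rz":0,"claw":0}]'

```text
time: 17.2
tool_pos: [0.4959, 0.3444, 0.1291]
tool_rot: [0.001, -0.011, 1.0, 0.0]
contact_force: [0.6, 0.3, 0.9]
gripper_width: 0.945
```

Emit:
play_rows --commands '[{"dx":0,"dy":0,"dz":0,"rx":0,"ry":0,"rz":0,"claw":0},{"dx":0,"dy":0,"dz":-3,"rx":0,"ry":0,"rz":0,"claw":0},{"dx":0,"dy":0,"dz":-7,"rx":0,"ry":0,"rz":0,"claw":0},{"dx":0,"dy":0,"dz":-11,"rx":0,"ry":0,"rz":0,"claw":0},{"dx":0,"dy":-5,"dz":-12,"rx":0,"ry":0,"rz":0,"claw":0}]'

```text
time: 17.7
tool_pos: [0.4987, 0.299, 0.2553]
tool_rot: [0.005, -0.014, 1.0, 0.003]
contact_force: [1.0, -1.3, 0.8]
gripper_width: 0.999
```

```bash
python3 go.py .655 .109 .2 .565
```

```text
t 17.7 pos [0.4987 0.299  0.2553] yaw 0.0284 F [ 1.  -1.3  0.8] w 0.999
dx -15.02 dy -19.47 dz 5.57 rx 0.003 ry 0.011 rz -0.537 J6 [ 0.41 -0.09  1.65  0.    1.57 -1.19]
```

Emit:
play_rows --commands '[{"dx":-3,"dy":-3.8,"dz":0,"rx":0,"ry":0,"rz":-0.1,"claw":0},{"dx":-6,"dy":-7.6,"dz":0,"rx":0,"ry":0.005,"rz":-0.2,"claw":0},{"dx":-9,"dy":-11.4,"dz":1,"rx":0,"ry":0.005,"rz":-0.32,"claw":0},{"dx":-12,"dy":-15.2,"dz":2,"rx":0,"ry":0.005,"rz":-0.42,"claw":0},{"dx":-15,"dy":-18.8,"dz":3,"rx":0,"ry":0.005,"rz":-0.53,"claw":0}]'

```text
time: 18.2
tool_pos: [0.6555, 0.1137, 0.2256]
tool_rot: [0.003, -0.278, 0.961, 0.002]
contact_force: [0.1, 0.4, 0.4]
gripper_width: 0.998
```

```bash
cat > chk.py <<'E'
# placed piece check: python chk.py tag z L W
from prof import *; from lat import lateral
import sys
def chk(tag,z,W):
    for n in("top","side"):
        b=grab_frame(n); cv2.imwrite(f"pics/{n}{tag}.png",b)
        yy=.3441 if n=="top" else .3473
        a=cv2.imread(f"pics/{n}0.png")
        D0=(np.cos(.022),np.sin(.022))
        s0=edge(n,a,(.5205,yy),D0,z=.17); s1=edge(n,b,(.5205,yy),D0,z=z,lat=min(.018,W/2-.012))
        print(n,"front diff %.4f yawdiff %.4f"%(s1[0]-s0[0],s1[1]-s0[1]),s1[2],"| seat",lateral(n,a,.068,.17,.52,yy,.018),"| piece",lateral(n,b,W,z,.52,yy,.015))
    crop(cv2.imread(f"pics/top{tag}.png"),112,200,60,60,9,f"pics/t{tag}c.png"); crop(cv2.imread(f"pics/side{tag}.png"),115,100,80,70,9,f"pics/s{tag}c.png")
chk(sys.argv[1],float(sys.argv[2]),float(sys.argv[3]))
E
python3 chk.py 30 .18 .066; python3 go.py .6548 .1149 .08 .565
```

```text
top front diff 0.0000 yawdiff -0.0215 0.00015 | seat left out -0.0011 right out 0.0009 -> centre off -0.0010 | piece left out -0.0015 right out 0.0009 -> centre off -0.0012
side front diff 0.0005 yawdiff -0.0172 0.00027 | seat left out 0.0009 right out 0.0002 -> centre off 0.0004 | piece left out 0.0001 right out 0.0007 -> centre off -0.0003
t 18.3 pos [0.6559 0.1107 0.2226] yaw 0.5543 F [-0.3  0.7 -1.2] w 0.998
dx -0.08 dy 0.40 dz 14.27 rx 0.001 ry 0.003 rz -0.011 J6 [ 0.05  0.13  1.48  0.    1.53 -2.07]
```

View pics/t30c.png

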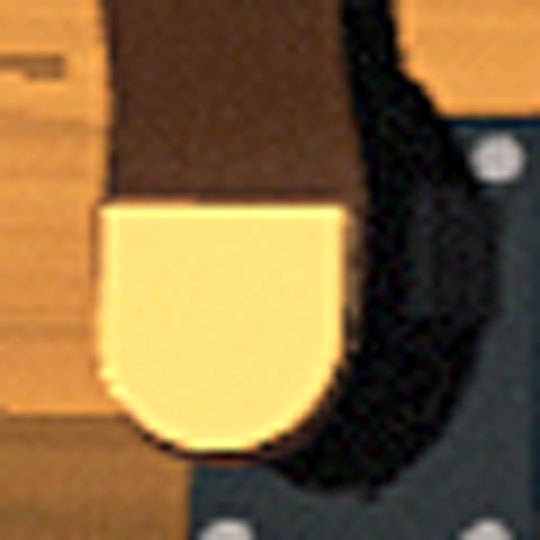

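Emit:
play_rows --commands '[{"dx":0,"dy":0.4,"dz":4,"rx":0,"ry":0,"rz":-0.011,"claw":0},{"dx":0,"dy":0.4,"dz":8,"rx":0,"ry":0,"rz":-0.011,"claw":0},{"dx":0,"dy":0.4,"dz":12,"rx":0,"ry":0,"rz":-0.011,"claw":0},{"dx":0,"dy":0.4,"dz":16,"rx":0,"ry":0,"rz":-0.011,"claw":0},{"dx":0,"dy":0.4,"dz":20,"rx":0,"ry":0,"rz":-0.011,"claw":0}]'

```text
time: 18.8
tool_pos: [0.654, 0.1152, 0.0215]
tool_rot: [0.002, -0.279, 0.96, 0.001]
contact_force: [0.8, -0.2, 0.5]
gripper_width: 1.002
```

```bash
python3 go.py .6548 .1149 -.02 .565; python3 - <<'E'
from h import *
s=grab_frame("side"); cv2.imwrite("pics/side31.png",s); crop(s,225,150,90,90,8,"pics/s31c.png")
E
python3 go.py .6548 .1149 -.02 .565
```

```text
t 18.8 pos [0.654  0.1152 0.0215] yaw 0.5653 F [ 0.8 -0.2  0.5] w 1.002
dx -0.03 dy -0.08 dz 4.15 rx 0.001 ry 0.004 rz 0.000 J6 [ 0.06  0.29  1.64  0.    1.2  -2.08]
t 18.85 pos [0.6482 0.1147 0.0129] yaw 0.5652 F [-4.3 -1.1 -4.2] w 1.001
dx -0.59 dy -0.37 dz 3.28 rx 0.008 ry -0.008 rz 0.000 J6 [ 0.06  0.3   1.65  0.    1.2  -2.08]
```

View pics/s31c.png

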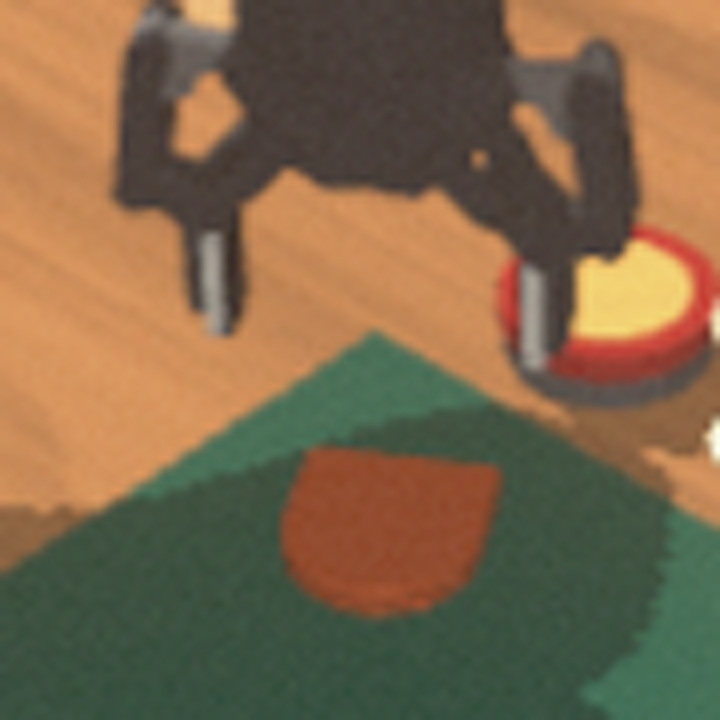

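Emit:
play_rows --commands '[{"dx":-0.5,"dy":-0.2,"dz":1,"rx":0.003,"ry":-0.003,"rz":0,"claw":0},{"dx":-0.5,"dy":-0.2,"dz":2,"rx":0.003,"ry":-0.003,"rz":0,"claw":0},{"dx":-0.5,"dy":-0.2,"dz":3,"rx":0.003,"ry":-0.003,"rz":0,"claw":0},{"dx":-0.5,"dy":-0.2,"dz":3.3,"rx":0.003,"ry":-0.003,"rz":0,"claw":0},{"dx":-0.5,"dy":-0.2,"dz":3.3,"rx":0.003,"ry":-0.003,"rz":0,"claw":0}]'

```text
time: 19.35
tool_pos: [0.6536, 0.1159, -0.0195]
tool_rot: [-0.002, -0.279, 0.96, 0.001]
contact_force: [0.4, -0.1, 0.2]
gripper_width: 0.997
```

```bash
python3 - <<'E'
from h import *
s=grab_frame("side"); cv2.imwrite("pics/side32.png",s); crop(s,225,160,90,80,8,"pics/s32c.png")
p=monitor.state()['tool_pos']; j=np.array([-np.sin(.565),np.cos(.565),0]); f=np.array([np.cos(.565),np.sin(.565),0])
for h in(.04,.05,.06): print(h,(proj("side",[p+j*.0425-f*.011+[0,0,h],p-j*.0425-f*.011+[0,0,h]])+.5-[225,160])*8)
E
python3 go.py .6548 .1149 -.037 .565
```

```text
0.04 [[242.98195654 405.48582425]
 [522.23741849 437.31642195]]
0.05 [[241.20086575 379.7935212 ]
 [521.88517233 411.50754064]]
0.06 [[239.40392391 353.837133  ]
 [521.52894208 385.42925637]]
t 19.4 pos [ 0.6539  0.1159 -0.0191] yaw 0.5652 F [-0.2 -1.  -0.1] w 0.998
dx -0.03 dy -0.14 dz 1.79 rx 0.004 ry -0.003 rz 0.000 J6 [ 0.06  0.35  1.65  0.    1.15 -2.07]
```

View pics/s32c.png

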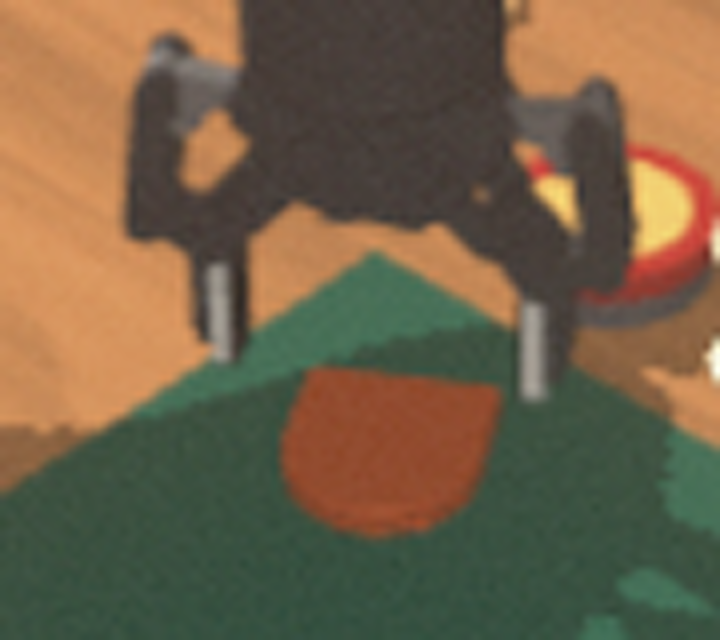

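Emit:
play_rows --commands '[{"dx":0,"dy":-0.1,"dz":0.8,"rx":0.002,"ry":-0.002,"rz":0,"claw":0},{"dx":0,"dy":-0.1,"dz":1.5,"rx":0.002,"ry":-0.002,"rz":0,"claw":0},{"dx":0,"dy":-0.1,"dz":1.9,"rx":0.002,"ry":-0.002,"rz":0,"claw":0.1},{"dx":0,"dy":-0.1,"dz":1.9,"rx":0.002,"ry":-0.002,"rz":0,"claw":0.2},{"dx":0,"dy":-0.1,"dz":1.9,"rx":0.002,"ry":-0.002,"rz":0,"claw":0.2}]'

```text
time: 19.9
tool_pos: [0.6541, 0.1151, -0.0385]
tool_rot: [-0.001, -0.279, 0.96, 0.001]
contact_force: [0.5, 0.3, 0.0]
gripper_width: 0.804
```

```bash
python3 - <<'E'
from h import *
s=grab_frame("side"); cv2.imwrite("pics/side33.png",s); crop(s,240,180,70,60,10,"pics/s33c.png")
E
python3 go.py .6548 .1149 -.038 .565
```

```text
t 19.95 pos [ 0.6544  0.1151 -0.0381] yaw 0.5651 F [-0.5 -0.2 -0.3] w 0.799
dx -0.02 dy -0.04 dz -0.01 rx 0.002 ry -0.001 rz 0.000 J6 [ 0.06  0.37  1.65  0.    1.12 -2.07]
```

View pics/s33c.png

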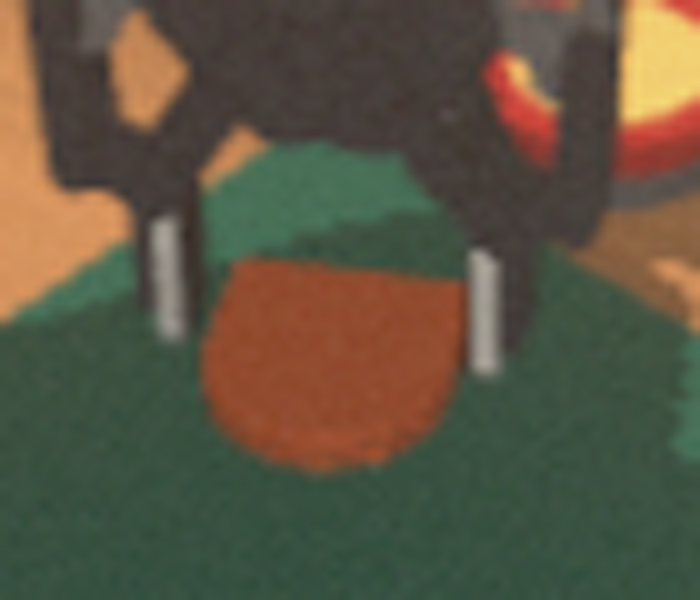

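Emit:
play_rows --commands '[{"dx":0,"dy":0,"dz":0,"rx":0,"ry":0,"rz":0,"claw":0.35},{"dx":0,"dy":0,"dz":0,"rx":0,"ry":0,"rz":0,"claw":0.48},{"dx":0,"dy":0,"dz":0,"rx":0,"ry":0,"rz":0,"claw":0.48},{"dx":0,"dy":0,"dz":0,"rx":0,"ry":0,"rz":0,"claw":0.48},{"dx":0,"dy":0,"dz":0,"rx":0,"ry":0,"rz":0,"claw":0.48}]'

```text
time: 20.45
tool_pos: [0.6552, 0.1151, -0.0372]
tool_rot: [0.0, -0.279, 0.96, 0.001]
contact_force: [0.6, 0.1, 4.5]
gripper_width: 0.68
```

```bash
python3 - <<'E'
from h import *
s=grab_frame("side"); cv2.imwrite("pics/side34.png",s); crop(s,240,180,70,60,10,"pics/s34c.png")
E
python3 go.py .6548 .1149 .2 .565
```

```text
t 20.5 pos [ 0.6553  0.1152 -0.0372] yaw 0.5651 F [ 0.1 -1.1  6.2] w 0.678
dx 0.04 dy 0.03 dz -23.72 rx 0.001 ry 0.000 rz 0.000 J6 [ 0.06  0.37  1.65  0.    1.12 -2.07]
```

View pics/s34c.png

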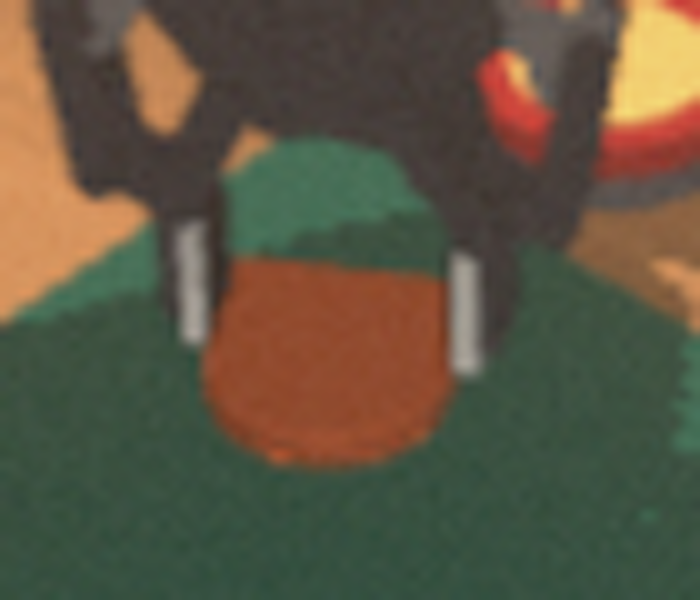

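Emit:
play_rows --commands '[{"dx":0,"dy":0,"dz":-3,"rx":0,"ry":0,"rz":0,"claw":0.48},{"dx":0,"dy":0,"dz":-8,"rx":0,"ry":0,"rz":0,"claw":0.48},{"dx":0,"dy":0,"dz":-13,"rx":0,"ry":0,"rz":0,"claw":0.48},{"dx":0,"dy":0,"dz":-18,"rx":0,"ry":0,"rz":0,"claw":0.48},{"dx":0,"dy":0,"dz":-23,"rx":0,"ry":0,"rz":0,"claw":0.48}]'

```text
time: 21.0
tool_pos: [0.6542, 0.1148, 0.1933]
tool_rot: [-0.001, -0.279, 0.96, 0.001]
contact_force: [0.9, 0.2, -0.5]
gripper_width: 0.676
```

Emit:
play_rows --commands '[{"dx":0,"dy":0,"dz":-4,"rx":0,"ry":0,"rz":0,"claw":0.48},{"dx":0,"dy":0,"dz":-6,"rx":0,"ry":0,"rz":0,"claw":0.48},{"dx":0,"dy":0,"dz":-6,"rx":0,"ry":0,"rz":0,"claw":0.48}]'

```text
time: 21.3
tool_pos: [0.6559, 0.1149, 0.2575]
tool_rot: [0.002, -0.279, 0.96, 0.0]
contact_force: [0.1, 0.1, -0.6]
gripper_width: 0.681
```

```bash
python3 go.py .498 .3446 .26 .022
```

```text
t 21.3 pos [0.6559 0.1149 0.2575] yaw 0.5652 F [ 0.1  0.1 -0.6] w 0.681
dx 1.03 dy 27.86 dz -0.29 rx -0.000 ry 0.004 rz 0.543 J6 [ 0.06  0.12  1.44  0.    1.58 -2.07]
```

Emit:
play_rows --commands '[{"dx":0.2,"dy":4.5,"dz":0,"rx":0,"ry":0,"rz":0.1,"claw":0.48},{"dx":0.4,"dy":9,"dz":0,"rx":0,"ry":0,"rz":0.2,"claw":0.48},{"dx":0.6,"dy":13.5,"dz":0,"rx":0,"ry":0,"rz":0.3,"claw":0.48},{"dx":0.8,"dy":18,"dz":0,"rx":0,"ry":0,"rz":0.42,"claw":0.48},{"dx":1.0,"dy":22.5,"dz":0,"rx":0,"ry":0,"rz":0.543,"claw":0.48}]'

```text
time: 21.8
tool_pos: [0.5244, 0.3002, 0.2533]
tool_rot: [-0.001, -0.008, 1.0, -0.0]
contact_force: [0.6, 1.1, -0.6]
gripper_width: 0.681
```

```bash
python3 go.py .498 .3446 .17 .022
```

```text
t 21.8 pos [0.5244 0.3002 0.2533] yaw 0.0169 F [ 0.6  1.1 -0.6] w 0.681
dx 2.56 dy 4.49 dz 8.32 rx -0.001 ry -0.001 rz -0.005 J6 [ 0.4  -0.02  1.59 -0.    1.58 -1.19]
```

Emit:
play_rows --commands '[{"dx":2.6,"dy":4.5,"dz":0,"rx":0,"ry":0,"rz":-0.005,"claw":0.48},{"dx":2.6,"dy":4.5,"dz":2,"rx":0,"ry":0,"rz":-0.005,"claw":0.48},{"dx":2.6,"dy":4.5,"dz":5,"rx":0,"ry":0,"rz":-0.005,"claw":0.48},{"dx":2.6,"dy":4.5,"dz":7.5,"rx":0,"ry":0,"rz":-0.005,"claw":0.48},{"dx":2.6,"dy":4.5,"dz":8.5,"rx":0,"ry":0,"rz":-0.005,"claw":0.48}]'

```text
time: 22.3
tool_pos: [0.4941, 0.3431, 0.1612]
tool_rot: [-0.005, -0.011, 1.0, -0.003]
contact_force: [-1.1, -0.5, -1.0]
gripper_width: 0.677
```

```bash
python3 go.py .498 .3446 .145 .022
```

```text
t 22.3 pos [0.4941 0.3431 0.1612] yaw 0.0223 F [-1.1 -0.5 -1. ] w 0.677
dx -0.41 dy 0.15 dz 1.62 rx -0.006 ry -0.010 rz 0.000 J6 [ 0.48  0.03  1.69 -0.    1.43 -1.11]
```

Emit:
play_rows --commands '[{"dx":-0.4,"dy":0.15,"dz":0.8,"rx":-0.006,"ry":-0.01,"rz":0,"claw":0.48},{"dx":-0.4,"dy":0.15,"dz":1.6,"rx":-0.006,"ry":-0.01,"rz":0,"claw":0.48},{"dx":-0.4,"dy":0.15,"dz":1.6,"rx":-0.006,"ry":-0.01,"rz":0,"claw":0.48},{"dx":-0.4,"dy":0.15,"dz":1.6,"rx":-0.006,"ry":-0.01,"rz":0,"claw":0.48},{"dx":-0.4,"dy":0.15,"dz":1.6,"rx":-0.006,"ry":-0.01,"rz":0,"claw":0.48}]'

```text
time: 22.8
tool_pos: [0.4987, 0.3449, 0.1467]
tool_rot: [0.001, -0.011, 1.0, 0.001]
contact_force: [0.4, 0.9, -0.1]
gripper_width: 0.681
```

```bash
python3 go.py .498 .3446 .1435 .022
```

```text
t 22.8 pos [0.4987 0.3449 0.1467] yaw 0.0221 F [ 0.4  0.9 -0.1] w 0.681
dx 0.08 dy -0.03 dz 0.32 rx 0.001 ry 0.002 rz 0.000 J6 [ 0.48  0.04  1.7   0.    1.4  -1.11]
```

Lower to just above, then measure the front edge in the side picture before letting go.

Emit:
play_rows --commands '[{"dx":0.06,"dy":-0.03,"dz":0.2,"rx":0,"ry":0.001,"rz":0,"claw":0.48},{"dx":0.06,"dy":-0.03,"dz":0.4,"rx":0,"ry":0.001,"rz":0,"claw":0.48},{"dx":0.06,"dy":-0.03,"dz":0.4,"rx":0,"ry":0.001,"rz":0,"claw":0.48},{"dx":0.06,"dy":-0.03,"dz":0.4,"rx":0,"ry":0.001,"rz":0,"claw":0.48}]'

```text
time: 23.2
tool_pos: [0.4981, 0.3446, 0.1426]
tool_rot: [0.0, -0.011, 1.0, 0.001]
contact_force: [0.1, -0.2, -1.4]
gripper_width: 0.681
```

```bash
python3 go.py .498 .3446 .141 .022; python3 - <<'E'
from ov import ov
ov("side40",.063,.060,.18,.19,seat=(.519,.3477,.022))
ov("top40",.063,.060,.18,.19,seat=(.520,.3437,.022),n="top",x0=112,y0=200,w=60,hh=60,k=10)
E
```

```text
t 23.2 pos [0.4981 0.3446 0.1426] yaw 0.0221 F [ 0.1 -0.2 -1.4] w 0.681
dx 0.01 dy -0.00 dz 0.16 rx 0.001 ry 0.001 rz 0.000 J6 [ 0.48  0.04  1.71  0.    1.39 -1.11]
```

View pics/side40c.png

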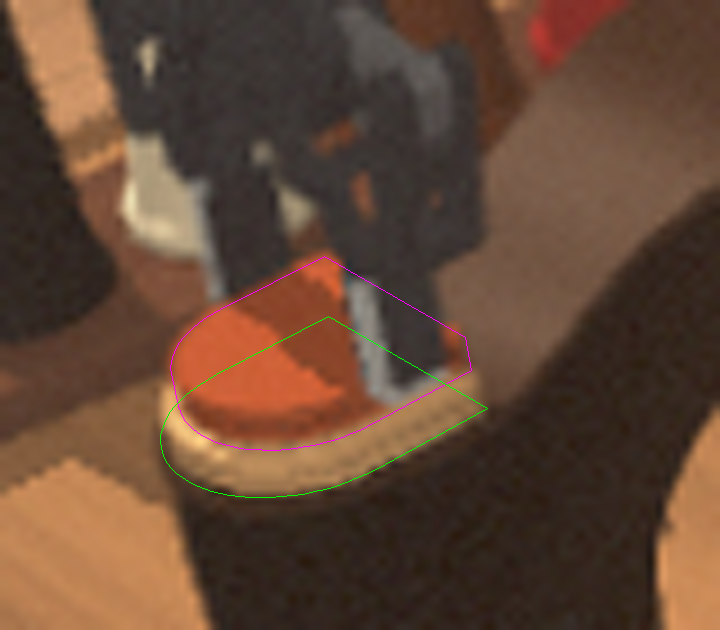

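View pics/top40c.png

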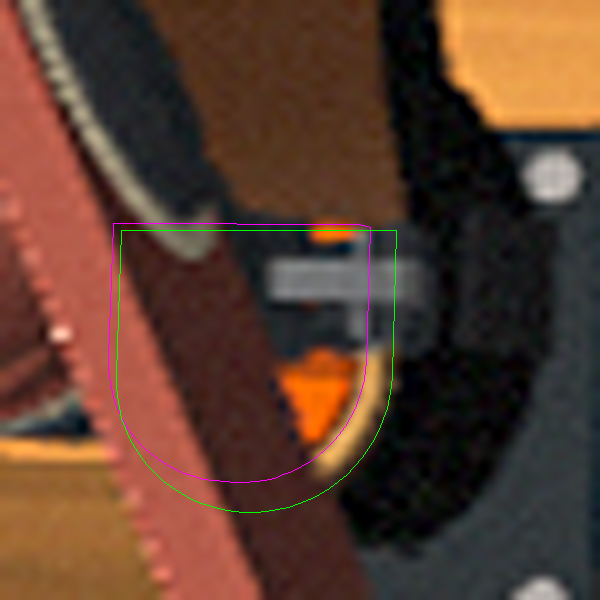

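Emit:
play_rows --commands '[{"dx":0,"dy":0,"dz":0.15,"rx":0,"ry":0,"rz":0,"claw":0.48},{"dx":0,"dy":0,"dz":0.25,"rx":0,"ry":0,"rz":0,"claw":0.48},{"dx":0,"dy":0,"dz":0.25,"rx":0,"ry":0,"rz":0,"claw":0.48}]'

```text
time: 23.6
tool_pos: [0.4983, 0.3447, 0.1408]
tool_rot: [0.001, -0.011, 1.0, 0.001]
contact_force: [-0.7, -0.8, 3.1]
gripper_width: 0.679
```

Emit:
play_rows --commands '[{"dx":0,"dy":0,"dz":0,"rx":0,"ry":0,"rz":0,"claw":0.35},{"dx":0,"dy":0,"dz":0,"rx":0,"ry":0,"rz":0,"claw":0.25},{"dx":0,"dy":0,"dz":0,"rx":0,"ry":0,"rz":0,"claw":0.1},{"dx":0,"dy":0,"dz":0,"rx":0,"ry":0,"rz":0,"claw":0},{"dx":0,"dy":0,"dz":-1,"rx":0,"ry":0,"rz":0,"claw":0}]'

```text
time: 24.1
tool_pos: [0.4971, 0.3441, 0.1491]
tool_rot: [-0.001, -0.011, 1.0, -0.0]
contact_force: [-0.0, -0.1, 0.0]
gripper_width: 0.997
```

Emit:
play_rows --commands '[{"dx":0,"dy":0,"dz":-3,"rx":0,"ry":0,"rz":0,"claw":0},{"dx":0,"dy":0,"dz":-7,"rx":0,"ry":0,"rz":0,"claw":0},{"dx":0,"dy":0,"dz":-10,"rx":0,"ry":0,"rz":0,"claw":0},{"dx":0,"dy":-3,"dz":-10,"rx":0,"ry":0,"rz":0.05,"claw":0},{"dx":0,"dy":-7,"dz":-10,"rx":0,"ry":0,"rz":0.1,"claw":0}]'

```text
time: 24.6
tool_pos: [0.4997, 0.2748, 0.2521]
tool_rot: [0.001, 0.038, 0.999, 0.001]
contact_force: [0.8, -0.6, -0.7]
gripper_width: 0.999
```

```bash
python3 go.py .4564 .0878 .2 -.185
```

```text
t 24.6 pos [0.4997 0.2748 0.2521] yaw -0.077 F [ 0.8 -0.6 -0.7] w 0.999
dx 2.89 dy -18.99 dz 5.17 rx 0.002 ry 0.002 rz 0.108 J6 [ 0.37 -0.11  1.67  0.    1.58 -1.12]
```

Emit:
play_rows --commands '[{"dx":0.7,"dy":-4.7,"dz":1,"rx":0,"ry":0,"rz":0.03,"claw":0},{"dx":1.4,"dy":-9.5,"dz":2,"rx":0,"ry":0,"rz":0.06,"claw":0},{"dx":2.1,"dy":-14.2,"dz":3,"rx":0,"ry":0,"rz":0.09,"claw":0},{"dx":2.9,"dy":-19,"dz":5,"rx":0,"ry":0,"rz":0.108,"claw":0},{"dx":2.9,"dy":-19,"dz":7,"rx":0,"ry":0,"rz":0.108,"claw":0}]'

```text
time: 25.1
tool_pos: [0.4564, 0.0839, 0.1827]
tool_rot: [0.003, 0.095, 0.995, 0.0]
contact_force: [0.8, 0.9, 0.2]
gripper_width: 1.001
```

```bash
python3 chk.py 41 .19 .060; python3 go.py .4564 .0878 .01 -.185
```

```text
top front diff -0.0004 yawdiff -0.0045 8e-05 | seat left out -0.0011 right out 0.0009 -> centre off -0.0010 | piece left out 0.0021 right out -0.0025 -> centre off 0.0023
side front diff 0.0002 yawdiff 0.0005 0.00038 | seat left out 0.0009 right out 0.0002 -> centre off 0.0004 | piece left out 0.0008 right out 0.0004 -> centre off 0.0002
t 25.2 pos [0.4544 0.0864 0.1793] yaw -0.1878 F [ 0.5  0.3 -1. ] w 0.996
dx -0.22 dy 0.15 dz 16.93 rx 0.001 ry -0.003 rz -0.003 J6 [ 0.03 -0.34  1.99  0.    1.5  -1.36]
```

View pics/t41c.png

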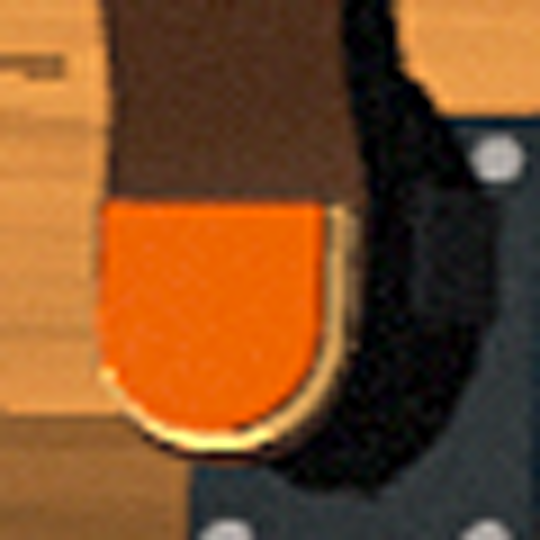

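View pics/s41c.png

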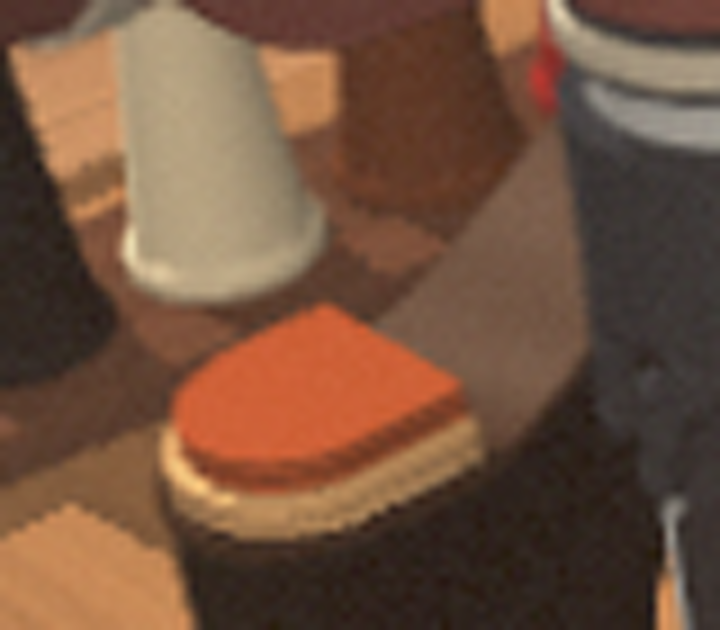

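```bash
python3 - <<'E'
from m4 import rep
rep("top",[(112+102/9-.5,200+201/9-.5),(112+324/9-.5,200+202/9-.5)],.19)
rep("side",[(115+323/9-.5,100+304/9-.5),(115+464/9-.5,100+382/9-.5)],.19)
E
```

```text
top mid [0.52   0.3437] w 0.0599 yaw 0.02
side mid [0.5184 0.3475] w 0.0589 yaw 0.033
```

Emit:
play_rows --commands '[{"dx":-0.2,"dy":0.15,"dz":4,"rx":0,"ry":0,"rz":0,"claw":0},{"dx":-0.2,"dy":0.15,"dz":8,"rx":0,"ry":0,"rz":0,"claw":0},{"dx":-0.2,"dy":0.15,"dz":12,"rx":0,"ry":0,"rz":0,"claw":0},{"dx":-0.2,"dy":0.15,"dz":16,"rx":0,"ry":0,"rz":0,"claw":0},{"dx":-0.2,"dy":0.15,"dz":17,"rx":0,"ry":0,"rz":0,"claw":0}]'

```text
time: 25.7
tool_pos: [0.4533, 0.0886, 0.006]
tool_rot: [-0.005, 0.093, 0.996, 0.0]
contact_force: [-0.6, -0.1, -0.0]
gripper_width: 1.001
```

```bash
python3 go.py .4564 .0879 -.02 -.185; python3 - <<'E'
from h import *
s=grab_frame("side"); cv2.imwrite("pics/side50.png",s); crop(s,170,200,90,90,7,"pics/s50c.png")
E
python3 go.py .4564 .0879 -.02 -.185
```

```text
t 25.7 pos [0.4533 0.0886 0.006 ] yaw -0.1863 F [-0.6 -0.1 -0. ] w 1.001
dx -0.35 dy -0.01 dz 2.60 rx -0.000 ry -0.010 rz -0.001 J6 [ 0.03 -0.14  2.13  0.    1.16 -1.35]
t 25.75 pos [0.4539 0.0885 0.0065] yaw -0.1865 F [-1.2 -0.5 -0.8] w 1.0
dx -0.28 dy -0.01 dz 2.65 rx 0.000 ry -0.009 rz -0.001 J6 [ 0.03 -0.14  2.13  0.    1.16 -1.36]
```

View pics/s50c.png

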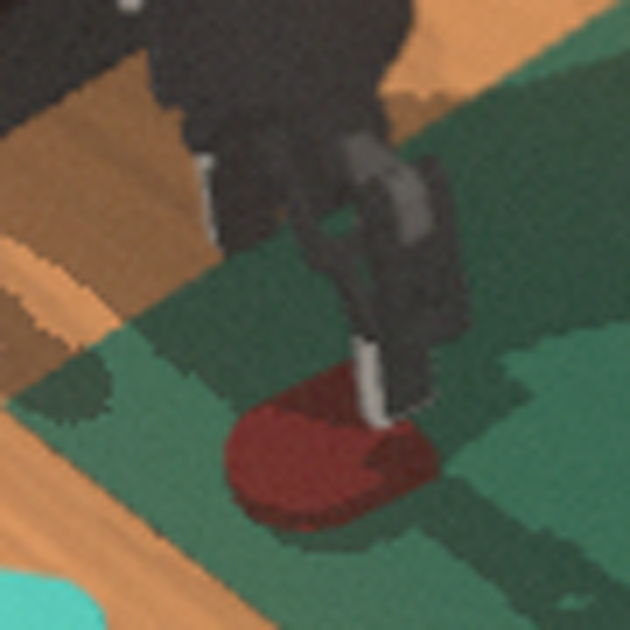

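Emit:
play_rows --commands '[{"dx":-0.25,"dy":0,"dz":1,"rx":0,"ry":-0.008,"rz":0,"claw":0},{"dx":-0.25,"dy":0,"dz":2,"rx":0,"ry":-0.008,"rz":0,"claw":0},{"dx":-0.25,"dy":0,"dz":3,"rx":0,"ry":-0.008,"rz":0,"claw":0.1},{"dx":-0.25,"dy":0,"dz":3.9,"rx":0,"ry":-0.008,"rz":0,"claw":0.2},{"dx":-0.25,"dy":0,"dz":3.9,"rx":0,"ry":-0.008,"rz":0,"claw":0.2}]'

```text
time: 26.25
tool_pos: [0.4549, 0.0881, -0.0337]
tool_rot: [-0.002, 0.093, 0.996, -0.0]
contact_force: [-0.0, -0.5, -0.1]
gripper_width: 0.803
```

```bash
python3 - <<'E'
from h import *
s=grab_frame("side"); cv2.imwrite("pics/side51.png",s); crop(s,190,220,65,65,9,"pics/s51c.png")
E
python3 go.py .4564 .0879 -.036 -.185
```

```text
t 26.3 pos [ 0.4555  0.0881 -0.033 ] yaw -0.1866 F [0.  0.1 0.2] w 0.799
dx -0.10 dy 0.00 dz 0.30 rx -0.000 ry -0.002 rz -0.002 J6 [ 0.03 -0.07  2.14  0.    1.07 -1.35]
```

View pics/s51c.png

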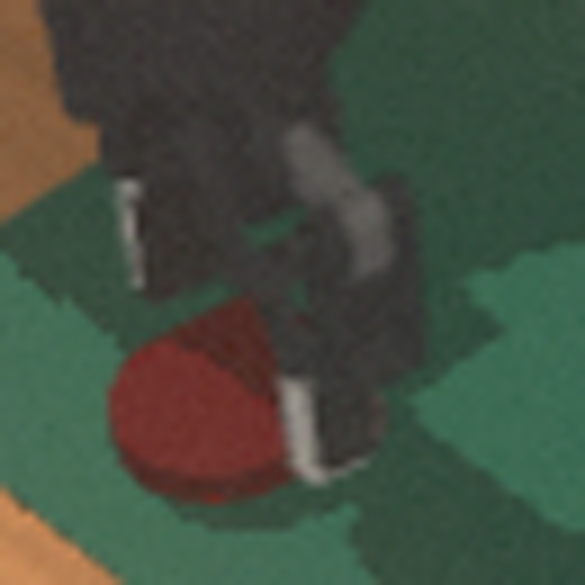

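Emit:
play_rows --commands '[{"dx":-0.05,"dy":0,"dz":0.35,"rx":0,"ry":-0.001,"rz":0,"claw":0.2},{"dx":-0.05,"dy":0,"dz":0.35,"rx":0,"ry":-0.001,"rz":0,"claw":0.25},{"dx":-0.05,"dy":0,"dz":0.35,"rx":0,"ry":-0.001,"rz":0,"claw":0.4},{"dx":-0.05,"dy":0,"dz":0.35,"rx":0,"ry":-0.001,"rz":0,"claw":0.55},{"dx":-0.05,"dy":0,"dz":0.35,"rx":0,"ry":-0.001,"rz":0,"claw":0.55}]'

```text
time: 26.8
tool_pos: [0.4568, 0.088, -0.0358]
tool_rot: [0.0, 0.093, 0.996, 0.0]
contact_force: [0.4, 0.3, 3.1]
gripper_width: 0.609
```

Emit:
play_rows --commands '[{"dx":0,"dy":0,"dz":0,"rx":0,"ry":0,"rz":0,"claw":0.55},{"dx":0,"dy":0,"dz":0,"rx":0,"ry":0,"rz":0,"claw":0.55}]'

```text
time: 27.0
tool_pos: [0.4568, 0.088, -0.0358]
tool_rot: [0.0, 0.093, 0.996, 0.0]
contact_force: [0.5, -0.3, 1.7]
gripper_width: 0.608
```

```bash
python3 - <<'E'
from h import *
s=grab_frame("side"); cv2.imwrite("pics/side52.png",s); crop(s,190,220,65,65,9,"pics/s52c.png")
E
python3 go.py .4564 .0879 .25 -.185
```

```text
t 27.05 pos [ 0.4568  0.088  -0.0358] yaw -0.1866 F [0.1 0.1 0.9] w 0.605
dx 0.02 dy -0.01 dz -28.58 rx 0.000 ry 0.001 rz -0.002 J6 [ 0.03 -0.06  2.14 -0.    1.06 -1.35]
```

View pics/s52c.png

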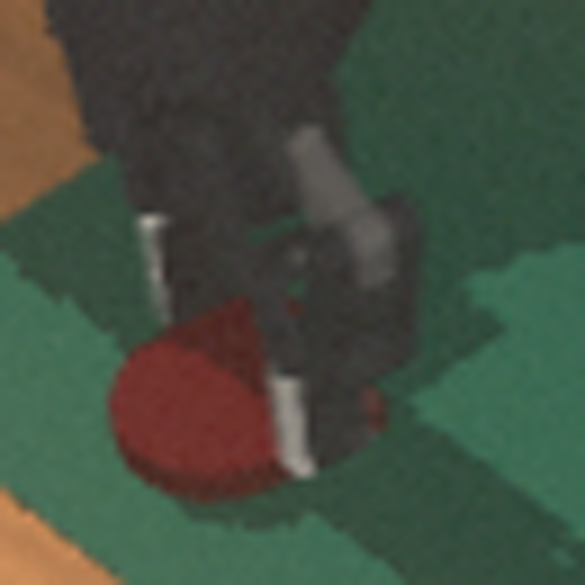

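Emit:
play_rows --commands '[{"dx":0,"dy":0,"dz":-4,"rx":0,"ry":0,"rz":0,"claw":0.55},{"dx":0,"dy":0,"dz":-9,"rx":0,"ry":0,"rz":0,"claw":0.55},{"dx":0,"dy":0,"dz":-14,"rx":0,"ry":0,"rz":0,"claw":0.55},{"dx":0,"dy":0,"dz":-19,"rx":0,"ry":0,"rz":0,"claw":0.55},{"dx":0,"dy":0,"dz":-24,"rx":0,"ry":0,"rz":0,"claw":0.55}]'

```text
time: 27.55
tool_pos: [0.4559, 0.088, 0.2058]
tool_rot: [0.0, 0.093, 0.996, -0.0]
contact_force: [0.9, 0.1, -0.0]
gripper_width: 0.607
```

Emit:
play_rows --commands '[{"dx":0,"dy":0,"dz":-4,"rx":0,"ry":0,"rz":0,"claw":0.55},{"dx":0,"dy":0,"dz":-6,"rx":0,"ry":0,"rz":0,"claw":0.55},{"dx":0,"dy":0,"dz":-6,"rx":0,"ry":0,"rz":0,"claw":0.55}]'

```text
time: 27.85
tool_pos: [0.4577, 0.0881, 0.2698]
tool_rot: [0.004, 0.093, 0.996, 0.0]
contact_force: [-0.3, 0.2, -0.3]
gripper_width: 0.604
```

```bash
python3 go.py .5003 .3446 .25 .022
```

```text
t 27.85 pos [0.4577 0.0881 0.2698] yaw -0.1865 F [-0.3  0.2 -0.3] w 0.604
dx 0.58 dy 26.00 dz 2.02 rx 0.001 ry 0.007 rz -0.209 J6 [ 0.03 -0.38  1.87 -0.    1.64 -1.35]
```

Emit:
play_rows --commands '[{"dx":0.1,"dy":4.5,"dz":0,"rx":0,"ry":0,"rz":-0.05,"claw":0.55},{"dx":0.2,"dy":9,"dz":0,"rx":0,"ry":0,"rz":-0.1,"claw":0.55},{"dx":0.3,"dy":13.5,"dz":0,"rx":0,"ry":0,"rz":-0.15,"claw":0.55},{"dx":0.4,"dy":18,"dz":0,"rx":0,"ry":0,"rz":-0.209,"claw":0.55},{"dx":0.5,"dy":22.5,"dz":0,"rx":0,"ry":0.004,"rz":-0.209,"claw":0.55}]'

```text
time: 28.35
tool_pos: [0.4933, 0.3115, 0.2668]
tool_rot: [-0.0, -0.012, 1.0, -0.001]
contact_force: [0.7, -1.0, 0.5]
gripper_width: 0.602
```

```bash
python3 go.py .5003 .3446 .18 .022
```

```text
t 28.35 pos [0.4933 0.3115 0.2668] yaw 0.0236 F [ 0.7 -1.   0.5] w 0.602
dx -0.78 dy 3.31 dz 8.67 rx -0.001 ry -0.001 rz 0.002 J6 [ 0.44 -0.08  1.62 -0.    1.6  -1.16]
```

Emit:
play_rows --commands '[{"dx":-0.8,"dy":3.3,"dz":1,"rx":0,"ry":0,"rz":0,"claw":0.55},{"dx":-0.8,"dy":3.3,"dz":4,"rx":0,"ry":0,"rz":0,"claw":0.55},{"dx":-0.8,"dy":3.3,"dz":7,"rx":0,"ry":0,"rz":0,"claw":0.55},{"dx":-0.8,"dy":3.3,"dz":9,"rx":0,"ry":0,"rz":0,"claw":0.55},{"dx":-0.8,"dy":3.3,"dz":9,"rx":0,"ry":0,"rz":0,"claw":0.55}]'

```text
time: 28.85
tool_pos: [0.4967, 0.3427, 0.1691]
tool_rot: [-0.006, -0.012, 1.0, -0.003]
contact_force: [-0.1, -0.8, -1.3]
gripper_width: 0.603
```

```bash
python3 go.py .5003 .3446 .157 .022
```

```text
t 28.85 pos [0.4967 0.3427 0.1691] yaw 0.0238 F [-0.1 -0.8 -1.3] w 0.603
dx -0.38 dy 0.19 dz 1.21 rx -0.007 ry -0.012 rz 0.002 J6 [ 0.48  0.03  1.68 -0.    1.45 -1.11]
```

Emit:
play_rows --commands '[{"dx":-0.35,"dy":0.17,"dz":0.5,"rx":-0.006,"ry":-0.01,"rz":0,"claw":0.55},{"dx":-0.35,"dy":0.17,"dz":1.1,"rx":-0.006,"ry":-0.01,"rz":0,"claw":0.55},{"dx":-0.35,"dy":0.17,"dz":1.1,"rx":-0.006,"ry":-0.01,"rz":0,"claw":0.55},{"dx":-0.35,"dy":0.17,"dz":1.1,"rx":-0.006,"ry":-0.01,"rz":0,"claw":0.55},{"dx":-0.35,"dy":0.17,"dz":1.1,"rx":-0.006,"ry":-0.01,"rz":0,"claw":0.55}]'

```text
time: 29.35
tool_pos: [0.5006, 0.3446, 0.1592]
tool_rot: [0.0, -0.012, 1.0, -0.0]
contact_force: [0.6, 0.1, 0.3]
gripper_width: 0.607
```

```bash
python3 go.py .5003 .3446 .154 .022
```

```text
t 29.35 pos [0.5006 0.3446 0.1592] yaw 0.0237 F [0.6 0.1 0.3] w 0.607
dx 0.03 dy -0.00 dz 0.52 rx -0.000 ry 0.000 rz 0.002 J6 [ 0.48  0.03  1.69 -0.    1.42 -1.11]
```

Emit:
play_rows --commands '[{"dx":0.03,"dy":0,"dz":0.3,"rx":0,"ry":0,"rz":0.002,"claw":0.55},{"dx":0.03,"dy":0,"dz":0.5,"rx":0,"ry":0,"rz":0.002,"claw":0.55},{"dx":0.03,"dy":0,"dz":0.5,"rx":0,"ry":0,"rz":0.002,"claw":0.55},{"dx":0.03,"dy":0,"dz":0.5,"rx":0,"ry":0,"rz":0.002,"claw":0.55}]'

```text
time: 29.75
tool_pos: [0.5002, 0.3446, 0.1541]
tool_rot: [-0.0, -0.011, 1.0, -0.0]
contact_force: [0.3, 0.8, -0.3]
gripper_width: 0.606
```

```bash
python3 go.py .5003 .3446 .152 .022; python3 - <<'E'
from ov import ov
ov("side60",.058,.054,.19,.20,seat=(.519,.3477,.022),y0=95)
E
```

```text
t 29.75 pos [0.5002 0.3446 0.1541] yaw 0.0219 F [ 0.3  0.8 -0.3] w 0.606
dx -0.01 dy -0.00 dz 0.21 rx -0.000 ry -0.000 rz -0.000 J6 [ 0.48  0.04  1.69 -0.    1.41 -1.11]
```

View pics/side60c.png

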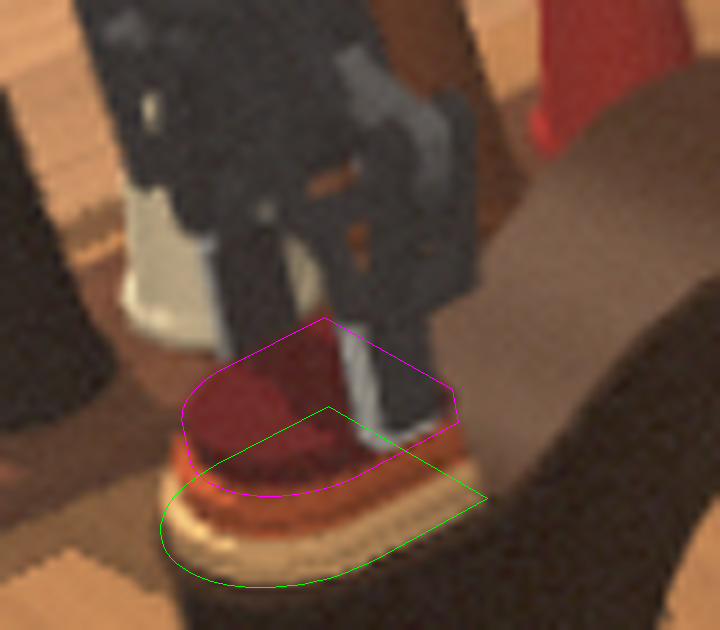

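Emit:
play_rows --commands '[{"dx":0,"dy":0,"dz":0.15,"rx":0,"ry":0,"rz":0,"claw":0.55},{"dx":0,"dy":0,"dz":0.25,"rx":0,"ry":0,"rz":0,"claw":0.55},{"dx":0,"dy":0,"dz":0.25,"rx":0,"ry":0,"rz":0,"claw":0.55}]'

```text
time: 30.1
tool_pos: [0.5004, 0.3447, 0.1523]
tool_rot: [0.0, -0.011, 1.0, 0.0]
contact_force: [-1.3, -0.2, 3.4]
gripper_width: 0.61
```

Emit:
play_rows --commands '[{"dx":0,"dy":0,"dz":0,"rx":0,"ry":0,"rz":0,"claw":0.45},{"dx":0,"dy":0,"dz":0,"rx":0,"ry":0,"rz":0,"claw":0.35},{"dx":0,"dy":0,"dz":0,"rx":0,"ry":0,"rz":0,"claw":0.2},{"dx":0,"dy":0,"dz":0,"rx":0,"ry":0,"rz":0,"claw":0.1},{"dx":0,"dy":0,"dz":-1,"rx":0,"ry":0,"rz":0,"claw":0}]'

```text
time: 30.6
tool_pos: [0.4993, 0.3441, 0.1606]
tool_rot: [-0.001, -0.011, 1.0, -0.001]
contact_force: [-0.7, 0.8, 0.4]
gripper_width: 0.998
```

Emit:
play_rows --commands '[{"dx":0,"dy":0,"dz":-3,"rx":0,"ry":0,"rz":0,"claw":0},{"dx":0,"dy":0,"dz":-7,"rx":0,"ry":0,"rz":0,"claw":0},{"dx":0,"dy":0,"dz":-10,"rx":0,"ry":0,"rz":0,"claw":0},{"dx":0,"dy":-3,"dz":-10,"rx":0,"ry":0,"rz":-0.05,"claw":0},{"dx":0,"dy":-7,"dz":-10,"rx":0,"ry":0,"rz":-0.1,"claw":0}]'

```text
time: 31.1
tool_pos: [0.5018, 0.275, 0.2636]
tool_rot: [0.001, -0.063, 0.998, 0.0]
contact_force: [0.6, -0.4, 0.2]
gripper_width: 1.001
```

```bash
python3 go.py .667 -.0795 .22 .3
```

```text
t 31.1 pos [0.5018 0.275  0.2636] yaw 0.1267 F [ 0.6 -0.4  0.2] w 1.001
dx -11.90 dy -37.25 dz 4.37 rx -0.000 ry 0.001 rz -0.173 J6 [ 0.37 -0.11  1.65 -0.    1.6  -1.33]
```

Emit:
play_rows --commands '[{"dx":-1.5,"dy":-4.6,"dz":0,"rx":0,"ry":0,"rz":-0.04,"claw":0},{"dx":-3,"dy":-9.2,"dz":0,"rx":0,"ry":0,"rz":-0.08,"claw":0},{"dx":-4.5,"dy":-13.8,"dz":0,"rx":0,"ry":0,"rz":-0.12,"claw":0},{"dx":-6,"dy":-18.4,"dz":0,"rx":0,"ry":0,"rz":-0.173,"claw":0},{"dx":-7.5,"dy":-23,"dz":0,"rx":0,"ry":0,"rz":-0.173,"claw":0}]'

```text
time: 31.6
tool_pos: [0.606, 0.0544, 0.2649]
tool_rot: [0.001, -0.15, 0.989, -0.0]
contact_force: [0.8, 0.1, 0.3]
gripper_width: 0.997
```

```bash
python3 go.py .6662 -.0813 .18 .3
```

```text
t 31.6 pos [0.606  0.0544 0.2649] yaw 0.3006 F [0.8 0.1 0.3] w 0.997
dx -1.71 dy -14.74 dz 8.50 rx -0.001 ry 0.003 rz 0.001 J6 [-0.03 -0.02  1.57  0.    1.59 -1.9 ]
```

Emit:
play_rows --commands '[{"dx":-0.6,"dy":-4.9,"dz":2,"rx":0,"ry":0,"rz":0,"claw":0},{"dx":-1.2,"dy":-9.8,"dz":4,"rx":0,"ry":0,"rz":0,"claw":0},{"dx":-1.7,"dy":-14.7,"dz":6,"rx":0,"ry":0,"rz":0,"claw":0},{"dx":-1.7,"dy":-14.7,"dz":8,"rx":0,"ry":0,"rz":0,"claw":0},{"dx":-1.7,"dy":-14.7,"dz":10,"rx":0,"ry":0,"rz":0,"claw":0}]'

```text
time: 32.1
tool_pos: [0.6665, -0.0836, 0.1642]
tool_rot: [0.001, -0.148, 0.989, -0.0]
contact_force: [-0.5, 0.2, -0.2]
gripper_width: 1.002
```

```bash
python3 chk.py 61 .20 .054; python3 go.py .6662 -.0813 .02 .3
```

```text
top front diff -0.0003 yawdiff -0.1301 0.00252 | seat left out -0.0011 right out 0.0009 -> centre off -0.0010 | piece left out 0.0004 right out 0.0026 -> centre off -0.0011
side front diff 0.0017 yawdiff -0.2464 0.00235 | seat left out 0.0009 right out 0.0002 -> centre off 0.0004 | piece left out 0.0031 right out -0.0004 -> centre off 0.0017
t 32.2 pos [ 0.664  -0.0812  0.1613] yaw 0.2994 F [-0.   0.5 -0.3] w 0.998
dx -0.25 dy -0.11 dz 14.13 rx 0.003 ry -0.003 rz -0.001 J6 [-0.23  0.18  1.53  0.    1.44 -2.1 ]
```

View pics/t61c.png

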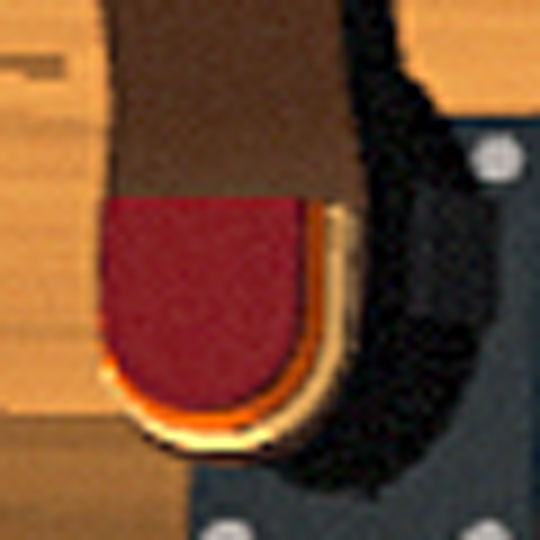

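View pics/s61c.png

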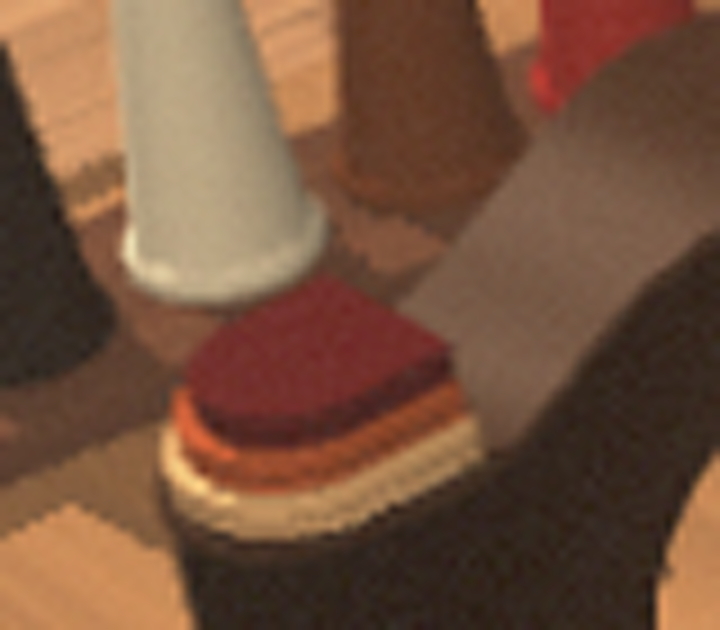

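```bash
python3 - <<'E'
from m4 import rep
rep("top",[(112+104/9-.5,200+197/9-.5),(112+302/9-.5,200+198/9-.5)],.20)
rep("side",[(115+322/9-.5,100+275/9-.5),(115+452/9-.5,100+348/9-.5)],.20)
E
```

```text
top mid [0.5202 0.3436] w 0.053 yaw 0.02
side mid [0.5179 0.3468] w 0.0548 yaw 0.023
```

Emit:
play_rows --commands '[{"dx":-0.2,"dy":-0.1,"dz":4,"rx":0,"ry":0,"rz":0,"claw":0},{"dx":-0.2,"dy":-0.1,"dz":8,"rx":0,"ry":0,"rz":0,"claw":0},{"dx":-0.2,"dy":-0.1,"dz":12,"rx":0,"ry":0,"rz":0,"claw":0},{"dx":-0.2,"dy":-0.1,"dz":15,"rx":0,"ry":0,"rz":0,"claw":0.1},{"dx":-0.2,"dy":-0.1,"dz":15,"rx":0,"ry":0,"rz":0,"claw":0.2}]'

```text
time: 32.7
tool_pos: [0.6622, -0.08, 0.0071]
tool_rot: [-0.006, -0.15, 0.989, 0.003]
contact_force: [-0.4, -0.2, -0.3]
gripper_width: 0.802
```

```bash
python3 - <<'E'
from h import *
s=grab_frame("side"); cv2.imwrite("pics/side70.png",s); crop(s,295,195,90,90,7,"pics/s70c.png")
E
python3 go.py .6662 -.0813 -.03 .3
```

```text
t 32.75 pos [ 0.6646 -0.0806  0.0104] yaw 0.3001 F [-0.2  0.7  0.6] w 0.806
dx -0.16 dy -0.14 dz 4.04 rx 0.005 ry -0.006 rz 0.000 J6 [-0.23  0.32  1.62  0.    1.2  -2.1 ]
```

View pics/s70c.png

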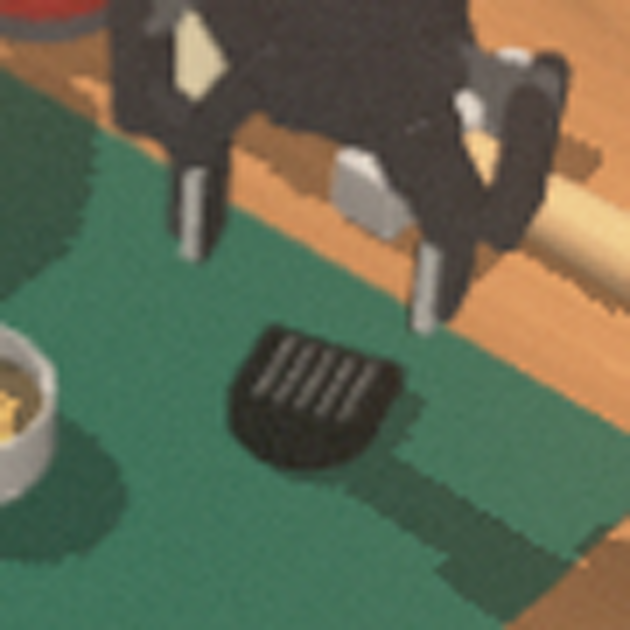

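Emit:
play_rows --commands '[{"dx":-0.15,"dy":-0.1,"dz":1,"rx":0.003,"ry":-0.004,"rz":0,"claw":0.2},{"dx":-0.15,"dy":-0.1,"dz":2.2,"rx":0.003,"ry":-0.004,"rz":0,"claw":0.25},{"dx":-0.15,"dy":-0.1,"dz":3.4,"rx":0.003,"ry":-0.004,"rz":0,"claw":0.28},{"dx":-0.15,"dy":-0.1,"dz":4.2,"rx":0.003,"ry":-0.004,"rz":0,"claw":0.28},{"dx":-0.15,"dy":-0.1,"dz":4.2,"rx":0.003,"ry":-0.004,"rz":0,"claw":0.28}]'

```text
time: 33.25
tool_pos: [0.6646, -0.0806, -0.0336]
tool_rot: [-0.003, -0.149, 0.989, 0.001]
contact_force: [-0.2, 0.0, -0.6]
gripper_width: 0.724
```

```bash
python3 - <<'E'
from h import *
s=grab_frame("side"); cv2.imwrite("pics/side71.png",s); crop(s,310,215,60,60,10,"pics/s71c.png")
E
python3 go.py .6662 -.0813 -.035 .3
```

```text
t 33.3 pos [ 0.6652 -0.0808 -0.0327] yaw 0.3 F [0.  0.2 0.1] w 0.723
dx -0.08 dy -0.08 dz 0.23 rx 0.003 ry -0.003 rz 0.000 J6 [-0.23  0.38  1.64  0.    1.13 -2.1 ]
```

View pics/s71c.png

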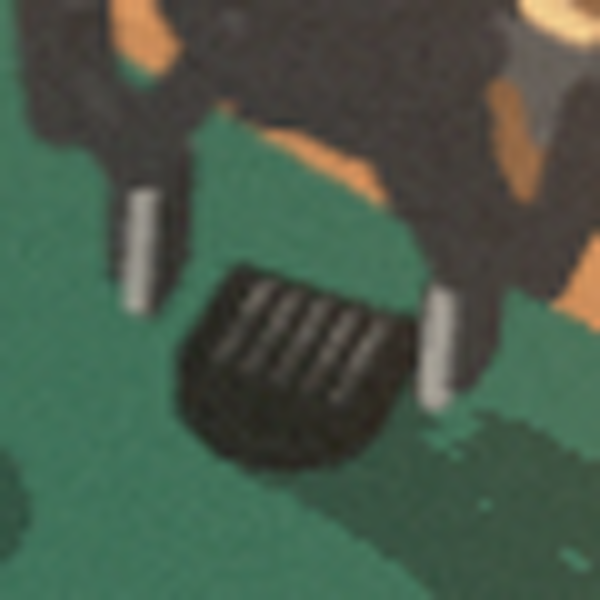

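Emit:
play_rows --commands '[{"dx":-0.05,"dy":-0.15,"dz":0.25,"rx":0.002,"ry":-0.002,"rz":0,"claw":0.28},{"dx":-0.05,"dy":-0.15,"dz":0.25,"rx":0.002,"ry":-0.002,"rz":0,"claw":0.28},{"dx":-0.05,"dy":-0.15,"dz":0.25,"rx":0.002,"ry":-0.002,"rz":0,"claw":0.4},{"dx":-0.05,"dy":-0.15,"dz":0.25,"rx":0.002,"ry":-0.002,"rz":0,"claw":0.62},{"dx":-0.05,"dy":-0.15,"dz":0.25,"rx":0.002,"ry":-0.002,"rz":0,"claw":0.62}]'

```text
time: 33.8
tool_pos: [0.6669, -0.0823, -0.0342]
tool_rot: [0.0, -0.149, 0.989, -0.0]
contact_force: [-0.1, 0.3, 3.3]
gripper_width: 0.532
```

Emit:
play_rows --commands '[{"dx":0,"dy":0,"dz":0,"rx":0,"ry":0,"rz":0,"claw":0.62},{"dx":0,"dy":0,"dz":0,"rx":0,"ry":0,"rz":0,"claw":0.62}]'

```text
time: 34.0
tool_pos: [0.667, -0.0823, -0.0342]
tool_rot: [0.0, -0.149, 0.989, -0.0]
contact_force: [0.1, 0.3, 1.3]
gripper_width: 0.528
```

```bash
python3 - <<'E'
from h import *
s=grab_frame("side"); cv2.imwrite("pics/side72.png",s); crop(s,310,215,60,60,10,"pics/s72c.png")
E
python3 go.py .6662 -.0813 .25 .3
```

```text
t 34.05 pos [ 0.6669 -0.0823 -0.0342] yaw 0.3 F [ 0.3  0.4 -0.1] w 0.532
dx 0.04 dy 0.10 dz -28.42 rx -0.000 ry 0.000 rz 0.000 J6 [-0.23  0.38  1.64 -0.    1.12 -2.1 ]
```

View pics/s72c.png

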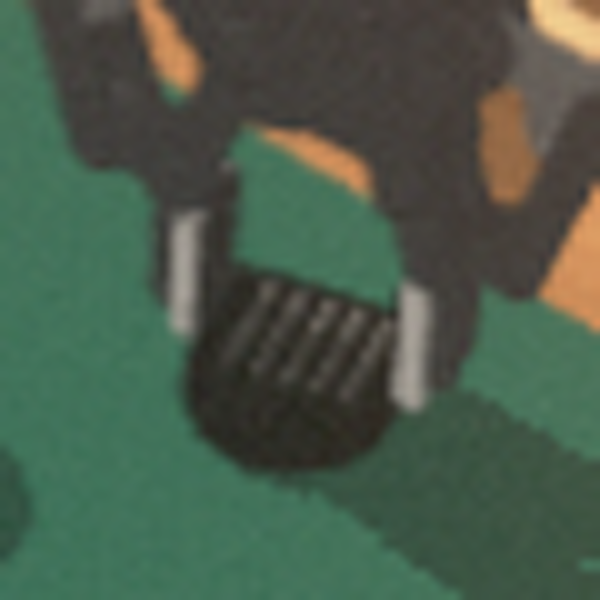

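Emit:
play_rows --commands '[{"dx":0,"dy":0,"dz":-4,"rx":0,"ry":0,"rz":0,"claw":0.62},{"dx":0,"dy":0,"dz":-9,"rx":0,"ry":0,"rz":0,"claw":0.62},{"dx":0,"dy":0,"dz":-14,"rx":0,"ry":0,"rz":0,"claw":0.62},{"dx":0,"dy":0,"dz":-19,"rx":0,"ry":0,"rz":0,"claw":0.62},{"dx":0,"dy":0,"dz":-24,"rx":0,"ry":0,"rz":0,"claw":0.62}]'

```text
time: 34.55
tool_pos: [0.6663, -0.082, 0.2074]
tool_rot: [-0.0, -0.149, 0.989, -0.0]
contact_force: [0.5, -1.5, -1.0]
gripper_width: 0.53
```

Emit:
play_rows --commands '[{"dx":0,"dy":0,"dz":-4,"rx":0,"ry":0,"rz":0,"claw":0.62},{"dx":0,"dy":4,"dz":-7,"rx":0,"ry":0,"rz":0,"claw":0.62},{"dx":0,"dy":8,"dz":-7,"rx":0,"ry":0,"rz":0,"claw":0.62}]'

```text
time: 34.85
tool_pos: [0.6449, -0.0058, 0.2844]
tool_rot: [0.005, -0.148, 0.989, -0.001]
contact_force: [1.2, -0.2, 0.8]
gripper_width: 0.529
```

```bash
python3 go.py .502 .3446 .26 .022
```

```text
t 34.85 pos [ 0.6449 -0.0058  0.2844] yaw 0.2978 F [ 1.2 -0.2  0.8] w 0.529
dx 3.40 dy 37.70 dz 2.24 rx -0.003 ry 0.010 rz 0.276 J6 [-0.12  0.05  1.46 -0.    1.62 -1.99]
```

Emit:
play_rows --commands '[{"dx":0.4,"dy":4.6,"dz":0,"rx":0,"ry":0,"rz":0.05,"claw":0.62},{"dx":0.8,"dy":9.2,"dz":0,"rx":0,"ry":0.004,"rz":0.1,"claw":0.62},{"dx":1.2,"dy":13.8,"dz":0,"rx":0,"ry":0.004,"rz":0.15,"claw":0.62},{"dx":1.6,"dy":18.4,"dz":0,"rx":0,"ry":0.004,"rz":0.21,"claw":0.62},{"dx":2.0,"dy":23,"dz":0,"rx":0,"ry":0.004,"rz":0.276,"claw":0.62}]'

```text
time: 35.35
tool_pos: [0.5571, 0.2097, 0.2827]
tool_rot: [0.003, -0.01, 1.0, -0.001]
contact_force: [0.6, 0.1, -0.0]
gripper_width: 0.529
```

```bash
python3 go.py .502 .3446 .26 .022
```

```text
t 35.35 pos [0.5571 0.2097 0.2827] yaw 0.0191 F [ 0.6  0.1 -0. ] w 0.529
dx 5.27 dy 13.60 dz 2.22 rx -0.002 ry 0.006 rz -0.003 J6 [ 0.24 -0.06  1.58 -0.    1.62 -1.35]
```

Emit:
play_rows --commands '[{"dx":1.7,"dy":4.5,"dz":0,"rx":0,"ry":0.002,"rz":-0.003,"claw":0.62},{"dx":3.5,"dy":9,"dz":0,"rx":0,"ry":0.002,"rz":-0.003,"claw":0.62},{"dx":5.3,"dy":13.6,"dz":1,"rx":0,"ry":0.002,"rz":-0.003,"claw":0.62},{"dx":5.3,"dy":13.6,"dz":4,"rx":0,"ry":0.002,"rz":-0.003,"claw":0.62},{"dx":5.3,"dy":13.6,"dz":7,"rx":0,"ry":0.002,"rz":-0.003,"claw":0.62}]'

```text
time: 35.85
tool_pos: [0.5013, 0.3464, 0.2119]
tool_rot: [0.003, -0.013, 1.0, -0.001]
contact_force: [0.1, -0.1, -0.9]
gripper_width: 0.533
```

```bash
python3 go.py .502 .3446 .175 .022
```

```text
t 35.85 pos [0.5013 0.3464 0.2119] yaw 0.0253 F [ 0.1 -0.1 -0.9] w 0.533
dx -0.05 dy -0.18 dz 3.69 rx -0.001 ry 0.005 rz 0.003 J6 [ 0.48  0.    1.63 -0.    1.5  -1.11]
```

Emit:
play_rows --commands '[{"dx":0,"dy":-0.15,"dz":1,"rx":0,"ry":0.002,"rz":0.003,"claw":0.62},{"dx":0,"dy":-0.15,"dz":2.5,"rx":0,"ry":0.002,"rz":0.003,"claw":0.62},{"dx":0,"dy":-0.15,"dz":3.6,"rx":0,"ry":0.002,"rz":0.003,"claw":0.62},{"dx":0,"dy":-0.15,"dz":3.6,"rx":0,"ry":0.002,"rz":0.003,"claw":0.62},{"dx":0,"dy":-0.15,"dz":3.6,"rx":0,"ry":0.002,"rz":0.003,"claw":0.62}]'

```text
time: 36.35
tool_pos: [0.5021, 0.3448, 0.1767]
tool_rot: [0.002, -0.011, 1.0, -0.0]
contact_force: [0.5, -0.4, -0.0]
gripper_width: 0.527
```

```bash
python3 go.py .502 .3446 .167 .022
```

```text
t 36.35 pos [0.5021 0.3448 0.1767] yaw 0.0218 F [ 0.5 -0.4 -0. ] w 0.527
dx 0.01 dy -0.02 dz 0.97 rx -0.001 ry 0.004 rz -0.000 J6 [ 0.48  0.02  1.67 -0.    1.45 -1.11]
```

Emit:
play_rows --commands '[{"dx":0,"dy":-0.02,"dz":0.5,"rx":0,"ry":0.003,"rz":0,"claw":0.62},{"dx":0,"dy":-0.02,"dz":1.0,"rx":0,"ry":0.003,"rz":0,"claw":0.62},{"dx":0,"dy":-0.02,"dz":1.1,"rx":0,"ry":0.003,"rz":0,"claw":0.62},{"dx":0,"dy":-0.02,"dz":1.1,"rx":0,"ry":0.003,"rz":0,"claw":0.62},{"dx":0,"dy":-0.02,"dz":1.1,"rx":0,"ry":0.003,"rz":0,"claw":0.62}]'

```text
time: 36.85
tool_pos: [0.5022, 0.3446, 0.1658]
tool_rot: [0.001, -0.011, 1.0, -0.0]
contact_force: [0.1, 1.1, 0.0]
gripper_width: 0.526
```

```bash
python3 go.py .502 .3446 .1638 .022; python3 - <<'E'
from ov import ov
ov("side80",.053,.048,.20,.208,seat=(.519,.3477,.022),y0=90)
ov("top80",.053,.048,.20,.208,seat=(.520,.3437,.022),n="top",x0=112,y0=200,w=60,hh=60,k=10)
E
```

```text
t 36.85 pos [0.5022 0.3446 0.1658] yaw 0.0218 F [0.1 1.1 0. ] w 0.526
dx 0.02 dy -0.00 dz 0.20 rx -0.001 ry 0.001 rz -0.000 J6 [ 0.48  0.03  1.68 -0.    1.43 -1.11]
```

View pics/side80c.png

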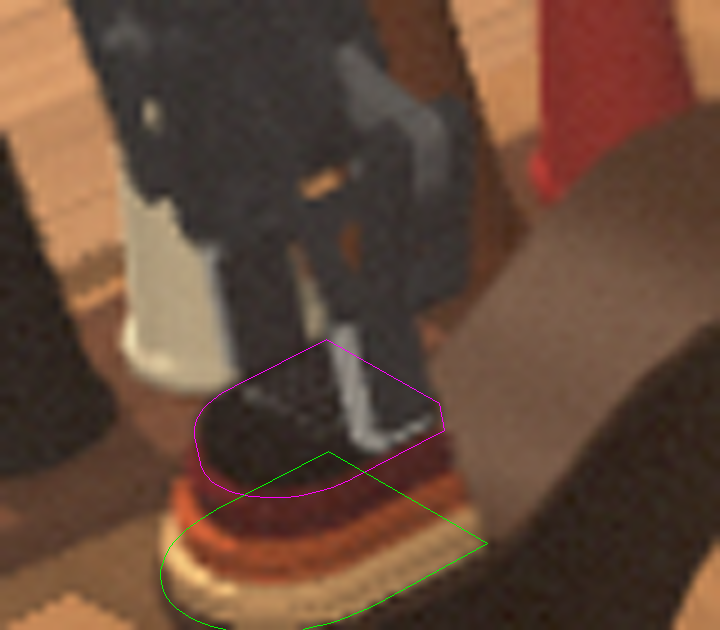

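View pics/top80c.png

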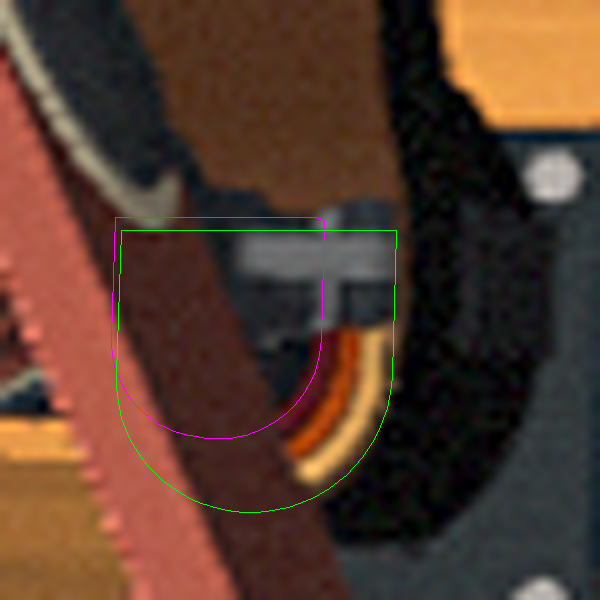

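```bash
python3 - <<'E'
import cv2,numpy as np
from h import *
s=cv2.imread("pics/side80.png")[120:155,130:170]; t=cv2.imread("pics/top80.png")[215:250,130:160]
f=lambda a,k:np.clip(255*(cv2.resize(a,None,fx=k,fy=k,interpolation=cv2.INTER_CUBIC)/255.)**.5,0,255)
a=f(s,14);b=f(t,14)
cv2.imwrite("pics/b80.png",np.hstack([a[:490],b[:490,:230]]) if 0 else a); cv2.imwrite("pics/b81.png",b)
E
```

```text
[ WARN:0@0.697] global loadsave.cpp:1063 imwrite_ Unsupported depth image for selected encoder is fallbacked to CV_8U.
```

View pics/b80.png

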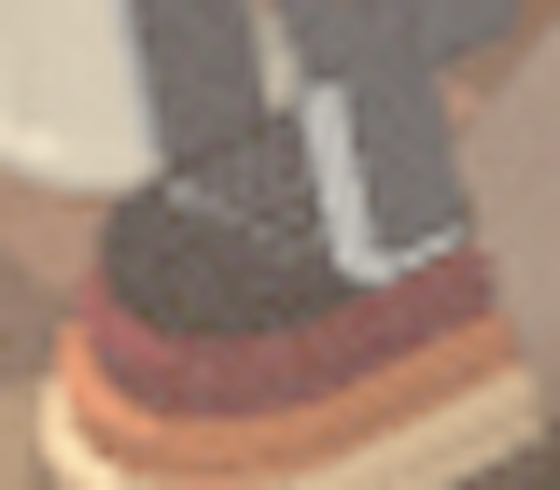

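View pics/b81.png

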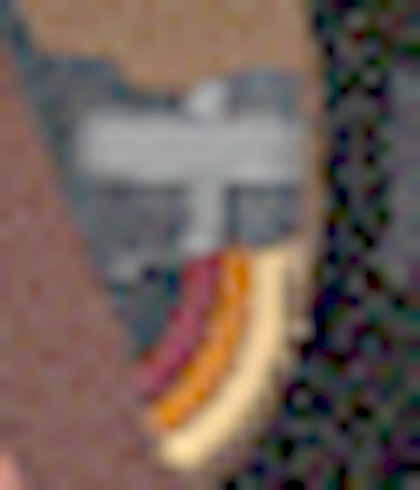

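Emit:
play_rows --commands '[{"dx":0,"dy":0,"dz":0.15,"rx":0,"ry":0,"rz":0,"claw":0.62},{"dx":0,"dy":0,"dz":0.25,"rx":0,"ry":0,"rz":0,"claw":0.62},{"dx":0,"dy":0,"dz":0.25,"rx":0,"ry":0,"rz":0,"claw":0.62}]'

```text
time: 37.25
tool_pos: [0.5023, 0.3447, 0.1638]
tool_rot: [0.001, -0.011, 1.0, -0.0]
contact_force: [-0.4, -0.4, 1.7]
gripper_width: 0.529
```

Emit:
play_rows --commands '[{"dx":0,"dy":0,"dz":0,"rx":0,"ry":0,"rz":0,"claw":0.52},{"dx":0,"dy":0,"dz":0,"rx":0,"ry":0,"rz":0,"claw":0.42},{"dx":0,"dy":0,"dz":0,"rx":0,"ry":0,"rz":0,"claw":0.25},{"dx":0,"dy":0,"dz":0,"rx":0,"ry":0,"rz":0,"claw":0.1},{"dx":0,"dy":0,"dz":-1,"rx":0,"ry":0,"rz":0,"claw":0}]'

```text
time: 37.75
tool_pos: [0.5013, 0.3442, 0.1722]
tool_rot: [-0.001, -0.011, 1.0, -0.001]
contact_force: [0.4, -0.0, -1.5]
gripper_width: 0.998
```

Emit:
play_rows --commands '[{"dx":0,"dy":0,"dz":-3,"rx":0,"ry":0,"rz":0,"claw":0},{"dx":0,"dy":0,"dz":-7,"rx":0,"ry":0,"rz":0,"claw":0},{"dx":0,"dy":0,"dz":-10,"rx":0,"ry":0,"rz":0,"claw":0},{"dx":0,"dy":-4,"dz":-10,"rx":0,"ry":0,"rz":0,"claw":0},{"dx":0,"dy":-8,"dz":-10,"rx":0,"ry":0,"rz":0,"claw":0}]'

```text
time: 38.25
tool_pos: [0.5038, 0.2645, 0.2753]
tool_rot: [0.001, -0.012, 1.0, -0.0]
contact_force: [0.1, -1.6, -0.4]
gripper_width: 0.999
```

Emit:
play_rows --commands '[{"dx":0,"dy":-4.5,"dz":0,"rx":0,"ry":0,"rz":0,"claw":0},{"dx":0,"dy":-9,"dz":0,"rx":0,"ry":0,"rz":0,"claw":0},{"dx":0,"dy":-13.5,"dz":0,"rx":0,"ry":0,"rz":0,"claw":0},{"dx":0,"dy":-17,"dz":0,"rx":0,"ry":0,"rz":0,"claw":0},{"dx":0,"dy":-17,"dz":0,"rx":0,"ry":0,"rz":0,"claw":0}]'

```text
time: 38.75
tool_pos: [0.5082, 0.0912, 0.2766]
tool_rot: [0.002, -0.009, 1.0, -0.001]
contact_force: [-1.1, 0.5, 0.8]
gripper_width: 1.001
```

```bash
python3 - <<'E'
from h import *
for n,(x0,y0,w,h) in dict(top=(112,200,60,60),side=(115,95,80,70)).items():
    a=grab_frame(n); cv2.imwrite(f"pics/{n}90.png",a); crop(a,x0,y0,w,h,9,f"pics/{n}90c.png")
E
python3 go.py .5 .1 .27 0
```

```text
t 38.85 pos [0.5081 0.0942 0.2763] yaw 0.0226 F [-0.8  0.2  0.6] w 1.0
dx 0.80 dy 0.60 dz 0.63 rx -0.000 ry 0.004 rz 0.023 J6 [ 0.04 -0.25  1.75 -0.    1.63 -1.55]
```

View pics/top90c.png

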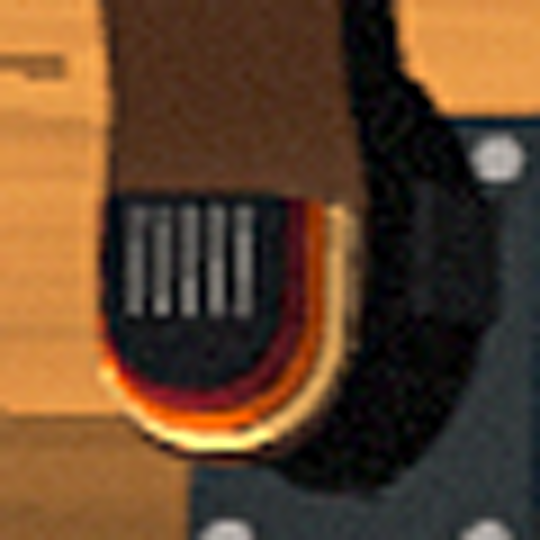

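View pics/side90c.png

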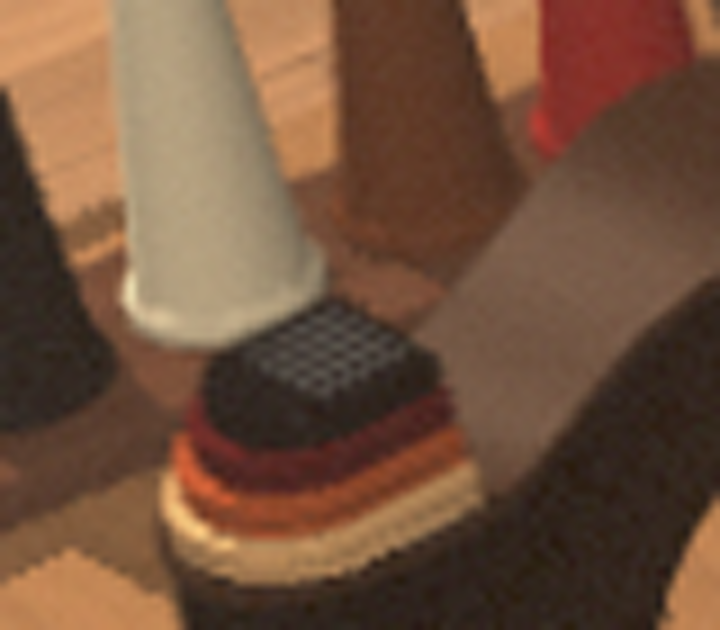

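View pics/top90.png

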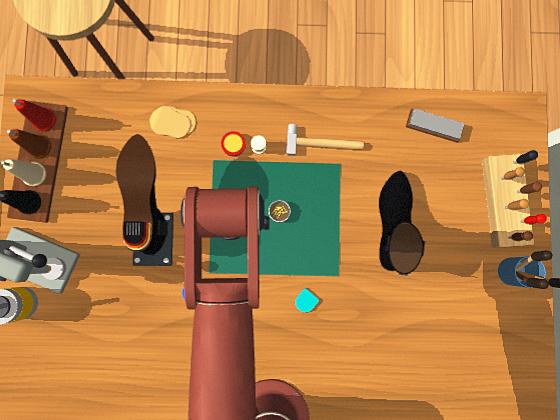

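```bash
python3 - <<'E'
from m4 import rep
rep("top",[(112+108/9-.5,200+192/9-.5),(112+284/9-.5,200+192/9-.5)],.208)
rep("side",[(115+328/9-.5,95+296/9-.5),(115+440/9-.5,95+360/9-.5)],.208)
E
python3 - <<'E'
from h import *
import time
a=cv2.imread("pics/top0.png");b=cv2.imread("pics/top90.png")
# loose things unchanged?
for k,(x,y,w,h) in dict(boot=(370,160,70,120),tin=(265,198,30,26),polish=(218,128,54,30),hammer=(280,118,95,40)).items():
    print(k,cv2.absdiff(a[y:y+h,x:x+w],b[y:y+h,x:x+w]).mean().round(2))
E
```

```text
top mid [0.521  0.3433] w 0.0468 yaw 0.025
side mid [0.5187 0.3469] w 0.0478 yaw 0.013
boot 6.46
tin 6.65
polish 4.91
hammer 5.51
```

```bash
python3 -c "
from plant import ticket
print(ticket.job_done())"
```

```text
the job is handed in; nothing more can be done
None
```

The heel is built up on the bare seat: tan, russet, oxblood, then the black rubber top piece. I handed it in at about 39 s on the robot's clock, with the arm clear of the boot.

**How it went:**
- The tan lift first landed about 2.4 mm too far forward. My first attempt to grip it again slipped onto its top face, so I gripped it lower and moved it back. The other three went on first time.
- The fingertips stood about 35 mm higher in the pictures than the reported TCP implied. I set all heights from the camera views and contact force instead.

**Last checks:**

| Piece | Front edge against the seat line |
|---|---|
| Tan (when placed) | 0 mm top, 0.5 mm side |
| Russet (when placed) | within 0.5 mm |
| Oxblood | +0.5 mm top, −1.1 mm side |
| Rubber top | +1.3 mm top, −0.3 mm side |

- **Sideways:** tan, russet and the rubber top lie within about 1.5 mm of the seat's centre, and oxblood within about 1.5 mm.
- **Direction:** all four pieces face the same way as the seat. The tan may be turned by about 0.02 rad (just over 1°); both cameras agreed on that.
- **Flatness:** the pieces look flat in the last pictures.
- **Disagreements:** the two cameras differ by 3–4 mm in absolute y, so I only compared readings from the same camera. For the russet and oxblood, my automatic edge check gave readings I judged unreliable, such as a 0.13–0.25 rad turn of the oxblood. I relied on corner readings there.

The finished boot, tins, thread and hammer look where they were in the last top picture. A picture-difference check gave values of 5–7 everywhere, which I took as image noise without confirming it.

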